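# Clear up the specimen table: stand toppled jars in the tray, hang beakers to drain

## Task

The specimen table has been left in disorder after a show: stand every toppled square specimen jar upright, cap up, on the floor of the low tray, and hang every rinsed steel beaker mouth-down on a draining peg of its own, pushed on until the peg's tip reaches its bottom. There are two jars and two or three beakers. Leave the other things on the table where they are.

Things in the scene. Friction and masses are not known exactly. Their poses are not given: they have to be found in the camera images.
- cupA_mid (a point): a plain steel beaker (straight open cup without handle or spout), 60 mm outside diameter, 80 mm long, wall 3 mm, bottom 4 mm thick, about 100 g; it starts lying on its side. This point is the centre of the beaker, half-way along its axis; its z axis points from the closed bottom to the open mouth, so the mouth is at z +40 mm and the outside of the bottom at z -40 mm. May be absent.
- cupB_mid (a point): a plain steel beaker (straight open cup without handle or spout), 60 mm outside diameter, 80 mm long, wall 3 mm, bottom 4 mm thick, about 100 g; it starts lying on its side. This point is the centre of the beaker, half-way along its axis; its z axis points from the closed bottom to the open mouth, so the mouth is at z +40 mm and the outside of the bottom at z -40 mm. May be absent.
- cupC_mid (a point): a plain steel beaker (straight open cup without handle or spout), 60 mm outside diameter, 80 mm long, wall 3 mm, bottom 4 mm thick, about 100 g; it starts lying on its side. This point is the centre of the beaker, half-way along its axis; its z axis points from the closed bottom to the open mouth, so the mouth is at z +40 mm and the outside of the bottom at z -40 mm. May be absent.
- jarA_mid (a point): a sealed amber glass specimen jar with a paper label and a white cap: square body 52 x 52 mm and 72 mm high, on it a round cap 46 mm across and 20 mm high, 92 mm over all; about 250 g; it starts toppled, lying on one of its flat sides. This point is on the jar's axis, 47 mm above its underside (45 mm below the cap's top); its z axis points from the underside to the cap, x and y are square to the flat sides.
- jarB_mid (a point): a sealed amber glass specimen jar with a paper label and a white cap: square body 52 x 52 mm and 72 mm high, on it a round cap 46 mm across and 20 mm high, 92 mm over all; about 250 g; it starts toppled, lying on one of its flat sides. This point is on the jar's axis, 47 mm above its underside (45 mm below the cap's top); its z axis points from the underside to the cap, x and y are square to the flat sides.
- peg0_tip (a point): the tip of draining peg 0 (the left one seen from the robot): the end, on its axis, of a round-ended steel peg 14 mm thick that rises from the rack's rear bar and leans 35 degrees from vertical towards the rack's front, i.e. from root to tip it runs along (-0.574, 0, 0.819) in this point's axes, with 105 mm standing free of the bar. The axes are the rack's: x to its rear, z up. The three pegs stand in a row 110 mm apart; the tips are 136 mm above the table
- peg1_tip (a point): the tip of draining peg 1 (the middle one seen from the robot): the end, on its axis, of a round-ended steel peg 14 mm thick that rises from the rack's rear bar and leans 35 degrees from vertical towards the rack's front, i.e. from root to tip it runs along (-0.574, 0, 0.819) in this point's axes, with 105 mm standing free of the bar. The axes are the rack's: x to its rear, z up. The three pegs stand in a row 110 mm apart; the tips are 136 mm above the table
- peg2_tip (a point): the tip of draining peg 2 (the right one seen from the robot): the end, on its axis, of a round-ended steel peg 14 mm thick that rises from the rack's rear bar and leans 35 degrees from vertical towards the rack's front, i.e. from root to tip it runs along (-0.574, 0, 0.819) in this point's axes, with 105 mm standing free of the bar. The axes are the rack's: x to its rear, z up. The three pegs stand in a row 110 mm apart; the tips are 136 mm above the table
- tray_floor (a point): the centre of the floor (upper face) of a low grey-floored tray with white lip: 160 mm (x) by 250 mm (y) outside, inner floor 152 by 242 mm, floor 6 mm above the table, lip 6 mm higher than the floor. The tray is fixed to the table
- tall_jar: a tall amber specimen jar, 84 mm across and 190 mm high, standing at the back; a bystander, leave it alone. Origin at the centre of its underside
- wide_jar: a clear specimen jar, 90 mm across and 110 mm high, standing at the back; a bystander, leave it alone. Origin at the centre of its underside
- dish: a shallow white dish, 90 mm across, at the left; a bystander, leave it alone. Origin at the centre of its underside
- forceps: steel forceps, 130 mm long, lying at the right; a bystander, leave it alone. Origin at the centre of its underside
- shell: a brown snail shell, 60 mm across, 42 mm high; a bystander, leave it alone. Origin at the centre of its underside
- lens: a black hand lens, 56 mm across with an 80 mm handle; a bystander, leave it alone. Origin at the centre of its underside
- vial: a small amber vial, 28 mm across and 50 mm high, standing in the gap between tray and rack; a bystander, leave it alone. Origin at the centre of its underside
Mind the look-alikes: they are no part of the job. What is shaped like the part that bears cupC_mid but blue, green or turquoise is not meant.

How it is judged:
By the outcome, as a careful person would: the job done as asked, in the order asked, and still so for the second after the job is handed in, with the robot touching nothing.
Of cupA, cupB, cupC only 2 to 3 are there at a start; the rules pass over those that are not, and their reading is None.
At some moment in a run one of cupA, cupB, cupC, jarA, jarB may be knocked a few centimetres aside while the robot is not near it.
It also fails if it takes over 210 s, if anything falls off the work surface, if the arm or the gripper's body presses on something with over 40 N, if the wrist force passes 120 N, or if a joint passes its speed limit or range.

## Robot

A 6-joint arm with a two-finger parallel gripper is mounted at the origin on the work surface. World frame = base frame: x ahead of the robot, y to its left, z up, the work surface at z = 0. Lengths are in mm, angles in rad, forces in N, time in s.
With the tool pointing down it reaches from about 350 to 875 mm from the base axis. Payload 4.2 kg.
Tool frame: the origin (TCP) lies midway between the tips of the shut fingers; the grasp point (between the pads) lies 19 mm behind it (bot.grasp_offset is the z of the grasp point in the tool frame, in mm); z points along the fingers, y is the direction in which the jaws open and shut (so a half turn about z gives the same grasp; the last joint's range is limited). The gripper opens to 85 mm and grips with 20 to 120 N. Pads are 22 mm wide; open, the fingers measure 114 mm over their backs; the gripper's body (76 mm by 85 mm) begins 54 mm behind the grasp point. The pads swing forward as they close: fully open they stand 13 mm farther back than shut.
Start: joints at [1.48, 0.385, 0.008, 0, -1.194, -0.259], TCP at [214.161, 587.141, 231.312] pointing down, gripper open.
Joint ranges: [-3.14, 3.14], [-1.21, 2.06], [-1.07, 1.41], [-3.16, 2.05], [-2.99, -0.16], [-3.1, 3.1]. Speed limits (rad/s): [2.79, 2.79, 3.14, 3.14, 3.14, 3.14].

## Interface

Orientations are given as a 3x3 rotation matrix whose columns are the frame's x, y, z axes.
In Python, from rig import bot gives the robot as it stands.
- The arm moves only by the tool servo_tool, never from a script. Its argument "motion" is a list of rows, each a list of 7 numbers: the closure in counts, from 0 (fully open) to 255 (shut), then the shift along the tool's x, y, z in cm, then the turn, a rotation vector about the tool's x, y, z in rad. A call has 1 to 5 rows; each row is the pose to reach, as a shift and turn from the pose measured when the call began, along the tool's axes at that moment; what a row does not reach only later rows make up. A row lasts 1/8 s, in which the tool goes at most 62.5 mm and 10.7 degrees, less where a joint would pass 70% of its speed; a pose out of reach is approached as far as the arm can. A call with a gripper value outside its range is refused whole. The fingers move at their own pace and stop on an object; "force" is the grip in N (left out, the last holds). Time passes only in rows, so rows that repeat a pose let the fingers close. It gives the time, the measured TCP pose, the force and the opening at its end, in the units of the state.
- bot.sense(): the state, without advancing time (a new reading comes with each control period).
- bot.capture(name): name is "side" or "top"; returns a dict with "color" (400x640x3 uint8, blue, green, red), "z_map" (400x640 float32, mm along the optical axis (not along the pixel's ray), 0 where there is no reading), "mtx" (3x3 intrinsics, pixels), "R" (3x3) and "t" (3): a world point X has camera coordinates R X + t. Camera axes: x right, y down, z forward; pixel columns grow to the right and rows downward; lengths in mm; the calibration is good to about 2 mm. A picture is of the moment at which its call begins.
- bot.finish_job(): hands the job in, once; it reports no verdict.
The state is a dict: "time_s": time; "q": joint angles; "qvel": joint speeds; "joint_efforts": joint torques, N m; "ee_pos": TCP position; "eef_rot": TCP orientation; "wrist_force": force on the tool from outside, world axes, zero at the start; "moment": the same for the moment, N m; "opening": opening from 0.0 (shut) to 1.0 (fully open).
Only numpy, scipy, OpenCV 4.12 (cv2) and the standard library are available. Lean on these libraries where they do the work, as an engineer would, in place of code of your own. Each camera call takes 0.05 s, during which the arm holds its last target.

## Working session

There is one attempt and no reset: what is moved stays moved. The work goes in short steps, Python scripts to look and compute and a tool call to move; the robot and the scene stay as the last step left them, time stands still between calls to the robot, and variables do not carry over. Pictures are saved under pics/ and viewed, and the job is handed in when it is done.

Besides the shell and the picture viewer there is one more tool, called after ">>>" as name(argument=value, ...), one argument or row to a line, values as JSON. servo_tool: Moves the arm, as the interface text tells. Its arguments: {"type":"object","properties":{"motion":{"type":"array"},"force":{"type":"number"}},"required":["motion"]}

```bash
ls; mkdir -p pics; cat > h.py <<'E'
from rig import bot
import numpy as np, cv2
def cap(n,f):
    c=bot.capture(n); cv2.imwrite(f'pics/{f}.png',c['color']); np.savez(f'/tmp/{f}.npz',**c); return c
def w(c,u,v,z=None):
    K=np.asarray(c['mtx']);R=np.asarray(c['R']);t=np.asarray(c['t'])
    z=c['z_map'][v,u] if z is None else z
    return R.T@(np.linalg.inv(K)@np.array([u,v,1])*z-t)
def wz(c,u,v,h):
    K=np.asarray(c['mtx']);R=np.asarray(c['R']);t=np.asarray(c['t'])
    d=R.T@(np.linalg.inv(K)@np.array([u,v,1])); o=-R.T@t
    return o+d*(h-o[2])/d[2]
def pr(c,X):
    K=np.asarray(c['mtx']);R=np.asarray(c['R']);t=np.asarray(c['t'])
    p=K@(R@np.asarray(X,float)+t); return p[:2]/p[2]
E
python3 - <<'E'
from h import *
for n in ['side','top']:
    c=cap(n,n+'0'); print(n,c['mtx'],c['R'],c['t'],-c['R'].T@c['t'])
print(bot.sense(),bot.grasp_offset)
E
```

```text
pics
side [[428.68838626   0.         314.04438959]
 [  0.         428.68838626 197.94149793]
 [  0.           0.           1.        ]] [[ 0.74056546 -0.671678    0.02028468]
 [-0.46257953 -0.5314527  -0.70963244]
 [ 0.48742484  0.516146   -0.70428001]] [-378.22929748  274.98166268 1111.28614398] [-134.36403254 -681.49444718  985.46478137]
top [[386.65367859   0.         327.95364693]
 [  0.         386.65367859 197.8411364 ]
 [  0.           0.           1.        ]] [[-0.0157375  -0.9998689   0.00380956]
 [-0.99708619  0.01540905 -0.07471068]
 [ 0.07464219 -0.00497422 -0.99719797]] [ -19.13819142  477.55473223 1249.27999263] [ 382.61305247  -20.28015791 1281.53082674]
{'time_s': 0.1, 'q': array([ 1.47959862e+00,  3.85442753e-01,  6.75023819e-03, -4.69626046e-04,
       -1.19399575e+00, -2.58576665e-01]), 'qvel': array([ 8.75353012e-05, -2.54108233e-03,  3.41306042e-03,  1.05917661e-03,
       -1.08347173e-03, -6.52468949e-04]), 'joint_efforts': array([-6.83295693e-04, -3.93321168e+01,  1.88929117e+01,  4.19799149e+00,
       -2.59617183e-03,  5.98243204e-06]), 'ee_pos': array([213.98705774, 586.65899443, 230.34331952]), 'eef_rot': array([[ 9.39390704e-01, -3.42847980e-01, -6.07162825e-04],
       [-3.42848512e-01, -9.39388895e-01, -1.84426297e-03],
       [ 6.19398166e-05,  1.94064836e-03, -9.99998115e-01]]), 'wrist_force': array([-0.33408595, -0.20591655, -0.51636999]), 'moment': array([0.01999747, 0.00852054, 0.02378691]), 'opening': 0.9984207970064689} -18.700000000000003
```

View pics/side0.png

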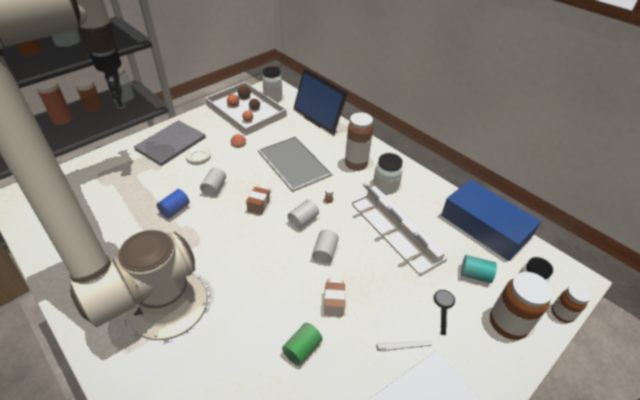

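View pics/top0.png

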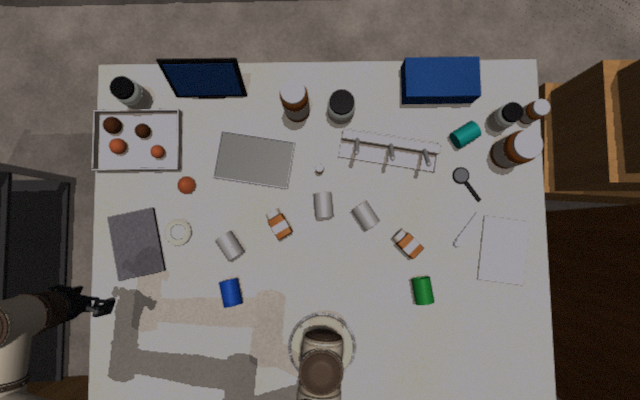

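The top view shows grey beakers near (230,245), (323,206) and (365,215), and jars at (279,224) and (408,243). The tray is at (255,160) and the rack at (388,152). Blue, green and turquoise cups are look-alikes. I'll enlarge these areas next.

```bash
python3 - <<'E'
from h import *
t=cv2.imread('pics/top0.png'); s=cv2.imread('pics/side0.png')
def crop(im,u0,v0,u1,v1,k,f): cv2.imwrite(f'pics/{f}.png',cv2.resize(im[v0:v1,u0:u1],None,fx=k,fy=k,interpolation=cv2.INTER_CUBIC))
crop(t,205,190,305,260,8,'t1'); crop(t,305,180,430,260,6,'t2'); crop(t,325,120,445,180,6,'t3'); crop(s,340,175,450,275,6,'s3'); crop(t,205,120,335,195,6,'t4')
E
```

```text
(no output)
```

View pics/t1.png

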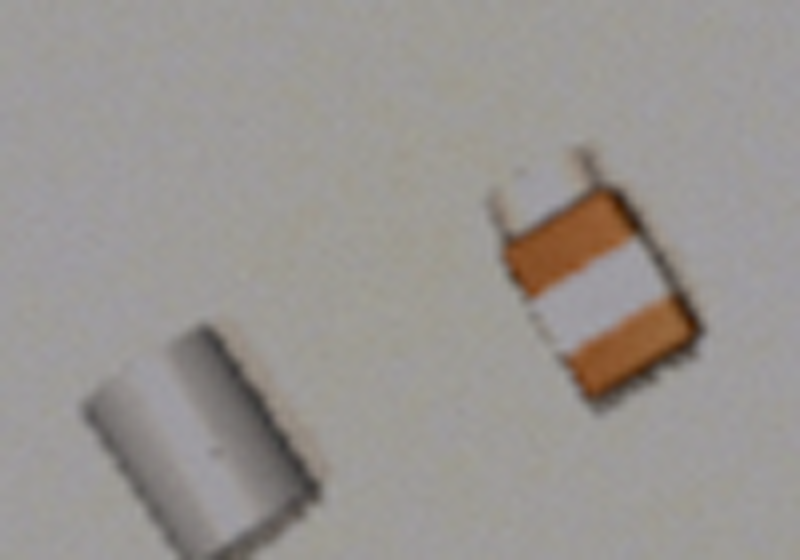

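View pics/t2.png

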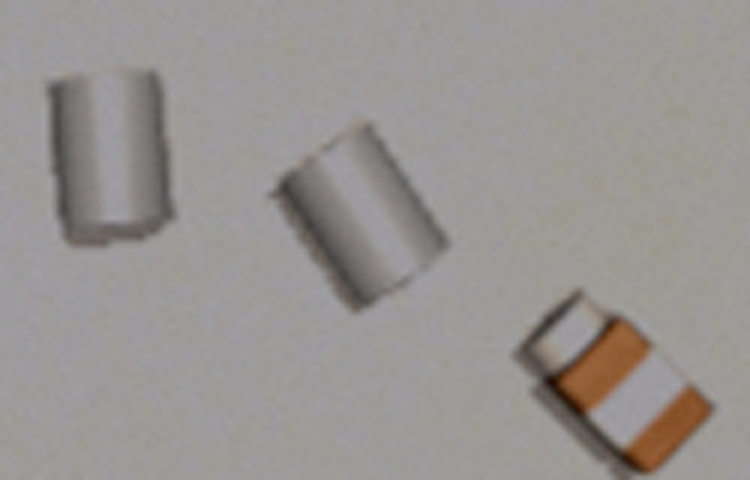

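View pics/t3.png

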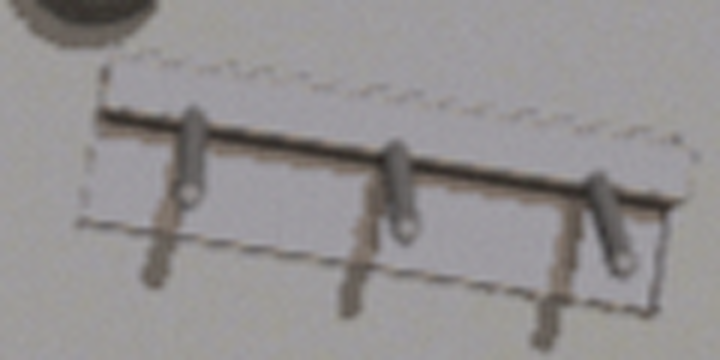

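View pics/s3.png

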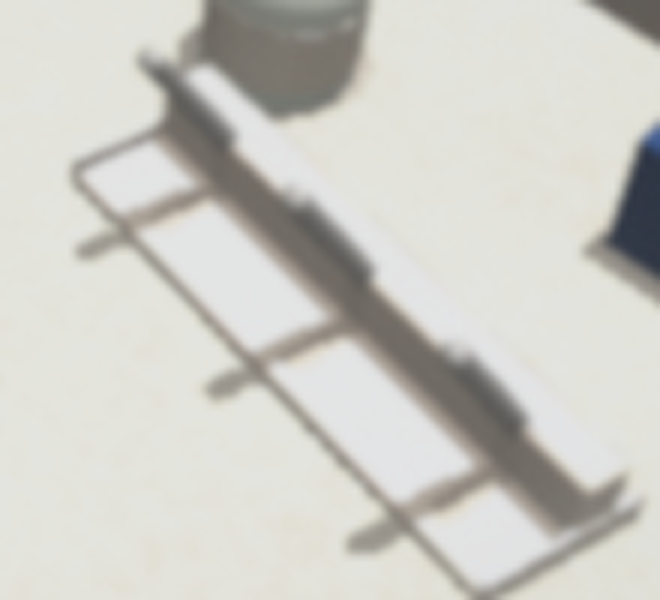

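View pics/t4.png

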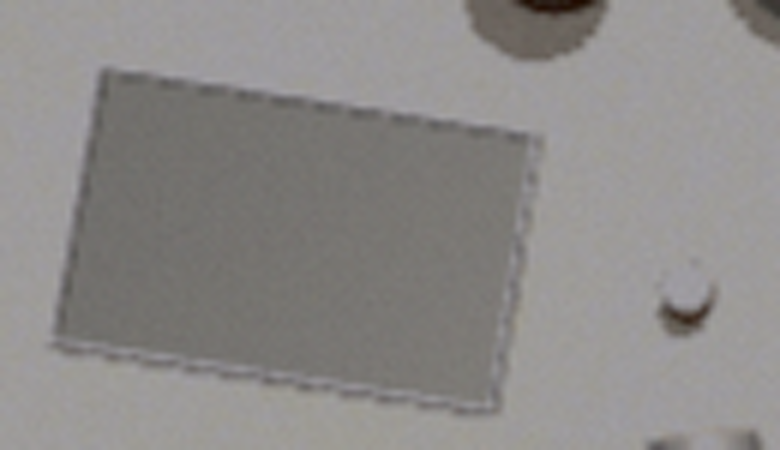

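```bash
python3 - <<'E'
from h import *
s=cv2.imread('pics/side0.png')
k=6
out=[]
for (u,v) in [(213,182),(258,199),(303,213),(325,246),(335,296)]:
    out.append(cv2.resize(s[v-22:v+22,u-22:u+22],(264,264),interpolation=cv2.INTER_CUBIC))
out.append(np.zeros_like(out[0]))
cv2.imwrite('pics/sobj.png',np.vstack([np.hstack(out[:3]),np.hstack(out[3:])]))
def cloud(f):
    c=dict(np.load(f'/tmp/{f}.npz')); z=c['z_map']; v,u=np.mgrid[:400,:640]
    p=np.stack([u,v,np.ones_like(u)],-1)@np.linalg.inv(c['mtx']).T*z[...,None]
    P=(p-c['t'])@c['R']; P[z==0]=np.nan; return P
T=cloud('top0');S=cloud('side0')
for n,(u,v) in dict(cupL=(230,245),cupM=(323,206),cupR=(365,215),jL=(279,224),jR=(408,243)).items():
    c0=T[v,u]
    for nm,P in (('top',T),('side',S)):
        Q=P.reshape(-1,3); m=(np.hypot(Q[:,0]-c0[0],Q[:,1]-c0[1])<70)&(Q[:,2]>12)&(Q[:,2]<90)
        Q=Q[m]; 
        r=cv2.minAreaRect(Q[:,:2].astype(np.float32))
        print(n,nm,len(Q),'zmax',np.percentile(Q[:,2],[50,95,99]).round(1),'rect',np.round(r[0],1),np.round(r[1],1),round(r[2],1))
tbl=T[300:310,450:480].reshape(-1,3);print(np.nanmedian(tbl,0), np.nanmedian(S[330:340,260:280].reshape(-1,3),0))
E
```

```text
cupL top 491 zmax [55.2 61.9 63.7] rect [328.9 292.5] [79.9 59.2] 34.0
cupL side 423 zmax [52.8 61.9 63.3] rect [330.3 289.5] [85.5 63.1] 32.0
cupM top 462 zmax [55.4 61.6 63.4] rect [454.2  -8.7] [79.1 59.5] 4.1
cupM side 510 zmax [52.9 61.7 63.7] rect [456.3 -11.6] [82.3 59.9] 4.1
cupR top 460 zmax [55.2 62.  63.6] rect [ 418.7 -144.1] [79.6 58. ] 32.3
cupR side 530 zmax [55.  61.5 63.1] rect [ 421.2 -147.4] [82.4 59.2] 31.7
jL top 479 zmax [51.4 56.5 57.5] rect [397.1 136.3] [92.4 52.4] 30.5
jL side 521 zmax [49.7 55.7 56.8] rect [398.5 133.7] [99.1 53.9] 31.7
jR top 514 zmax [50.8 56.1 57.8] rect [ 327.6 -276.3] [91.9 52.7] 43.9
jR side 757 zmax [51.5 55.1 56.7] rect [ 328.3 -278.7] [95.6 51.9] 44.9
[ 123.58955605 -465.82015925    0.66507003] [ 143.74234398 -241.363292      0.69653659]
```

View pics/sobj.png

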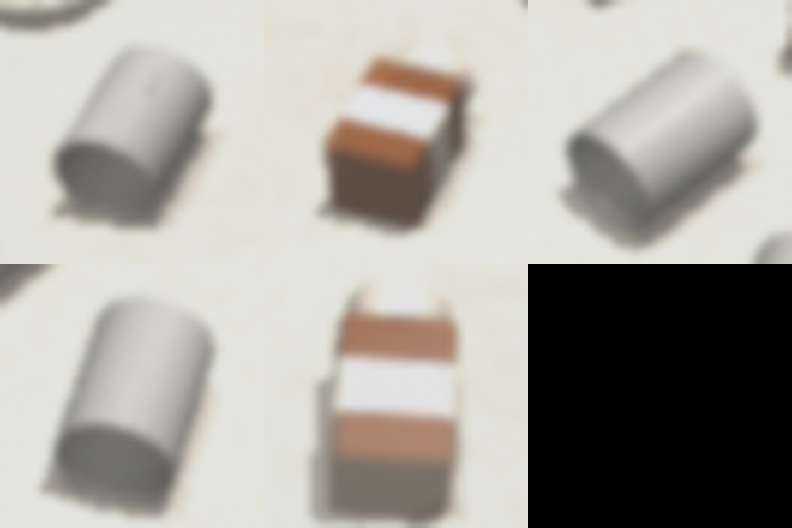

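```bash
python3 - <<'E'
from h import *
def cloud(f):
    c=dict(np.load(f'/tmp/{f}.npz')); z=c['z_map']; v,u=np.mgrid[:400,:640]
    p=np.stack([u,v,np.ones_like(u)],-1)@np.linalg.inv(c['mtx']).T*z[...,None]
    P=(p-c['t'])@c['R']; P[z==0]=np.nan; return P
S=cloud('side0');T=cloud('top0')
for n,(c0,a) in dict(L=((329.5,291),33),M=((455,-10),4.1),R=((420,-145.5),32)).items():
    d=np.array([np.cos(np.radians(a)),np.sin(np.radians(a))]); e=np.array([-d[1],d[0]])
    for P in (S,T):
        Q=P.reshape(-1,3); q=Q[:,:2]-c0; al=q@d; la=q@e
        m=(abs(al)<60)&(abs(la)<33)&(Q[:,2]>3)
        # radial depth inside surface
        rad=np.hypot(la,Q[:,2]-30)
        print(n,'range axial',np.percentile(al[m],[1,50,99]).round(0),'inside pts (rad<24):',(m&(rad<24)).sum(),'axial of inside',np.percentile(al[m&(rad<24)],[0,25,50,75,100]).round(0) if (m&(rad<24)).sum() else '')
E
python3 - <<'E'
import sys; sys.path.insert(0,'.')
from h import *
t=dict(np.load('/tmp/top0.npz')); s=dict(np.load('/tmp/side0.npz'))
# peg tips, crop t3 origin (325,120) k=6 ; s3 origin (340,175) k=6 ; resize centre offset
def tri(a,b):
    A=[];
    Ps=[t['mtx']@np.c_[t['R'],t['t']], s['mtx']@np.c_[s['R'],s['t']]]
    X=cv2.triangulatePoints(Ps[0],Ps[1],np.array(a,float).reshape(2,1),np.array(b,float).reshape(2,1)); return (X[:3]/X[3]).ravel()
ft=lambda u,v:(325+(u+.5)/6-.5,120+(v+.5)/6-.5); fs=lambda u,v:(340+(u+.5)/6-.5,175+(v+.5)/6-.5)
for a,b in [((189,195),(147,60)),((406,230),(290,192)),((624,262),(453,350))]:
    X=tri(ft(*a),fs(*b)); print('tip',X.round(1),'reproj',pr(t,X).round(1),np.round(ft(*a),1),pr(s,X).round(1),np.round(fs(*b),1), 'top@136',wz(t,*ft(*a),134).round(1),'side@',wz(s,*fs(*b),134).round(1))
# rear-bar roots in top
for a in [(195,120),(396,155),(598,185)]: print('root top',ft(*a))
# tray corners
f4=lambda u,v:(205+(u+.5)/6-.5,120+(v+.5)/6-.5)
for a in [(102,70),(541,135),(497,410),(53,345)]: print('tray',wz(t,*f4(*a),12).round(1))
# rack base corners front edge
for a in [(80,222),(655,313)]: print('rackfront',wz(t,*ft(*a),5).round(1))
E
```

```text
L range axial [-51. -12.  43.] inside pts (rad<24): 19 axial of inside [-40. -27. -20. -13.  -3.]
L range axial [-54.  -1.  57.] inside pts (rad<24): 9 axial of inside [-45. -38. -22.  -4.  50.]
M range axial [-56. -11.  43.] inside pts (rad<24): 12 axial of inside [-40. -35. -27. -20. -15.]
M range axial [-52.  -1.  57.] inside pts (rad<24): 3 axial of inside [-48. -43. -38. -26. -13.]
R range axial [-52. -13.  40.] inside pts (rad<24): 23 axial of inside [-39. -28. -19. -14.  -1.]
R range axial [-56.   0.  55.] inside pts (rad<24): 3 axial of inside [-33.  -9.  16.  24.  32.]
tip [ 604.4 -112.   132.6] reproj [355.8 152.4] [356.1 152.1] [364.4 184.5] [364.1 184.6] top@136 [ 605.  -112.7  134. ] side@ [ 602.5 -112.5  134. ]
tip [ 584.5 -219.7  137.5] reproj [392.1 158.1] [392.2 157.9] [388.1 206.5] [387.9 206.6] top@136 [ 585.7 -220.8  134. ] side@ [ 586.9 -217.5  134. ]
tip [ 567.2 -328.7  134.9] reproj [428.4 163.4] [428.6 163.2] [415.3 232.9] [415.1 232.9] top@136 [ 567.9 -329.4  134. ] side@ [ 567.4 -328.   134. ]
root top (357.0833333333333, 139.58333333333334)
root top (390.5833333333333, 145.41666666666666)
root top (424.25, 150.41666666666666)
tray [705.6 324.3  12. ]
tray [665.4  80.9  12. ]
tray [512.5 106.5  12. ]
tray [552.2 350.5  12. ]
rackfront [615.7 -62.1   5. ]
rackfront [ 559.9 -380.4    5. ]
```

Every beaker's mouth faces the robot (−x side), and both jar caps point away from it. I'll write a move planner, then make a first move and collect joint data for a kinematic fit.

```bash
cat >> h.py <<'E'
from scipy.spatial.transform import Rotation as Ro
import json
def log():
    s=bot.sense()
    with open('/tmp/log.jsonl','a') as f: f.write(json.dumps([list(map(float,s['q'])),list(map(float,s['ee_pos'])),np.asarray(s['eef_rot']).tolist()])+'\n')
    return s
def Rzx(z,xh):
    z=np.asarray(z,float);z/=np.linalg.norm(z); y=np.cross(z,xh);y/=np.linalg.norm(y); return np.c_[np.cross(y,z),y,z]
def mv(p,R=None):
    s=log(); R0=np.asarray(s['eef_rot']); d=R0.T@(np.asarray(p,float)-s['ee_pos'])/10
    r=np.zeros(3) if R is None else Ro.from_matrix(R0.T@R).as_rotvec()
    print('shift',d.round(2).tolist(),'turn',r.round(3).tolist(),'| dist',round(np.linalg.norm(d)*10),'deg',round(np.degrees(np.linalg.norm(r))),'q',np.round(s['q'],2).tolist(),'t',round(s['time_s'],1))
E
python3 - <<'E'
from h import *
a=np.radians(31)
d=np.array([np.cos(a),np.sin(a),0])
mv([397,136,260],Rzx([0,0,-1],d)); mv([397,136,260],Rzx([0,0,-1],-d))
E
```

```text
shift [32.64, 36.07, -2.89] turn [0.002, 0.001, -0.891] | dist 487 deg 51 q [1.48, 0.39, 0.01, -0.0, -1.19, -0.26] t 0.1
shift [32.64, 36.07, -2.89] turn [0.001, -0.002, 2.251] | dist 487 deg 129 q [1.48, 0.39, 0.01, -0.0, -1.19, -0.26] t 0.1
```

>>> servo_tool(
  motion=[
    [0,6,6.5,-3,0,0,-0.16],
    [0,12,13,-3,0,0,-0.34],
    [0,18,20,-3,0,0,-0.5],
    [0,24,26,-3,0,0,-0.67],
    [0,29,32,-3,0,0,-0.85],
  ],
  force=40,
)

```text
time_s: 0.72
ee_pos: [330.9, 300.6, 259.6]
eef_rot: [[0.877, 0.48, -0.001], [0.48, -0.877, -0.002], [-0.002, 0.001, -1.0]]
wrist_force: [1.8, 0.8, 0.9]
opening: 0.997
```

```bash
python3 - <<'E'
from h import *
a=np.radians(31)
d=np.array([np.cos(a),np.sin(a),0])
mv([397,136,260],Rzx([0,0,-1],d));
z=[-d[0]*.5,-d[1]*.5,-.866]; mv([397,136,200],Rzx(z,d)); print(bot.sense()['ee_pos'])
E
```

```text
shift [-2.1, 17.62, -0.01] turn [0.001, 0.002, -0.04] | dist 177 deg 2 q [1.1, 0.05, -0.35, 0.0, -1.16, 0.97] t 0.7
shift [-2.09, 17.61, 5.99] turn [-0.009, -0.522, -0.04] | dist 187 deg 30 q [1.1, 0.05, -0.35, 0.0, -1.16, 0.97] t 0.7
[330.85945984 300.62096102 259.57092452]
```

>>> servo_tool(
  motion=[
    [0,-0.6,5,1,0,-0.13,-0.01],
    [0,-1,10,3,0,-0.26,-0.02],
    [0,-1.5,14,4.5,0,-0.4,-0.03],
    [0,-2,17.6,6,0,-0.52,-0.04],
    [0,-2,17.6,6,0,-0.52,-0.04],
  ],
)

```text
time_s: 1.35
ee_pos: [397.9, 134.8, 197.0]
eef_rot: [[0.741, 0.51, -0.438], [0.444, -0.86, -0.251], [-0.505, -0.008, -0.863]]
wrist_force: [0.2, -0.0, -0.0]
opening: 0.998
```

```bash
python3 - <<'E'
from h import *
from scipy.optimize import least_squares
log()
L=[json.loads(l) for l in open('/tmp/log.jsonl')]
seen=[]; 
for l in L:
    if not any(np.allclose(l[0],m[0]) for m in seen): seen.append(l)
for q,p,R in seen: print(np.round(q,3),np.round(p,1),np.round(R,3).tolist())
E
```

```text
[ 1.48   0.385  0.007 -0.    -1.194 -0.259] [214.  586.7 230.3] [[0.939, -0.343, -0.001], [-0.343, -0.939, -0.002], [0.0, 0.002, -1.0]]
[ 1.103  0.055 -0.353  0.    -1.165  0.968] [330.9 300.6 259.6] [[0.877, 0.48, -0.001], [0.48, -0.877, -0.002], [-0.002, 0.001, -1.0]]
[ 0.662  0.354 -0.213 -0.071 -1.528  1.468] [397.9 134.8 197. ] [[0.741, 0.51, -0.438], [0.444, -0.86, -0.251], [-0.505, -0.008, -0.863]]
```

```bash
cat >> h.py <<'E'
def tilt(az_deg,th,s=1):
    """tool z: th deg from straight down, leaning toward azimuth az; x axis horizontal comp along s*az"""
    a=np.radians(az_deg);d=np.array([np.cos(a),np.sin(a),0]);t=np.radians(th)
    z=np.sin(t)*d+np.cos(t)*np.array([0,0,-1.]); return Rzx(z,s*d)
E
python3 - <<'E'
from h import *
R=tilt(31+180,35,-1); z=R[:,2]; G=np.array([398,136.8,28]); P=G+20*z
print(R.round(2)); mv(P-60*z,R); mv(P,R); print(P)
E
```

```text
[[ 0.7   0.52 -0.49]
 [ 0.42 -0.86 -0.3 ]
 [-0.57  0.   -0.82]]
shift [8.95, -0.07, 10.55] turn [-0.01, -0.082, -0.001] | dist 138 deg 5 q [0.66, 0.35, -0.21, -0.07, -1.53, 1.47] t 1.4
shift [8.46, -0.01, 16.53] turn [-0.01, -0.082, -0.001] | dist 186 deg 5 q [0.66, 0.35, -0.21, -0.07, -1.53, 1.47] t 1.4
[388.16698069 130.89172593  11.61695911]
```

>>> servo_tool(
  motion=[
    [0,4.5,0,3,0,-0.05,0],
    [0,9,0,6,-0.01,-0.08,0],
    [0,8.95,-0.05,10.5,-0.01,-0.08,0],
    [0,8.95,-0.05,10.5,-0.01,-0.08,0],
  ],
)

```text
time_s: 1.85
ee_pos: [415.0, 147.7, 59.5]
eef_rot: [[0.7, 0.515, -0.495], [0.42, -0.857, -0.298], [-0.578, 0.001, -0.816]]
wrist_force: [-0.1, -0.2, 0.8]
opening: 0.998
```

```bash
python3 - <<'E'
from h import *
R=tilt(31+180,35,-1); z=R[:,2]; G=np.array([398,136.8,28]); P=G+20*z
mv(P,R); c=cap('side','s1'); 
s=c['color']; cv2.imwrite('pics/s1c.png',cv2.resize(s[130:270,180:360],None,fx=4,fy=4))
c=cap('top','t1b'); s=c['color']; cv2.imwrite('pics/t1c.png',cv2.resize(s[150:290,190:370],None,fx=4,fy=4))
E
```

```text
shift [0.19, 0.06, 5.74] turn [0.0, 0.005, -0.001] | dist 57 deg 0 q [0.66, 0.6, -0.25, -0.07, -1.33, 1.49] t 1.9
```

View pics/s1c.png

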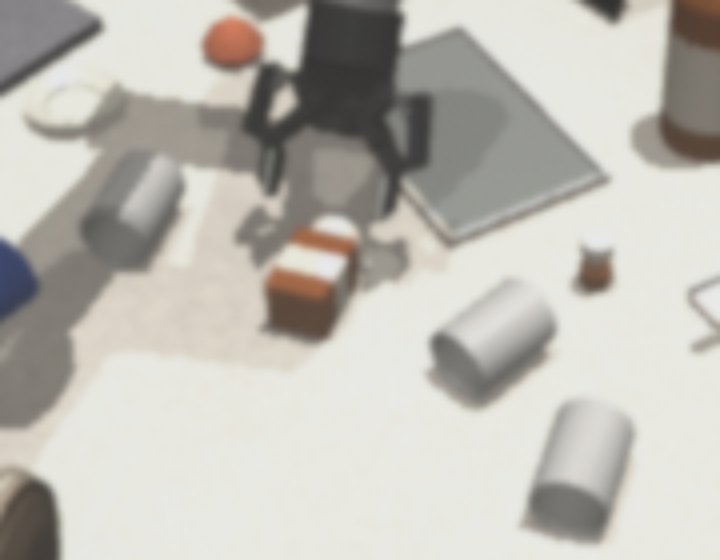

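View pics/t1c.png

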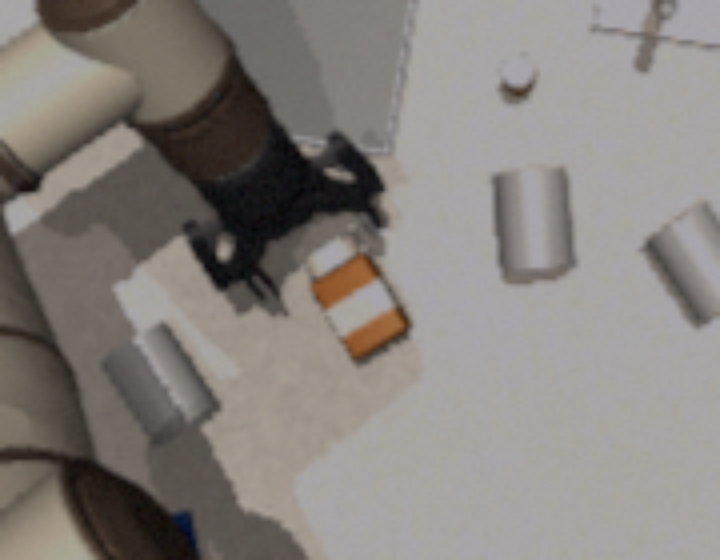

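The gripper straddles the jar's axis: in the 4× top crop the fingertips are near (275,305) and (380,235), with the cap at (335,255) between them. I'll advance now.

>>> servo_tool(
  motion=[
    [0,0.1,0.05,2,0,0,0],
    [0,0.2,0.05,4,0,0,0],
    [0,0.2,0.05,5.7,0,0,0],
    [0,0.2,0.05,5.7,0,0,0],
  ],
)

```text
time_s: 2.45
ee_pos: [392.8, 133.6, 15.3]
eef_rot: [[0.705, 0.516, -0.486], [0.424, -0.856, -0.294], [-0.568, 0.001, -0.823]]
wrist_force: [-0.1, -0.3, 0.3]
opening: 1.003
```

>>> servo_tool(
  motion=[
    [120,0,0,0,0,0,0],
    [200,0,0,0,0,0,0],
    [255,0,0,0,0,0,0],
    [255,0,0,0,0,0,0],
    [255,0,0,0,0,0,0],
  ],
  force=50,
)

```text
time_s: 3.08
ee_pos: [394.2, 134.4, 16.4]
eef_rot: [[0.706, 0.517, -0.484], [0.426, -0.856, -0.293], [-0.566, 0.001, -0.824]]
wrist_force: [0.8, 1.9, 5.5]
opening: 0.605
```

```bash
python3 - <<'E'
from h import *
print(bot.sense())
c=cap('top','t2b'); s=c['color']; cv2.imwrite('pics/t2c.png',cv2.resize(s[150:290,190:370],None,fx=4,fy=4))
E
```

```text
{'time_s': 3.075, 'q': array([ 0.66791744,  0.62941897, -0.3438502 , -0.07463711, -1.19668323,
        1.49488485]), 'qvel': array([-6.38556148e-05,  2.70891683e-04, -7.62106453e-04, -1.74240639e-03,
       -1.83244972e-03, -1.43100401e-03]), 'joint_efforts': array([-3.97049775e-01, -3.89495766e+01,  8.26082200e+00,  1.77025169e+00,
       -6.55858777e-01,  2.95897631e-02]), 'ee_pos': array([394.24997459, 134.36012618,  16.41953821]), 'eef_rot': array([[ 0.70582865,  0.51718817, -0.48406851],
       [ 0.42587109, -0.85587115, -0.29345934],
       [-0.56607397,  0.00098123, -0.82435387]]), 'wrist_force': array([0.81078355, 1.85043306, 5.54428703]), 'moment': array([ 0.45085267, -0.49641879, -0.08395035]), 'opening': 0.6049514542511166}
```

View pics/t2c.png

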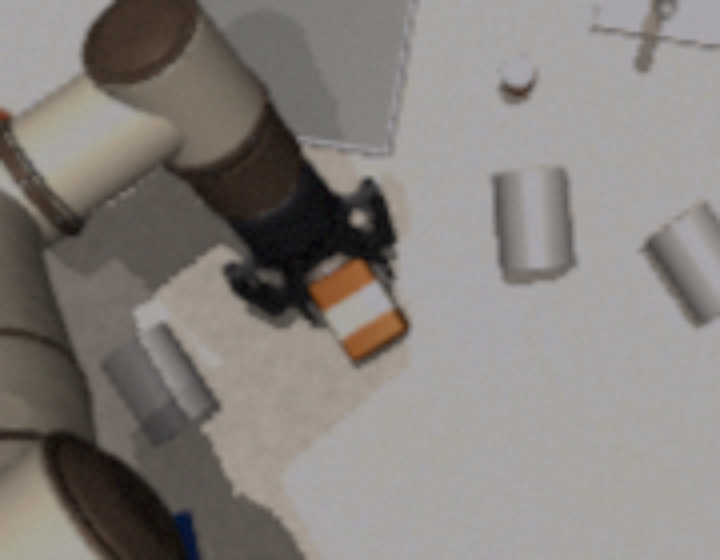

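```bash
cat >> h.py <<'E'
def grip_save(name,mid,axis):
    s=bot.sense();R=np.asarray(s['eef_rot']); o=R.T@(np.asarray(mid,float)-s['ee_pos']); a=R.T@np.asarray(axis,float)
    a[1]=0; a/=np.linalg.norm(a)
    print('off',o.round(1),'axis',a.round(3)); json.dump([o.tolist(),a.tolist()],open(f'/tmp/{name}.json','w'))
def place(name,mid,axis,ydir):
    o,a=map(np.array,json.load(open(f'/tmp/{name}.json')))
    axis=np.asarray(axis,float);axis/=np.linalg.norm(axis);ydir=np.asarray(ydir,float);ydir=ydir-axis*(ydir@axis);ydir/=np.linalg.norm(ydir)
    b=np.cross(a,[0,1,0]); B=np.cross(axis,ydir)
    R=np.c_[axis,ydir,B]@np.c_[a,[0,1,0],b].T
    return np.asarray(mid)-R@o,R
TY=np.array([0.164,0.9865,0]);TX=np.array([0.9865,-0.164,0]);TC=np.array([609,215.5,6])
E
python3 - <<'E'
from h import *
a=np.radians(31);d=np.array([np.cos(a),np.sin(a),0])
grip_save('jL',[398,136.8,26.5],d)
P,R=place('jL',TC+TY*60+[0,0,50],[0,0,1],-TY); print(P,R.round(2)); mv(P,R)
E
```

```text
off [ -2.   -0.1 -10.8] axis [ 0.824  0.    -0.566]
[628.74317678 272.91107936  51.53026849] [[ 0.56 -0.16  0.81]
 [-0.09 -0.99 -0.14]
 [ 0.82  0.   -0.57]]
shift [20.47, 0.27, -18.31] turn [-0.142, 1.498, 0.771] | dist 275 deg 97 q [0.67, 0.63, -0.34, -0.07, -1.2, 1.49] t 3.1
```

>>> servo_tool(
  motion=[
    [255,-1.5,0,-2,0,0,0],
    [255,-4,0,-6,0,0,0],
    [255,-6,0,-10,0,0,0],
    [255,-8,0,-13,0,0,0],
    [255,-8,0,-13,0,0,0],
  ],
)

```text
time_s: 3.75
ee_pos: [402.1, 139.5, 170.8]
eef_rot: [[0.709, 0.517, -0.479], [0.428, -0.856, -0.29], [-0.56, 0.0, -0.829]]
wrist_force: [-0.2, -0.6, -3.0]
opening: 0.602
```

```bash
python3 - <<'E'
from h import *
P,R=place('jL',TC+TY*60+[0,0,120],[0,0,1],-TY); print(bot.sense()['wrist_force'],bot.sense()['opening']); mv(P,R)
c=cap('side','s3b'); s=c['color']; cv2.imwrite('pics/s3c.png',cv2.resize(s[100:240,180:360],None,fx=4,fy=4))
E
```

```text
[-0.24641043 -0.63438885 -3.01262039] 0.6018857354600766
shift [24.55, 0.3, -10.65] turn [-0.146, 1.492, 0.769] | dist 268 deg 97 q [0.67, 0.43, -0.2, -0.07, -1.53, 1.47] t 3.8
```

View pics/s3c.png

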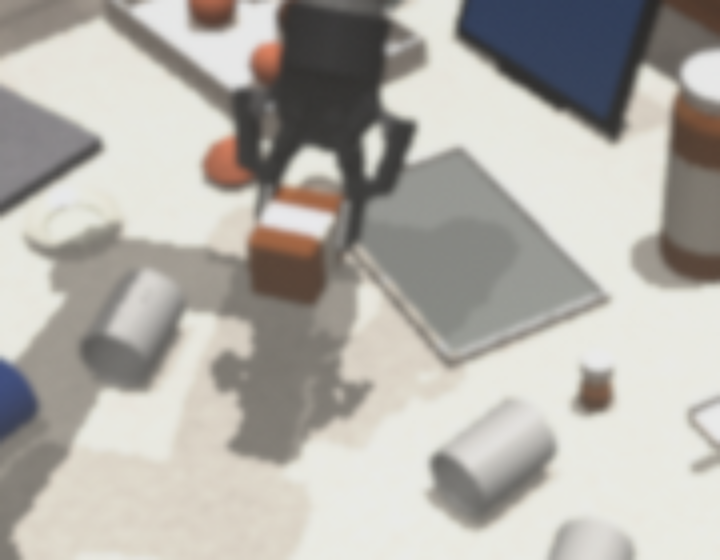

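The jar is held; the crop shows it at (295,245), hanging from the fingers. I'll carry it over the tray while pitching it upright.

>>> servo_tool(
  motion=[
    [255,0,0,-2,-0.015,0.16,0.08],
    [255,1.5,0,-4,-0.03,0.33,0.16],
    [255,4,0.1,-6,-0.045,0.48,0.24],
    [255,7,0.1,-8,-0.06,0.64,0.32],
    [255,10,0.1,-9,-0.075,0.78,0.4],
  ],
)

```text
time_s: 4.42
ee_pos: [515.8, 207.6, 186.4]
eef_rot: [[0.956, 0.168, 0.242], [0.197, -0.975, -0.102], [0.219, 0.145, -0.965]]
wrist_force: [0.6, -1.3, -2.2]
opening: 0.599
```

```bash
python3 - <<'E'
from h import *
P,R=place('jL',TC+TY*60+[0,0,100],[0,0,1],-TY); print(P,bot.sense()['ee_pos'],bot.sense()['opening']); mv(P,R)
E
```

```text
[628.74317678 272.91107936 101.53026849] [515.80678171 207.57367702 186.4296664 ] 0.5992912626176325
shift [10.22, -5.7, 10.26] turn [-0.07, 0.713, 0.366] | dist 156 deg 46 q [0.79, 0.23, -0.49, 0.35, -0.78, 0.72] t 4.4
```

>>> servo_tool(
  motion=[
    [255,2,-1,1.5,-0.014,0.145,0.074],
    [255,4,-2,3,-0.028,0.29,0.148],
    [255,6,-3.5,5,-0.042,0.43,0.22],
    [255,8,-4.5,7.5,-0.056,0.57,0.29],
    [255,10.2,-5.7,9,-0.07,0.71,0.366],
  ],
)

```text
time_s: 5.05
ee_pos: [613.2, 240.4, 158.3]
eef_rot: [[0.773, -0.087, 0.629], [0.032, -0.984, -0.176], [0.634, 0.156, -0.757]]
wrist_force: [0.9, 0.1, -2.1]
opening: 0.598
```

```bash
python3 - <<'E'
from h import *
P,R=place('jL',TC+TY*60+[0,0,80],[0,0,1],-TY); print(P,bot.sense()['ee_pos'],bot.sense()['opening']); mv(P,R)
c=cap('side','s4b'); s=c['color']; cv2.imwrite('pics/s4c.png',cv2.resize(s[60:220,180:380],None,fx=4,fy=4))
E
```

```text
[628.74317678 272.91107936  81.53026849] [613.16839654 240.41704401 158.33681057] 0.5983139568315162
shift [-3.56, -4.53, 6.22] turn [0.049, 0.265, 0.168] | dist 85 deg 18 q [0.56, 0.34, -0.78, 1.69, -0.51, -0.6] t 5.0
```

View pics/s4c.png

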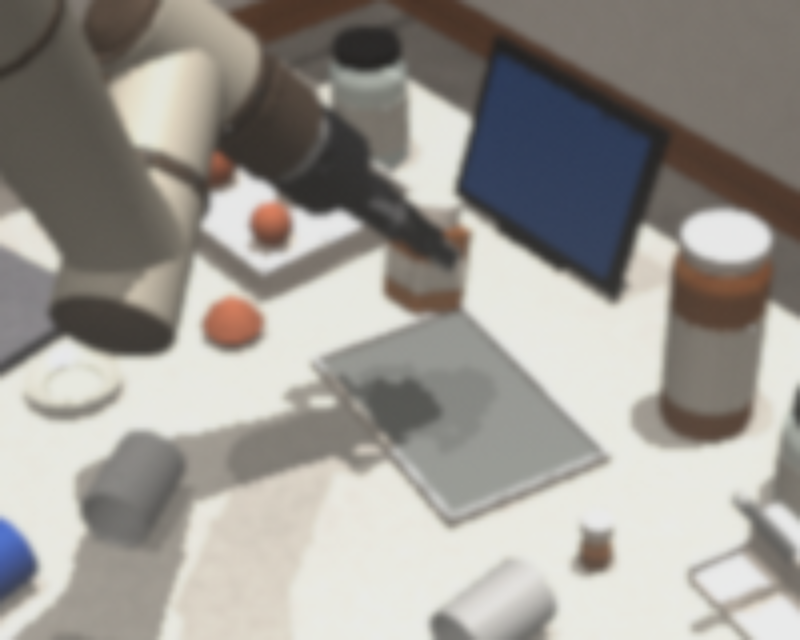

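>>> servo_tool(
  motion=[
    [255,-1,-1.5,2,0.016,0.09,0.055],
    [255,-2.4,-3,4,0.03,0.18,0.11],
    [255,-3.5,-4.5,6,0.05,0.265,0.168],
    [255,-3.5,-4.5,6,0.05,0.265,0.168],
  ],
)

```text
time_s: 5.6
ee_pos: [617.3, 311.1, 101.9]
eef_rot: [[0.597, -0.217, 0.772], [-0.086, -0.974, -0.207], [0.797, 0.057, -0.601]]
wrist_force: [-0.0, -1.3, -1.6]
opening: 0.601
```

```bash
python3 - <<'E'
from h import *
P,R=place('jL',TC+TY*60+[0,0,60],[0,0,1],-TY); print(P,bot.sense()['ee_pos'],bot.sense()['opening']); mv(P,R)
c=cap('side','s5b'); s=c['color']; cv2.imwrite('pics/s5c.png',cv2.resize(s[60:220,180:380],None,fx=4,fy=4))
E
```

```text
[628.74317678 272.91107936  61.53026849] [617.30160098 311.05822556 101.94272389] 0.6013196583240109
shift [-2.21, 3.24, 4.1] turn [0.078, 0.046, 0.015] | dist 57 deg 5 q [0.63, 0.53, -0.77, 2.05, -0.78, -1.2] t 5.6
```

View pics/s5c.png

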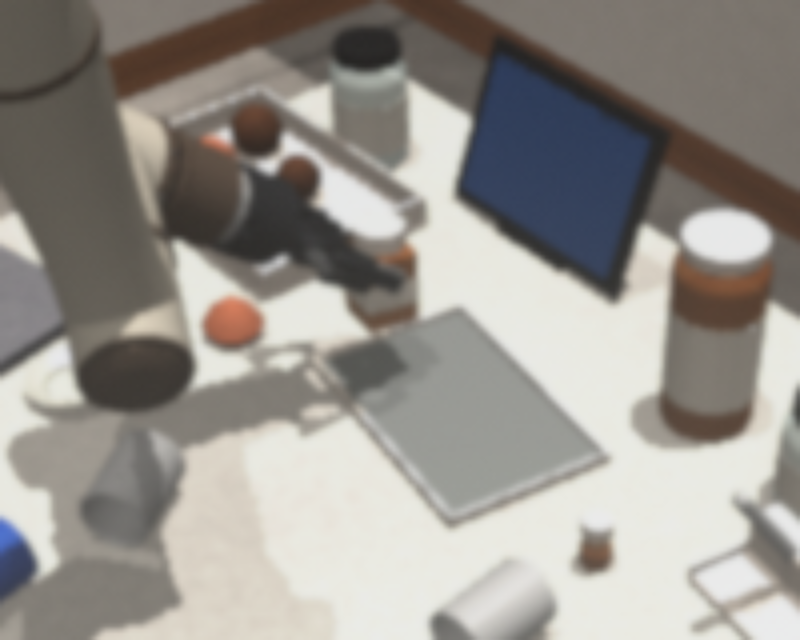

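```bash
cat > kin.py <<'E'
from h import *
from scipy.optimize import least_squares
def rz(a):return Ro.from_euler('z',a).as_matrix()
def ry(a):return Ro.from_euler('y',a).as_matrix()
def rx(a):return Ro.from_euler('x',a).as_matrix()
sg=[1,1]
def fk(q,k,c6=None):
    x0,off,h,L1,e,L2,L3=k
    A=rz(q[0]); el=q[2]-q[1]
    u=np.array([np.sin(q[1]),0,np.cos(q[1])]); v=np.array([np.cos(q[1]),0,-np.sin(q[1])])
    F=ry(-el)            # forearm x axis along forearm
    W=F@rx(sg[0]*q[3])@ry(-q[4])@rx(sg[1]*q[5])   # x axis = tool dir
    p=np.array([x0,off,h])+L1*u+e*F[:,2]+L2*F[:,0]+L3*W[:,0]
    return A@p,A@W
def data():
    L=[json.loads(l) for l in open('/tmp/log.jsonl')]; o=[]
    for l in L:
        if not any(np.allclose(l[0],m[0]) for m in o): o.append(l)
    return o
E
python3 - <<'E'
import kin; from kin import *
D=data(); print(len(D))
for s1 in (1,-1):
  for s2 in (1,-1):
    kin.sg[:]=[s1,s2]
    f=lambda k: np.concatenate([np.r_[fk(q,k)[0]-p,200*(fk(q,k)[1][:,0]-np.array(R)[:,2])] for q,p,R in D])
    r=least_squares(f,[0,-160,300,350,0,350,200]); 
    C=[fk(q,r.x)[1].T@np.array(R) for q,p,R in D]
    print(s1,s2,r.cost,r.x.round(1),'max',abs(r.fun).max().round(1),'constspread',np.std(C,axis=0).max().round(3)); 
    print(C[0].round(2).tolist())
E
```

```text
9
1 1 86724.17801415834 [ 185.7 -175.9   89.2  340.5  119.4  193.2  233.8] max 201.1 constspread 0.599
[[0.0, -0.0, 1.0], [-0.87, 0.49, 0.0], [-0.49, -0.87, 0.0]]
1 -1 86724.17801415834 [ 185.7 -175.9   89.2  340.5  119.4  193.2  233.8] max 201.1 constspread 0.639
[[0.0, -0.0, 1.0], [-1.0, 0.0, 0.0], [-0.0, -1.0, -0.0]]
-1 1 36642.37265702687 [ 203.1 -122.8   83.2  304.6  130.2  173.3  212.7] max 144.3 constspread 0.663
[[0.0, 0.0, 1.0], [-0.87, 0.49, 0.0], [-0.49, -0.87, 0.0]]
-1 -1 36642.37265702687 [ 203.1 -122.8   83.2  304.6  130.2  173.3  212.7] max 144.3 constspread 0.0
[[0.0, 0.0, 1.0], [-1.0, 0.0, 0.0], [0.0, -1.0, 0.0]]
```

```bash
python3 - <<'E'
s=open('kin.py').read()
a=s.index('def fk'); b=s.index('def data')
s=s[:a]+'''def fk(q,k):
    x0,off,h,L1,e,L2,L3,wy,wz_=k
    A=rz(q[0]); el=q[2]-q[1]
    u=np.array([np.sin(q[1]),0,np.cos(q[1])])
    F=ry(-el); F4=F@rx(-q[3]); W5=F4@ry(-q[4]); W=W5@rx(-q[5])
    p=np.array([x0,off,h])+L1*u+e*F[:,2]+L2*F[:,0]+F4@np.array([0,wy,wz_])+L3*W[:,0]
    C=np.array([[0,0,1.],[-1,0,0],[0,-1,0]])
    return A@p,A@W@C
'''+s[b:]
open('kin.py','w').write(s)
E
python3 - <<'E'
from kin import *
D=data()
f=lambda k: np.concatenate([np.r_[fk(q,k)[0]-p] for q,p,R in D])
r=least_squares(f,[0,-80,300,350,0,350,200,-80,0]); print(r.cost,r.x.round(1),abs(r.fun).max())
for q,p,R in D: print(np.round(fk(q,r.x)[0]-p,1), abs(fk(q,r.x)[1]-R).max().round(3))
E
```

```text
5.833143989888622e-22 [  -0.     0.   160.6  564.9    0.   421.8  297.7 -159.8   -0. ] 1.750777300912887e-11
[0. 0. 0.] 0.0
[0. 0. 0.] 0.0
[0. 0. 0.] 0.0
[-0. -0.  0.] 0.0
[-0. -0.  0.] 0.0
[0. 0. 0.] 0.0
[ 0. -0.  0.] 0.0
[ 0. -0.  0.] 0.0
[-0. -0. -0.] 0.0
```

```bash
cat >> kin.py <<'E'
K=np.array([0,0,160.6,564.9,0,421.8,297.7,-159.8,0])
def refit():
    D=data(); r=least_squares(lambda k:np.concatenate([fk(q,k)[0]-p for q,p,R in D]),K); return r.x
lo=np.array([-3.14,-1.21,-1.07,-3.16,-2.99,-3.1])+.03; hi=np.array([3.14,2.06,1.41,2.05,-.16,3.1])-.03
def pts(q):
    k=K; A=rz(q[0]);F=ry(-(q[2]-q[1]));F4=F@rx(-q[3]);W=F4@ry(-q[4])
    sh=np.array([0,0,k[2]]);el=sh+k[3]*np.array([np.sin(q[1]),0,np.cos(q[1])]);fe=el+k[5]*F[:,0];wc=fe+F4@np.array([0,k[7],0])
    return [(A@x).round(0) for x in (el,fe,wc,wc+150*W[:,0])]
def ik(P,R,q0,n=0,seed=0):
    rng=np.random.default_rng(seed); best=[]
    for i in range(n+1):
        s=np.clip(q0,lo,hi) if i==0 else rng.uniform(lo,hi)
        f=lambda q:np.r_[(fk(q,K)[0]-P)/100,Ro.from_matrix(fk(q,K)[1].T@R).as_rotvec()]
        r=least_squares(f,s,bounds=(lo,hi),max_nfev=60)
        if r.cost<1e-6 and not any(np.allclose(r.x,b,atol=.02) for b in best): best.append(r.x)
    return best
E
python3 - <<'E'
from kin import *
q=bot.sense()['q']
print(pts(q))
for az in (-80,-53,-30,0,37,60,90,120,150,180,-150,-110):
    a=np.radians(az); yd=np.array([np.sin(a),-np.cos(a),0])
    P,R=place('jL',TC+TY*60+[0,0,48],[0,0,1],yd)
    for s in ik(P,R,q,12): print(az,s.round(2),[x[2] for x in pts(s)])
E
```

```text
[array([228., 165., 650.]), array([321., 232., 244.]), array([388., 372., 282.]), array([504., 341., 192.])]
-80 [ 0.88  0.9  -0.09  0.69 -1.39 -1.13] [np.float64(514.0), np.float64(162.0), np.float64(218.0), np.float64(133.0)]
-53 [ 0.87  0.76 -0.49  1.16 -1.07 -1.21] [np.float64(571.0), np.float64(171.0), np.float64(218.0), np.float64(133.0)]
-30 [ 0.69  0.66 -0.74  1.81 -0.92 -1.37] [np.float64(608.0), np.float64(192.0), np.float64(218.0), np.float64(133.0)]
37 [ 0.13  0.56 -0.36 -2.08 -0.49 -2.26] [np.float64(639.0), np.float64(302.0), np.float64(218.0), np.float64(133.0)]
60 [ 0.16  0.6  -0.18 -1.51 -0.7  -2.61] [np.float64(628.0), np.float64(332.0), np.float64(218.0), np.float64(133.0)]
90 [ 0.17  0.71  0.06 -1.15 -1.1  -2.65] [np.float64(589.0), np.float64(334.0), np.float64(218.0), np.float64(133.0)]
120 [ 0.23  0.85  0.35 -0.91 -1.51 -2.57] [np.float64(532.0), np.float64(329.0), np.float64(218.0), np.float64(133.0)]
150 [ 0.33  0.99  0.62 -0.71 -1.87 -2.4 ] [np.float64(468.0), np.float64(315.0), np.float64(218.0), np.float64(133.0)]
180 [ 0.47  1.11  0.8  -0.46 -2.13 -2.11] [np.float64(413.0), np.float64(285.0), np.float64(218.0), np.float64(133.0)]
-150 [ 0.62  1.14  0.75 -0.09 -2.14 -1.68] [np.float64(395.0), np.float64(232.0), np.float64(218.0), np.float64(133.0)]
-110 [ 0.79  1.04  0.33  0.36 -1.78 -1.24] [np.float64(448.0), np.float64(175.0), np.float64(218.0), np.float64(133.0)]
```

```bash
python3 - <<'E'
from kin import *
q=bot.sense()['q']
for az in (-57,-99.5):
    a=np.radians(az); yd=np.array([np.sin(a),-np.cos(a),0])
    P,R=place('jL',TC+TY*60+[0,0,110],[0,0,1],yd); mv(P,R); print(P,ik(P,R,q))
E
```

```text
shift [1.37, 4.2, 0.93] turn [-0.598, 0.018, 0.494] | dist 45 deg 44 q [0.63, 0.52, -0.77, 2.05, -0.78, -1.2] t 5.7
[624.20984193 266.18104786 111.53026849] [array([ 0.88977534,  0.69686933, -0.4015769 ,  1.01763544, -1.17201466,
       -1.08194957])]
shift [0.96, 4.49, 0.4] turn [-1.205, -0.008, 0.92] | dist 46 deg 87 q [0.63, 0.52, -0.77, 2.05, -0.78, -1.2] t 5.7
[617.05049801 264.7887298  111.53026849] [array([ 0.82898433,  0.92494428,  0.21309035,  0.47171215, -1.72509259,
       -1.140255  ])]
```

>>> servo_tool(
  motion=[
    [255,0.4,1,0.3,-0.12,0,0.1],
    [255,0.8,2,0.5,-0.24,0,0.2],
    [255,1,3,0.7,-0.36,0,0.3],
    [255,1.4,4.2,0.9,-0.48,0,0.4],
    [255,1.4,4.2,0.9,-0.6,0.02,0.5],
  ],
)

```text
time_s: 6.28
ee_pos: [623.3, 264.6, 112.2]
eef_rot: [[0.301, -0.845, 0.441], [-0.481, -0.534, -0.695], [0.823, -0.003, -0.568]]
wrist_force: [0.6, 0.2, -1.7]
opening: 0.601
```

```bash
python3 - <<'E'
from kin import *
az=-99.5
a=np.radians(az); yd=np.array([np.sin(a),-np.cos(a),0])
for z in (110,80): 
    P,R=place('jL',TC+TY*60+[0,0,z],[0,0,1],yd); mv(P,R); print(P,bot.sense()['ee_pos'])
E
```

```text
shift [-0.25, 0.51, -0.25] turn [-0.602, 0.003, 0.411] | dist 6 deg 42 q [0.89, 0.7, -0.4, 1.01, -1.18, -1.08] t 6.3
[617.05049801 264.7887298  111.53026849] [623.26670949 264.57756073 112.17720022]
shift [-2.72, 0.52, 1.45] turn [-0.602, 0.003, 0.411] | dist 31 deg 42 q [0.89, 0.7, -0.4, 1.01, -1.18, -1.08] t 6.3
[617.05049801 264.7887298   81.53026849] [623.26670949 264.57756073 112.17720022]
```

>>> servo_tool(
  motion=[
    [255,-0.5,0.1,0.3,-0.14,0,0.09],
    [255,-1,0.2,0.6,-0.28,0,0.18],
    [255,-1.6,0.3,0.9,-0.42,0,0.28],
    [255,-2.4,0.5,1.3,-0.56,0,0.38],
    [255,-2.7,0.5,1.45,-0.6,0,0.41],
  ],
)

```text
time_s: 6.9
ee_pos: [617.6, 263.9, 79.7]
eef_rot: [[-0.092, -0.986, -0.14], [-0.563, 0.168, -0.809], [0.821, 0.004, -0.571]]
wrist_force: [-0.6, 0.4, -2.5]
opening: 0.603
```

```bash
python3 - <<'E'
from kin import *
az=-99.5
a=np.radians(az); yd=np.array([np.sin(a),-np.cos(a),0])
P,R=place('jL',TC+TY*60+[0,0,50],[0,0,1],yd); mv(P,R); print(P,bot.sense()['ee_pos'])
c=cap('side','s6b'); s=c['color']; cv2.imwrite('pics/s6c.png',cv2.resize(s[90:210,210:370],None,fx=5,fy=5))
c=cap('top','t6b'); s=c['color']; cv2.imwrite('pics/t6c.png',cv2.resize(s[90:210,190:350],None,fx=5,fy=5))
E
```

```text
shift [-2.36, 0.06, 1.55] turn [0.005, 0.006, 0.002] | dist 28 deg 0 q [0.83, 0.96, 0.2, 0.46, -1.68, -1.16] t 6.9
[617.05049801 264.7887298   51.53026849] [617.59515593 263.94224652  79.73032766]
```

View pics/s6c.png

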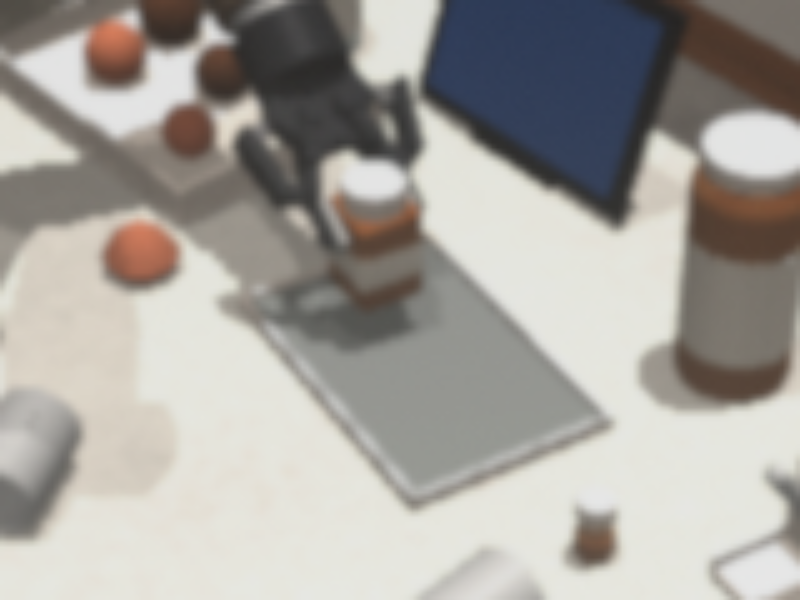

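View pics/t6c.png

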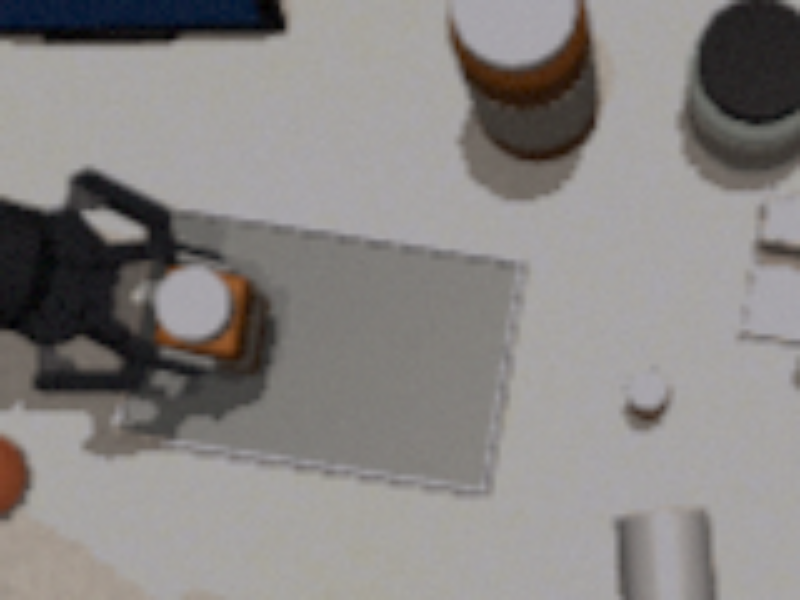

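The jar is upright over the left end of the tray: cap at (195,300) in the top crop, tray lip on all sides. I'll lower it.

>>> servo_tool(
  motion=[
    [255,-0.8,0.05,0.55,0,0,0],
    [255,-1.6,0.05,1.1,0,0,0],
    [255,-2.2,0.05,1.45,0,0,0],
    [255,-2.4,0.05,1.55,0,0,0],
    [255,-2.4,0.05,1.55,0,0,0],
  ],
)

```text
time_s: 7.62
ee_pos: [617.1, 264.8, 51.5]
eef_rot: [[-0.091, -0.986, -0.138], [-0.562, 0.165, -0.81], [0.822, 0.004, -0.57]]
wrist_force: [-0.0, -0.1, -2.3]
opening: 0.605
```

```bash
cat > jz.py <<'E'
from kin import *
def cloud(c):
    z=c['z_map']; v,u=np.mgrid[:400,:640]
    p=np.stack([u,v,np.ones_like(u)],-1)@np.linalg.inv(c['mtx']).T*z[...,None]
    P=(p-c['t'])@c['R']; P[z==0]=np.nan; return P.reshape(-1,3)
E
python3 - <<'E'
from jz import *
az=-99.5
a=np.radians(az); yd=np.array([np.sin(a),-np.cos(a),0])
P,R=place('jL',TC+TY*60+[0,0,47],[0,0,1],yd); mv(P,R); print(P,bot.sense()['ee_pos'],bot.sense()['wrist_force'])
c=cap('top','t7'); Q=cloud(c); C=(TC+TY*60)
m=(np.hypot(*(Q[:,:2]-C[:2]).T)<18)&(Q[:,2]>60); q=Q[m]; 
A=np.c_[q[:,:2]-C[:2],np.ones(len(q))]; s=np.linalg.lstsq(A,q[:,2],rcond=None)[0]; print('top plane',s,len(q),np.median(q[:,2]))
E
```

```text
shift [-0.24, 0.0, 0.17] turn [0.002, 0.004, 0.003] | dist 3 deg 0 q [0.83, 0.99, 0.19, 0.46, -1.65, -1.17] t 7.6
[617.05049801 264.7887298   48.53026849] [617.0871862  264.80671439  51.48384181] [-0.01693491 -0.05234517 -2.33598554]
top plane [9.72925789e-03 2.82623198e-02 9.91118148e+01] 105 99.14682777591197
```

>>> servo_tool(
  motion=[
    [255,-0.12,0,0.09,0,0,0],
    [255,-0.25,0,0.17,0,0,0],
    [255,-0.25,0,0.17,0,0,0],
  ],
)

```text
time_s: 8.05
ee_pos: [617.4, 265.1, 50.5]
eef_rot: [[-0.092, -0.986, -0.137], [-0.561, 0.165, -0.811], [0.822, 0.002, -0.569]]
wrist_force: [-1.8, 2.3, 3.8]
opening: 0.6
```

>>> servo_tool(
  motion=[
    [80,0,0,0,0,0,0],
    [60,0,0,0,0,0,0],
    [30,0,0,0,0,0,0],
    [0,0,0,0,0,0,0],
    [0,0,0,0,0,0,0],
  ],
)

```text
time_s: 8.68
ee_pos: [617.4, 265.1, 50.3]
eef_rot: [[-0.092, -0.986, -0.137], [-0.561, 0.165, -0.811], [0.822, 0.002, -0.569]]
wrist_force: [0.5, -0.4, -0.3]
opening: 0.999
```

>>> servo_tool(
  motion=[
    [0,0,0,-2.5,0,0,0],
    [0,0,0,-5,0,0,0],
    [0,0,0,-8,0,0,0],
    [0,0,0,-12,0,0,0],
    [0,0,0,-15,0,0,0],
  ],
)

```text
time_s: 9.3
ee_pos: [638.0, 388.0, 136.8]
eef_rot: [[-0.092, -0.986, -0.136], [-0.562, 0.164, -0.811], [0.822, 0.002, -0.57]]
wrist_force: [0.8, 0.7, 0.2]
opening: 1.0
```

```bash
python3 - <<'E'
from jz import *
log();c=cap('side','s8'); s=c['color']; cv2.imwrite('pics/s8c.png',cv2.resize(s[80:320,190:450],None,fx=3,fy=3))
c=cap('top','t8');Q=cloud(c); C=(TC+TY*60)
m=(np.hypot(*(Q[:,:2]-C[:2]).T)<30)&(Q[:,2]>90); q=Q[m]; print(np.median(q,0)); print(bot.sense()['q'])
s=c['color']; cv2.imwrite('pics/t8c.png',cv2.resize(s[130:270,190:450],None,fx=3,fy=3))
E
```

```text
[617.87406646 275.24895665  98.18790649]
[ 0.90546083  1.09422412  0.6641631   0.44963835 -1.99867597 -1.06951116]
```

View pics/s8c.png

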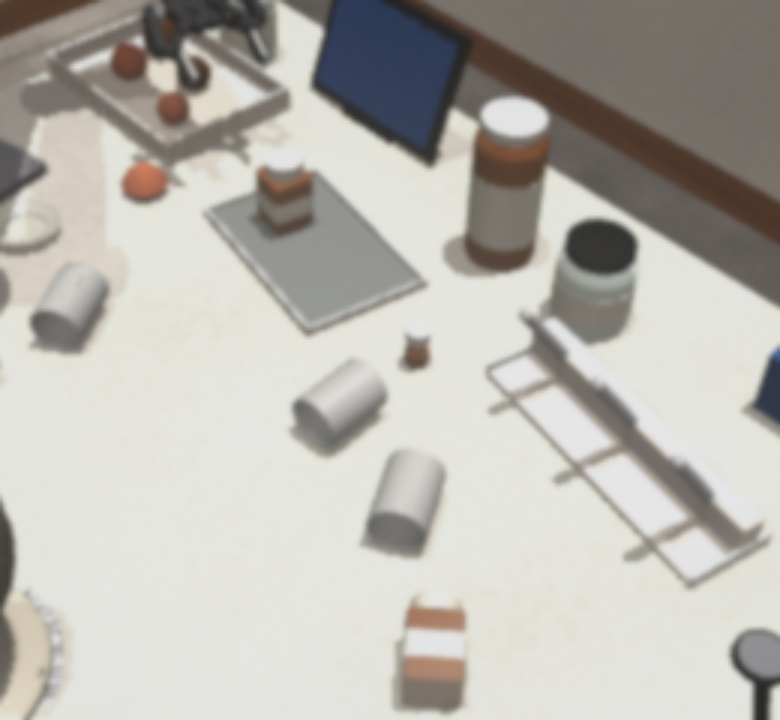

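View pics/t8c.png

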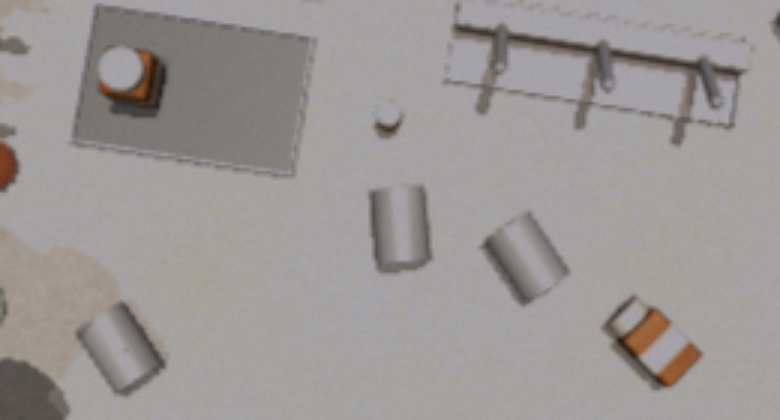

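```bash
python3 - <<'E'
from jz import *
q=bot.sense()['q']
d=tilt(44.3,90)[:,2]
G=np.array([328.3,-275.6,28])
for s in (1,-1):
    R=tilt(224.3,35,s); z=R[:,2]; P=G+20*z
    o=R.T@(G-[0,0,1.5]-P); a=R.T@d; a[1]=0; json.dump([o.tolist(),a.tolist()],open('/tmp/jR.json','w'))
    for x in ik(P,R,q,12): print('pick',s,x.round(2),[t[2] for t in pts(x)])
    for az in (-9.5,20,40,60,80.5,170.5):
        A=np.radians(az)
        Y=s*np.array([-np.sin(A),np.cos(A),0])   
        # consistent: y at pick
        yp=R[:,1]; # relation: y = d x? sign
        sgn=np.sign(np.cross(d,yp)[2]); Y=sgn*np.array([-np.sin(A),np.cos(A),0])
        Pp,Rp=place('jR',TC-TY*60+[0,0,48],[0,0,1],Y)
        for x in ik(Pp,Rp,q,12): print('  place',az,Rp[:,2].round(2),x.round(2),[t[2] for t in pts(x)])
E
```

```text
pick 1 [-0.1   0.52 -0.88  0.71 -0.74 -1.37] [np.float64(652.0), np.float64(237.0), np.float64(255.0), np.float64(133.0)]
  place 20 [ 0.77  0.28 -0.57] [-0.12  0.55 -0.6  -2.45 -0.61  1.25] [np.float64(641.0), np.float64(254.0), np.float64(213.0), np.float64(127.0)]
  place 40 [ 0.63  0.53 -0.57] [-0.06  0.54 -0.38 -1.79 -0.62  0.77] [np.float64(644.0), np.float64(307.0), np.float64(213.0), np.float64(127.0)]
  place 60 [ 0.41  0.71 -0.57] [-0.04  0.59 -0.23 -1.42 -0.82  0.61] [np.float64(630.0), np.float64(321.0), np.float64(213.0), np.float64(127.0)]
  place 80.5 [ 0.14  0.81 -0.57] [-0.01  0.66 -0.07 -1.17 -1.07  0.58] [np.float64(605.0), np.float64(322.0), np.float64(213.0), np.float64(127.0)]
  place 170.5 [-0.81  0.14 -0.57] [ 0.32  1.    0.53 -0.43 -1.96  1.11] [np.float64(465.0), np.float64(272.0), np.float64(213.0), np.float64(127.0)]
pick -1 [-0.1   0.52 -0.88  0.71 -0.74  1.77] [np.float64(652.0), np.float64(237.0), np.float64(255.0), np.float64(133.0)]
  place 20 [ 0.77  0.28 -0.57] [-0.12  0.55 -0.6  -2.45 -0.61 -1.89] [np.float64(641.0), np.float64(254.0), np.float64(213.0), np.float64(127.0)]
  place 40 [ 0.63  0.53 -0.57] [-0.06  0.54 -0.38 -1.79 -0.62 -2.37] [np.float64(644.0), np.float64(307.0), np.float64(213.0), np.float64(127.0)]
  place 60 [ 0.41  0.71 -0.57] [-0.04  0.59 -0.23 -1.42 -0.82 -2.53] [np.float64(630.0), np.float64(321.0), np.float64(213.0), np.float64(127.0)]
  place 80.5 [ 0.14  0.81 -0.57] [-0.01  0.66 -0.07 -1.17 -1.07 -2.56] [np.float64(605.0), np.float64(322.0), np.float64(213.0), np.float64(127.0)]
  place 170.5 [-0.81  0.14 -0.57] [ 0.32  1.    0.53 -0.43 -1.96 -2.03] [np.float64(465.0), np.float64(272.0), np.float64(213.0), np.float64(127.0)]
```

Jar A stands in the tray: cap top at 98 mm, centre about (618,275). Next I'll go up and across to the second jar.

```bash
python3 - <<'E'
from jz import *
q=bot.sense()['q']
R=tilt(224.3,35,1); z=R[:,2]; P=np.array([328.3,-275.6,28])+20*z
W=P-150*z; print(W,ik(W,R,q)); mv(W,R)
R1=tilt(-99.5,0,-1); mv([540,330,290],tilt(270,10,-1))
mv([540,330,290],tilt(270,10,1))
E
```

```text
[ 381.6655834  -223.52270843  134.48976576] [array([ 0.0842726 ,  0.36288718, -0.60284112,  0.41387292, -1.13529079,
       -1.16056448])]
shift [36.79, 15.36, 53.16] turn [-0.452, -0.339, 0.45] | dist 664 deg 41 q [0.91, 1.09, 0.66, 0.45, -2.0, -1.07] t 9.4
shift [16.84, 8.71, -2.65] turn [-1.152, -0.131, 2.771] | dist 191 deg 172 q [0.91, 1.09, 0.66, 0.45, -2.0, -1.07] t 9.4
shift [16.84, 8.71, -2.65] turn [0.089, -0.786, -0.142] | dist 191 deg 46 q [0.91, 1.09, 0.66, 0.45, -2.0, -1.07] t 9.4
```

>>> servo_tool(
  motion=[
    [0,3.5,1.5,-1.5,0,0,0],
    [0,7,3.5,-2,-0.05,-0.05,0.05],
    [0,11,5,-2.6,-0.11,-0.08,0.11],
    [0,14,7,-2.6,-0.16,-0.12,0.16],
    [0,17,8.7,-2.6,-0.22,-0.17,0.22],
  ],
)

```text
time_s: 10.02
ee_pos: [538.7, 327.6, 291.0]
eef_rot: [[-0.341, -0.889, -0.307], [-0.619, 0.458, -0.638], [0.707, -0.028, -0.706]]
wrist_force: [-0.0, 0.1, -0.6]
opening: 0.997
```

```bash
python3 - <<'E'
from jz import *
R=tilt(224.3,35,1); z=R[:,2]; P=np.array([328.3,-275.6,28])+20*z
W=P-150*z; print(bot.sense()['ee_pos']);mv(W+[0,0,60],R)
E
```

```text
[538.67605101 327.61020233 291.04170081]
shift [32.66, -11.01, 46.79] turn [-0.228, -0.169, 0.229] | dist 581 deg 21 q [0.88, 0.75, 0.5, 0.2, -2.08, -1.34] t 10.0
```

>>> servo_tool(
  motion=[
    [0,3,-1,4.5,-0.02,-0.02,0.02],
    [0,6.4,-2.2,9.2,-0.05,-0.03,0.05],
    [0,9.7,-3.3,13.8,-0.07,-0.05,0.07],
    [0,13,-4.4,18.5,-0.1,-0.07,0.1],
    [0,16.3,-5.5,23.3,-0.12,-0.08,0.12],
  ],
)

```text
time_s: 10.65
ee_pos: [458.9, 50.2, 242.8]
eef_rot: [[-0.471, -0.798, -0.376], [-0.602, 0.603, -0.524], [0.645, -0.02, -0.764]]
wrist_force: [1.2, -0.5, 0.5]
opening: 1.002
```

```bash
python3 - <<'E'
from jz import *
R=tilt(224.3,35,1); z=R[:,2]; P=np.array([328.3,-275.6,28])+20*z
W=P-150*z; print(bot.sense()['ee_pos']);mv(W+[0,0,20],R)
E
```

```text
[458.89722257  50.16905349 242.83216348]
shift [14.41, -10.16, 24.0] turn [-0.108, -0.088, 0.107] | dist 298 deg 10 q [0.61, 0.4, -0.2, 0.22, -1.64, -1.32] t 10.7
```

>>> servo_tool(
  motion=[
    [0,3,-2,4.5,-0.02,-0.02,0.02],
    [0,6,-4,9.5,-0.05,-0.04,0.05],
    [0,9,-6,14.5,-0.07,-0.06,0.07],
    [0,12,-8.3,19.5,-0.09,-0.07,0.09],
    [0,14.4,-10.2,24,-0.11,-0.09,0.11],
  ],
)

```text
time_s: 11.28
ee_pos: [379.8, -225.7, 153.6]
eef_rot: [[-0.59, -0.694, -0.412], [-0.57, 0.72, -0.397], [0.572, 0.001, -0.82]]
wrist_force: [1.1, -0.4, 0.4]
opening: 0.998
```

```bash
python3 - <<'E'
from jz import *
c=cap('top','t9');Q=cloud(c)
s=c['color']; cv2.imwrite('pics/t9c.png',cv2.resize(s[180:290,290:470],None,fx=4,fy=4))
m=(np.hypot(Q[:,0]-328,Q[:,1]+276)<75)&(Q[:,2]>12)&(Q[:,2]<65); print(cv2.minAreaRect(Q[m][:,:2].astype(np.float32)))
R=tilt(224.3,35,1); z=R[:,2]; P=np.array([328.3,-275.6,28])+20*z
mv(P-70*z,R);mv(P,R)
E
```

```text
((327.6098327636719, -276.5000305175781), (93.05328369140625, 52.79957580566406), 43.653648376464844)
shift [-1.7, -0.19, 8.92] turn [0.013, -0.002, -0.008] | dist 91 deg 1 q [0.07, 0.34, -0.59, 0.4, -1.18, -1.14] t 11.3
shift [-1.71, -0.28, 15.92] turn [0.013, -0.002, -0.008] | dist 160 deg 1 q [0.07, 0.34, -0.59, 0.4, -1.18, -1.14] t 11.3
```

View pics/t9c.png

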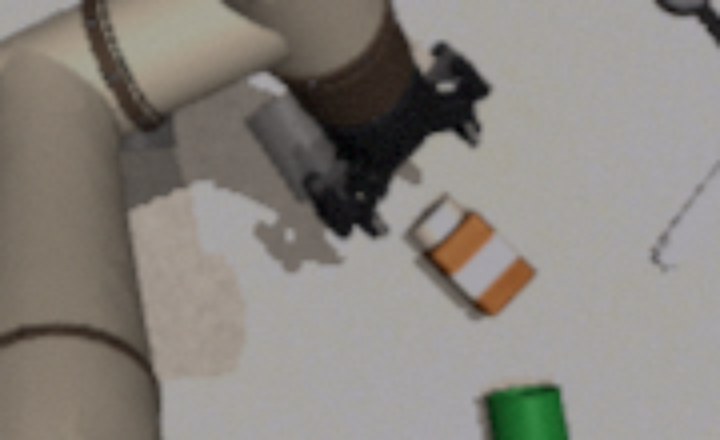

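>>> servo_tool(
  motion=[
    [0,-0.8,-0.1,4,0.01,0,-0.01],
    [0,-1.7,-0.2,8,0.01,0,-0.01],
    [0,-1.7,-0.25,11.5,0.01,0,-0.01],
    [0,-1.7,-0.3,14.5,0.01,0,-0.01],
    [0,-1.7,-0.3,15.5,0.01,0,-0.01],
  ],
)

```text
time_s: 11.95
ee_pos: [319.1, -282.5, 14.3]
eef_rot: [[-0.584, -0.697, -0.417], [-0.572, 0.718, -0.398], [0.577, 0.006, -0.817]]
wrist_force: [-0.0, -0.6, -0.7]
opening: 1.0
```

>>> servo_tool(
  motion=[
    [0,0,0,0,0,0,0],
    [150,0,0,0,0,0,0],
    [255,0,0,0,0,0,0],
    [255,0,0,0,0,0,0],
    [255,0,0,0,0,0,0],
  ],
  force=50,
)

```text
time_s: 12.58
ee_pos: [320.9, -282.4, 15.2]
eef_rot: [[-0.584, -0.698, -0.415], [-0.572, 0.716, -0.399], [0.576, 0.004, -0.818]]
wrist_force: [1.4, 2.8, 6.3]
opening: 0.6
```

```bash
python3 - <<'E'
from jz import *
c=cap('top','t10');Q=cloud(c)
s=c['color']; cv2.imwrite('pics/t10c.png',cv2.resize(s[180:290,290:470],None,fx=4,fy=4))
S=bot.sense(); print(S['opening'],S['wrist_force'],S['ee_pos'])
grip_save('jR',[328.3,-275.6,26.5],tilt(44.2,90)[:,2])
E
```

```text
0.6017526853239376 [1.58042442 2.43672312 5.91821765] [ 320.85616509 -282.4379487    15.17055079]
off [ -1.7  -0.3 -15.1] axis [-0.818  0.    -0.576]
```

View pics/t10c.png

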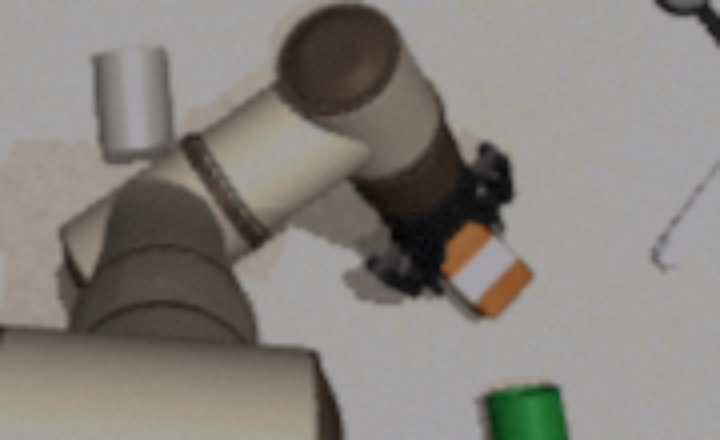

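```bash
python3 - <<'E'
from jz import *
S=bot.sense(); R0=S['eef_rot']; mv(np.array(S['ee_pos'])+[10,20,150],R0)
A=np.radians(80.5); Y=np.array([-np.sin(A),np.cos(A),0])
P,R=place('jR',TC-TY*60+[0,0,130],[0,0,1],Y); print(P,R.round(2)); mv(P,R)
# joint continuity along a straight cartesian path
q=np.array(S['q']); p0=np.array(S['ee_pos'])+[10,20,150]; rv=Ro.from_matrix(np.array(R0).T@R).as_rotvec()
for f in np.linspace(0,1,9):
    s=ik(p0+f*(P-p0),np.array(R0)@Ro.from_rotvec(f*rv).as_matrix(),q); q=s[0] if s else q; print(round(f,2),q.round(2) if s else 'none',[t[2] for t in pts(q)])
E
```

```text
shift [6.91, 0.79, -13.48] turn [0.0, 0.0, 0.0] | dist 152 deg 0 q [-0.09, 0.51, -0.87, 0.69, -0.75, -1.35] t 12.6
[600.78248543 167.5265045  125.89642599] [[-0.09 -0.99  0.13]
 [-0.57  0.17  0.81]
 [-0.82  0.   -0.58]]
shift [-35.72, 12.75, -38.63] turn [-0.116, -1.512, -0.691] | dist 541 deg 95 q [-0.09, 0.51, -0.87, 0.69, -0.75, -1.35] t 12.6
0.0 [ 0.    0.26 -0.67  0.45 -1.15 -1.09] [np.float64(706.0), np.float64(367.0), np.float64(409.0), np.float64(286.0)]
0.12 [ 0.05  0.23 -0.59  0.28 -1.11 -0.95] [np.float64(710.0), np.float64(401.0), np.float64(431.0), np.float64(295.0)]
0.25 [ 0.09  0.22 -0.51  0.11 -1.07 -0.79] [np.float64(712.0), np.float64(430.0), np.float64(444.0), np.float64(299.0)]
0.38 [ 0.1   0.23 -0.43 -0.06 -1.03 -0.63] [np.float64(711.0), np.float64(454.0), np.float64(446.0), np.float64(297.0)]
0.5 [ 0.09  0.25 -0.35 -0.26 -1.   -0.44] [np.float64(708.0), np.float64(470.0), np.float64(436.0), np.float64(290.0)]
0.62 [ 0.07  0.29 -0.27 -0.47 -0.99 -0.24] [np.float64(702.0), np.float64(477.0), np.float64(416.0), np.float64(277.0)]
0.75 [ 0.05  0.35 -0.2  -0.68 -1.01 -0.01] [np.float64(691.0), np.float64(471.0), np.float64(385.0), np.float64(259.0)]
0.88 [ 0.02  0.43 -0.12 -0.9  -1.06  0.21] [np.float64(673.0), np.float64(451.0), np.float64(345.0), np.float64(237.0)]
1.0 [-0.    0.53 -0.05 -1.1  -1.13  0.42] [np.float64(648.0), np.float64(417.0), np.float64(297.0), np.float64(211.0)]
```

>>> servo_tool(
  motion=[
    [255,1,0.1,-2,0,0,0],
    [255,2.8,0.3,-5.5,0,0,0],
    [255,5,0.5,-9.7,0,0,0],
    [255,6.9,0.8,-13.5,0,0,0],
    [255,6.9,0.8,-13.5,0,0,0],
  ],
)

```text
time_s: 13.25
ee_pos: [332.9, -261.7, 167.1]
eef_rot: [[-0.588, -0.699, -0.407], [-0.573, 0.716, -0.399], [0.57, -0.001, -0.821]]
wrist_force: [0.7, 0.1, -3.3]
opening: 0.6
```

```bash
cat > goR.py <<'E'
from jz import *
import sys
A=np.radians(80.5); Y=np.array([-np.sin(A),np.cos(A),0])
P,R=place('jR',TC-TY*60+[0,0,float(sys.argv[1])],[0,0,1],Y); S=bot.sense(); print(P,S['ee_pos'],S['opening'],S['wrist_force']);mv(P,R)
E
python3 goR.py 130
```

```text
[600.78248543 167.5265045  125.89642599] [ 332.94079554 -261.66052347  167.1409878 ] 0.6004423454619224 [ 0.73357002  0.07810285 -3.34895251]
shift [-42.71, 12.01, -24.66] turn [-0.123, -1.508, -0.688] | dist 508 deg 95 q [0.0, 0.26, -0.67, 0.45, -1.15, -1.09] t 13.2
```

>>> servo_tool(
  motion=[
    [255,-4.2,1.2,-2.5,-0.012,-0.15,-0.069],
    [255,-8.5,2.4,-5,-0.025,-0.3,-0.138],
    [255,-12.8,3.6,-7.5,-0.037,-0.45,-0.206],
    [255,-17,4.8,-10,-0.05,-0.6,-0.275],
    [255,-21.3,6,-12.5,-0.06,-0.75,-0.344],
  ],
)

```text
time_s: 13.88
ee_pos: [466.8, -45.0, 146.9]
eef_rot: [[-0.475, -0.879, -0.034], [-0.863, 0.458, 0.214], [-0.173, 0.132, -0.976]]
wrist_force: [0.5, -1.8, -3.0]
opening: 0.603
```

```bash
python3 goR.py 120
```

```text
[600.78248543 167.5265045  115.89642599] [466.78516509 -45.02111323 146.88549408] 0.6025161062182403 [ 0.4553182  -1.83722907 -2.9554777 ]
shift [-24.17, -2.46, 7.12] turn [-0.059, -0.754, -0.343] | dist 253 deg 48 q [0.1, 0.25, -0.35, -0.26, -1.0, -0.45] t 13.9
```

>>> servo_tool(
  motion=[
    [255,-4.8,-0.5,1,-0.012,-0.15,-0.069],
    [255,-9.6,-1,2.2,-0.025,-0.3,-0.138],
    [255,-14.4,-1.5,3.6,-0.037,-0.45,-0.206],
    [255,-19,-2,5.2,-0.05,-0.6,-0.275],
    [255,-24.2,-2.5,7.1,-0.06,-0.755,-0.343],
  ],
)

```text
time_s: 14.5
ee_pos: [601.4, 168.1, 114.5]
eef_rot: [[-0.095, -0.986, 0.135], [-0.564, 0.166, 0.809], [-0.82, 0.001, -0.572]]
wrist_force: [-0.3, 1.0, -2.8]
opening: 0.6
```

```bash
python3 goR.py 70
```

```text
[600.78248543 167.5265045   65.89642599] [601.41767729 168.13288142 114.54182488] 0.6004215488283574 [-0.29498776  0.96185047 -2.81284065]
shift [4.03, 0.05, 2.72] turn [-0.0, 0.005, -0.001] | dist 49 deg 0 q [-0.0, 0.55, -0.05, -1.12, -1.12, 0.45] t 14.5
```

>>> servo_tool(
  motion=[
    [255,1.2,0,0.8,0,0,0],
    [255,2.4,0,1.6,0,0.005,0],
    [255,3.4,0.05,2.3,0,0.005,0],
    [255,4,0.05,2.7,0,0.005,0],
    [255,4,0.05,2.7,0,0.005,0],
  ],
)

```text
time_s: 15.12
ee_pos: [600.5, 167.4, 66.2]
eef_rot: [[-0.096, -0.986, 0.135], [-0.568, 0.166, 0.806], [-0.817, 0.001, -0.576]]
wrist_force: [-0.2, -0.3, -1.8]
opening: 0.602
```

```bash
python3 goR.py 48; python3 - <<'E'
from jz import *
c=cap('side','s12'); s=c['color']; cv2.imwrite('pics/s12c.png',cv2.resize(s[90:210,230:390],None,fx=5,fy=5))
E
```

```text
[600.78248543 167.5265045   43.89642599] [600.51640943 167.38582519  66.2031813 ] 0.6023628428869868 [-0.24125175 -0.25712959 -1.7893849 ]
shift [1.81, -0.03, 1.3] turn [0.0, -0.001, -0.001] | dist 22 deg 0 q [-0.01, 0.62, -0.07, -1.15, -1.09, 0.54] t 15.1
```

View pics/s12c.png

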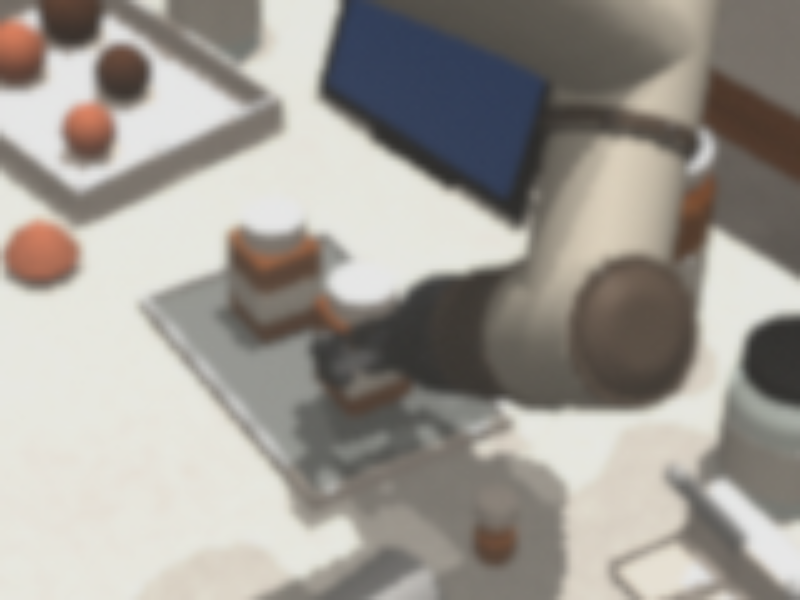

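Jar B is upright over the right half of the tray. Its underside is near (370,400) in the crop, and jar A stands undisturbed at (275,280). I'll lower it gently.

>>> servo_tool(
  motion=[
    [255,0.7,0,0.5,0,0,0],
    [255,1.3,0,0.95,0,0,0],
    [255,1.7,0,1.2,0,0,0],
    [255,1.7,0,1.2,0,0,0],
  ],
)

```text
time_s: 15.68
ee_pos: [600.9, 167.3, 45.5]
eef_rot: [[-0.096, -0.986, 0.135], [-0.568, 0.166, 0.806], [-0.817, 0.0, -0.576]]
wrist_force: [-0.3, -0.5, -2.3]
opening: 0.604
```

>>> servo_tool(
  motion=[
    [255,0.15,0,0.1,0,0,0],
    [255,0.25,0,0.17,0,0,0],
    [255,0.25,0,0.17,0,0,0],
  ],
)

```text
time_s: 16.05
ee_pos: [601.0, 167.5, 45.5]
eef_rot: [[-0.093, -0.987, 0.135], [-0.565, 0.164, 0.808], [-0.82, -0.001, -0.573]]
wrist_force: [-2.0, -4.4, 10.6]
opening: 0.601
```

Contact made (+10 N), so I'll release and back off along the tool axis.

>>> servo_tool(
  motion=[
    [80,0,0,0,0,0,0],
    [60,0,0,0,0,0,0],
    [30,0,0,0,0,0,0],
    [0,0,0,0,0,0,0],
    [0,0,0,0,0,0,0],
  ],
)

```text
time_s: 16.68
ee_pos: [601.0, 167.5, 45.3]
eef_rot: [[-0.093, -0.987, 0.134], [-0.565, 0.164, 0.808], [-0.819, -0.001, -0.573]]
wrist_force: [-0.0, 0.6, 0.3]
opening: 0.997
```

>>> servo_tool(
  motion=[
    [0,0,0,-2.5,0,0,0],
    [0,0,0,-5,0,0,0],
    [0,0,0,-8,0,0,0],
    [0,-1,0,-11,0,0,0],
    [0,-5,0,-13,0,0,0],
  ],
)

```text
time_s: 17.3
ee_pos: [587.6, 87.6, 161.1]
eef_rot: [[-0.098, -0.986, 0.136], [-0.566, 0.167, 0.807], [-0.819, 0.002, -0.574]]
wrist_force: [1.1, -0.2, -0.1]
opening: 0.998
```

```bash
python3 - <<'E'
from jz import *
log();c=cap('side','s13'); s=c['color']; cv2.imwrite('pics/s13c.png',cv2.resize(s[80:320,190:450],None,fx=3,fy=3))
c=cap('top','t13');Q=cloud(c)
for sg in (1,-1):
    C=(TC+sg*TY*60)
    m=(np.hypot(*(Q[:,:2]-C[:2]).T)<30)&(Q[:,2]>88)&(Q[:,2]<110); q=Q[m]; print(len(q),np.median(q,0) if len(q) else '')
for n,c0 in dict(L=(329.5,291),M=(455,-10),R=(420,-145.5)).items():
    m=(np.hypot(Q[:,0]-c0[0],Q[:,1]-c0[1])<75)&(Q[:,2]>12)&(Q[:,2]<66);
    print(n,m.sum(),cv2.minAreaRect(Q[m][:,:2].astype(np.float32)))
print(bot.sense()['q'],bot.sense()['ee_pos'])
E
```

```text
174 [617.88703467 276.12890508  98.05204654]
175 [597.58891871 157.30902495  98.06849713]
L 490 ((329.0812072753906, 292.46710205078125), (79.58056640625, 59.215335845947266), 33.65167236328125)
M 114 ((454.029052734375, 10.967024803161621), (22.859394073486328, 79.19876098632812), 88.50755310058594)
R 124 ((414.5824890136719, -172.24293518066406), (33.90742111206055, 70.54112243652344), 88.01237487792969)
[-0.12607391  0.47816278 -0.02596173 -1.03795901 -1.25419473  0.41750597] [590.38805763  88.98041374 167.26934951]
```

View pics/s13c.png

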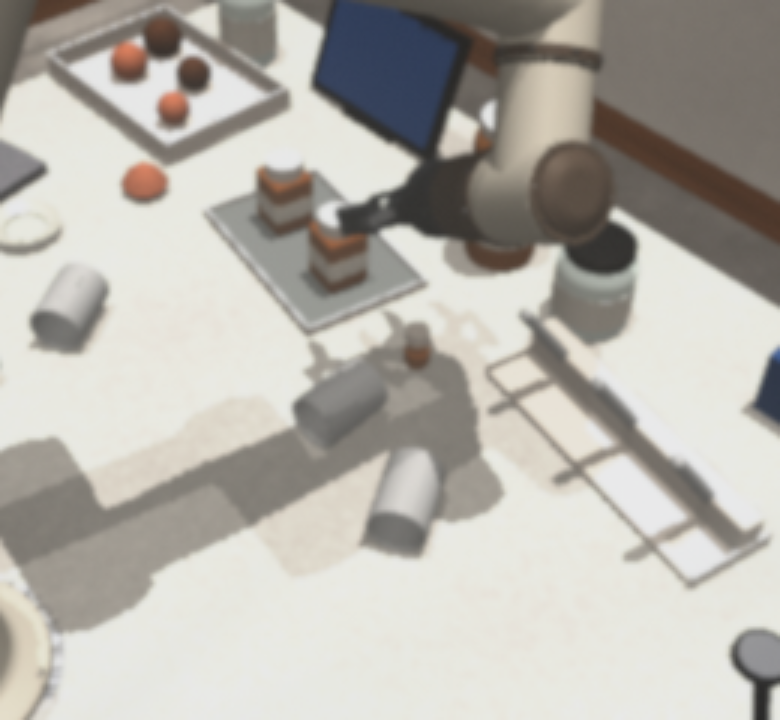

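View pics/t13.png

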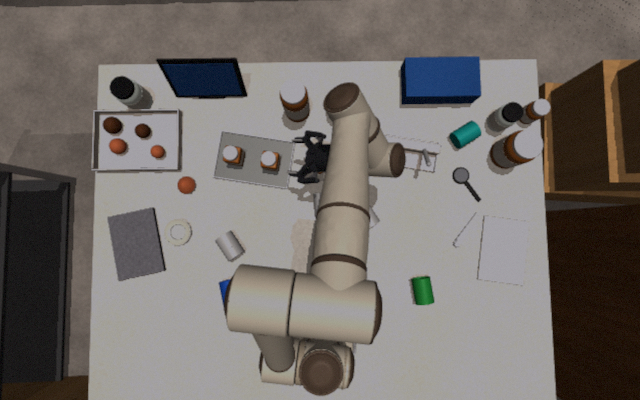

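```bash
cat >> jz.py <<'E'
TIP1=np.array([586,-220,136.]); RY=np.array([0.168,0.9858,0]); RX=np.array([0.9858,-0.168,0])
U=-0.574*RX+np.array([0,0,.819])
TIPS=[TIP1+110*RY,TIP1,TIP1-110*RY]
CUPS=dict(L=((329.5,291),33.5),M=((455,-10),4.1),R=((420,-145.5),32))
def cpick(n,s,beta=60,g=10,dep=20):
    c,a=CUPS[n]; d=tilt(a,90)[:,2]; G=np.array([*c,31])+g*d   # bottom is at +d
    R=tilt(a+180,90-beta,s); return G+dep*R[:,2],R
E
python3 - <<'E'
from jz import *
q=bot.sense()['q']
for n in 'MRL':
  for s in (1,-1):
    P,R=cpick(n,s); c,a=CUPS[n]; m=-tilt(a,90)[:,2]
    o=R.T@(np.array([*c,30.5])-P); json.dump([o.tolist(),(R.T@m).tolist()],open('/tmp/tmp.json','w'))
    for x in ik(P,R,q,10): print('pick',n,s,x.round(2),[t[2] for t in pts(x)])
    for i in range(3):
      for ys in (1,-1):
        Pp,Rp=place('tmp',TIPS[i]-36*U,-U,ys*RY)
        if Rp[2,2]>0: continue
        for x in ik(Pp,Rp,q,10): print('   peg',i,ys,Rp[:,2].round(2),x.round(2),[t[2] for t in pts(x)],pts(x)[2])
E
```

```text
pick M 1 [ 0.27  0.64 -0.27 -0.11 -1.18 -1.7 ] [np.float64(615.0), np.float64(282.0), np.float64(271.0), np.float64(142.0)]
   peg 0 -1 [-0.42  0.07 -0.91] [ 0.03  0.71  0.2  -0.09 -1.48  1.39] [np.float64(587.0), np.float64(379.0), np.float64(367.0), np.float64(231.0)] [ 735. -134.  367.]
   peg 1 -1 [-0.42  0.07 -0.91] [-0.11  0.73  0.2  -0.02 -1.48  1.52] [np.float64(582.0), np.float64(370.0), np.float64(367.0), np.float64(231.0)] [ 717. -242.  367.]
   peg 2 -1 [-0.42  0.07 -0.91] [-0.26  0.77  0.26  0.04 -1.5   1.65] [np.float64(566.0), np.float64(361.0), np.float64(367.0), np.float64(231.0)] [ 698. -351.  367.]
pick M -1 [ 0.27  0.64 -0.27 -0.11 -1.18  1.44] [np.float64(615.0), np.float64(282.0), np.float64(271.0), np.float64(142.0)]
   peg 0 1 [-0.42  0.07 -0.91] [ 0.03  0.71  0.2  -0.09 -1.48 -1.75] [np.float64(587.0), np.float64(379.0), np.float64(367.0), np.float64(231.0)] [ 735. -134.  367.]
   peg 1 1 [-0.42  0.07 -0.91] [-0.11  0.73  0.2  -0.02 -1.48 -1.62] [np.float64(582.0), np.float64(370.0), np.float64(367.0), np.float64(231.0)] [ 717. -242.  367.]
   peg 2 1 [-0.42 
[... 1943 characters left out ...]
 np.float64(361.0), np.float64(367.0), np.float64(231.0)] [ 698. -351.  367.]
pick L -1 [ 0.96  0.62 -0.28 -0.2  -1.17  1.32] [np.float64(621.0), np.float64(291.0), np.float64(271.0), np.float64(142.0)]
   peg 0 1 [-0.42  0.07 -0.91] [ 0.03  0.71  0.2  -0.09 -1.48 -1.75] [np.float64(587.0), np.float64(379.0), np.float64(367.0), np.float64(231.0)] [ 735. -134.  367.]
   peg 1 1 [-0.42  0.07 -0.91] [-0.11  0.73  0.2  -0.02 -1.48 -1.62] [np.float64(582.0), np.float64(370.0), np.float64(367.0), np.float64(231.0)] [ 717. -242.  367.]
   peg 2 1 [-0.42  0.07 -0.91] [-0.26  0.77  0.26  0.04 -1.5  -1.49] [np.float64(566.0), np.float64(361.0), np.float64(367.0), np.float64(231.0)] [ 698. -351.  367.]
```

```bash
python3 - <<'E'
from jz import *
S=bot.sense();q=np.array(S['q'])
P,R=cpick('M',-1); z=R[:,2]; W=P-120*z; print(W,ik(W,R,q)); mv(W,R); 
p0=np.array(S['ee_pos']);R0=np.array(S['eef_rot']);rv=Ro.from_matrix(R0.T@R).as_rotvec()
for f in np.linspace(0,1,9):
    pp=p0+f*(W-p0)+[0,0,100*np.sin(np.pi*f)]
    s=ik(pp,R0@Ro.from_rotvec(f*rv).as_matrix(),q); q=s[0] if s else q; print(round(f,2),pp.round(),q.round(2) if s else 'none',[t[2] for t in pts(q)])
E
```

```text
[514.84644698  -5.71015334 117.60254038] [array([ 0.24974556,  0.58020761, -0.04267215, -0.08923902, -1.46505147,
        1.42551796])]
shift [10.07, 5.96, -5.87] turn [-1.235, 0.299, -1.334] | dist 131 deg 106 q [-0.13, 0.48, -0.03, -1.04, -1.25, 0.42] t 17.4
0.0 [590.  89. 167.] [-0.13  0.48 -0.03 -1.04 -1.25  0.42] [np.float64(662.0), np.float64(458.0), np.float64(338.0), np.float64(252.0)]
0.12 [581.  77. 199.] [-0.11  0.48  0.08 -0.92 -1.42  0.46] [np.float64(662.0), np.float64(498.0), np.float64(381.0), np.float64(289.0)]
0.25 [572.  65. 226.] [-0.08  0.49  0.17 -0.82 -1.57  0.54] [np.float64(660.0), np.float64(530.0), np.float64(419.0), np.float64(321.0)]
0.38 [562.  53. 241.] [-0.04  0.5   0.24 -0.72 -1.69  0.64] [np.float64(656.0), np.float64(548.0), np.float64(447.0), np.float64(343.0)]
0.5 [553.  42. 242.] [ 0.01  0.52  0.28 -0.61 -1.77  0.79] [np.float64(651.0), np.float64(549.0), np.float64(461.0), np.float64(351.0)]
0.62 [543.  30. 229.] [ 0.07  0.54  0.26 -0.48 -1.78  0.95] [np.float64(646.0), np.float64(531.0), np.float64(459.0), np.float64(343.0)]
0.75 [534.  18. 201.] [ 0.13  0.55  0.2  -0.35 -1.73  1.13] [np.float64(641.0), np.float64(494.0), np.float64(443.0), np.float64(321.0)]
0.88 [524.   6. 162.] [ 0.19  0.57  0.09 -0.22 -1.62  1.29] [np.float64(637.0), np.float64(444.0), np.float64(413.0), np.float64(287.0)]
1.0 [515.  -6. 118.] [ 0.25  0.58 -0.04 -0.09 -1.47  1.43] [np.float64(633.0), np.float64(387.0), np.float64(375.0), np.float64(246.0)]
```

>>> servo_tool(
  motion=[
    [0,-0.5,0.6,-1.5,-0.12,0.03,-0.13],
    [0,-0.8,1.2,-3.2,-0.25,0.06,-0.27],
    [0,-1,1.8,-4.8,-0.37,0.09,-0.4],
    [0,-1.2,2.4,-6.2,-0.5,0.12,-0.53],
    [0,-1.5,3,-7.5,-0.62,0.15,-0.67],
  ],
)

```text
time_s: 18.02
ee_pos: [551.2, 39.9, 222.9]
eef_rot: [[0.559, -0.729, -0.395], [-0.492, -0.675, 0.549], [-0.667, -0.113, -0.737]]
wrist_force: [-0.3, 0.4, -0.5]
opening: 1.003
```

```bash
cat > goC.py <<'E'
from jz import *
import sys
n,s,back=sys.argv[1],int(sys.argv[2]),float(sys.argv[3])
P,R=cpick(n,s); S=bot.sense(); print((P-back*R[:,2]).round(1),np.round(S['ee_pos'],1)); mv(P-back*R[:,2],R)
E
python3 goC.py M -1 120
```

```text
[514.8  -5.7 117.6] [551.2  39.9 222.9]
shift [7.23, 6.92, 6.69] turn [-0.612, 0.147, -0.661] | dist 120 deg 52 q [0.01, 0.53, 0.25, -0.6, -1.74, 0.82] t 18.0
```

>>> servo_tool(
  motion=[
    [0,1.4,1.4,1.3,-0.12,0.03,-0.13],
    [0,2.9,2.8,2.6,-0.24,0.06,-0.26],
    [0,4.3,4.2,4,-0.37,0.09,-0.4],
    [0,5.8,5.5,5.3,-0.49,0.12,-0.53],
    [0,7.2,6.9,6.7,-0.61,0.15,-0.66],
  ],
)

```text
time_s: 18.65
ee_pos: [515.0, -6.6, 117.6]
eef_rot: [[0.866, 0.074, -0.495], [0.063, -0.997, -0.038], [-0.496, 0.002, -0.868]]
wrist_force: [0.3, 0.2, 0.3]
opening: 1.002
```

```bash
python3 goC.py M -1 50; python3 goC.py M -1 0;  python3 - <<'E'
from jz import *
c=cap('side','s14'); s=c['color']; cv2.imwrite('pics/s14c.png',cv2.resize(s[140:280,240:400],None,fx=4.5,fy=4.5)); print(pr(c,[455,-10,30]))
c=cap('top','t14'); s=c['color']; cv2.imwrite('pics/t14c.png',cv2.resize(s[140:260,270:430],None,fx=4.5,fy=4.5))
E
```

```text
[479.9  -8.2  57. ] [515.   -6.6 117.6]
shift [-0.03, -0.11, 7.0] turn [0.003, -0.004, 0.001] | dist 70 deg 0 q [0.25, 0.58, -0.05, -0.09, -1.46, 1.43] t 18.6
[455.  -10.   13.7] [515.   -6.6 117.6]
shift [-0.05, -0.12, 12.0] turn [0.003, -0.004, 0.001] | dist 120 deg 0 q [0.25, 0.58, -0.05, -0.09, -1.46, 1.43] t 18.6
[302.90815156 213.86295921]
```

View pics/s14c.png

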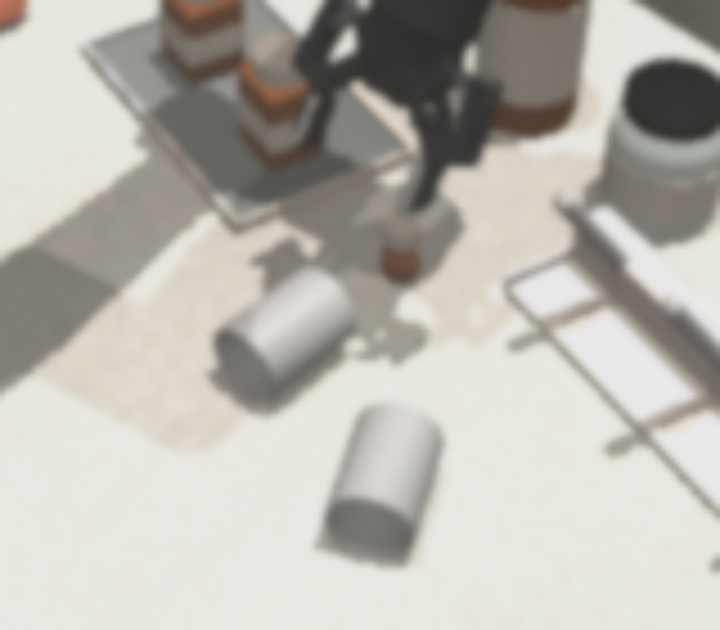

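View pics/t14c.png

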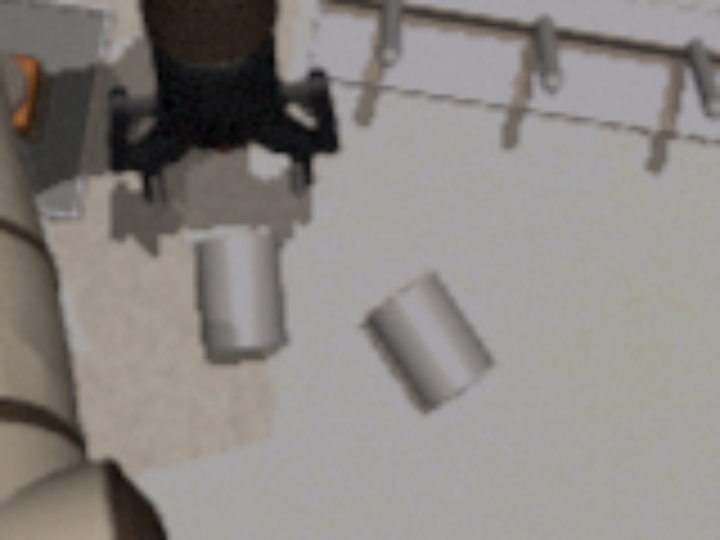

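Alignment looks good: fingers at (150,190) and (300,180) straddle the cup at (240,295) in the top crop. The vial stays clear behind, so I'll advance.

>>> servo_tool(
  motion=[
    [0,0,-0.1,4,0,0,0],
    [0,0,-0.1,7,0,0,0],
    [0,-0.05,-0.1,9.5,0,0,0],
    [0,-0.05,-0.1,11.5,0,0,0],
    [0,-0.05,-0.1,11.8,0,0,0],
  ],
)

```text
time_s: 19.38
ee_pos: [452.0, -9.5, 15.1]
eef_rot: [[0.862, 0.067, -0.503], [0.057, -0.998, -0.035], [-0.504, 0.002, -0.864]]
wrist_force: [0.5, -0.2, -0.0]
opening: 0.999
```

>>> servo_tool(
  motion=[
    [0,0,0,0,0,0,0],
    [120,0,0,0,0,0,0],
    [255,0,0,0,0,0,0],
    [255,0,0,0,0,0,0],
    [255,0,0,0,0,0,0],
  ],
  force=35,
)

```text
time_s: 20.0
ee_pos: [453.1, -9.5, 16.1]
eef_rot: [[0.863, 0.068, -0.501], [0.058, -0.998, -0.036], [-0.502, 0.002, -0.865]]
wrist_force: [1.7, -0.1, 6.0]
opening: 0.702
```

```bash
python3 - <<'E'
from jz import *
S=bot.sense(); print(S['opening'],S['wrist_force'],S['ee_pos'])
c=cap('top','t15'); s=c['color']; cv2.imwrite('pics/t15c.png',cv2.resize(s[140:260,270:430],None,fx=4.5,fy=4.5))
c=cap('side','s15'); s=c['color']; cv2.imwrite('pics/s15c.png',cv2.resize(s[140:280,240:400],None,fx=4.5,fy=4.5))
E
```

```text
0.7024039348499267 [ 1.73068433 -0.08999684  6.01665992] [453.13326914  -9.51325921  16.09156973]
```

View pics/t15c.png

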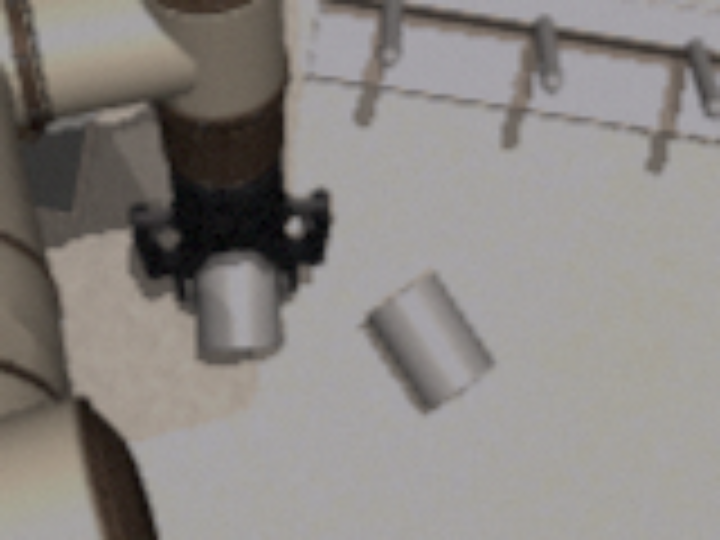

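View pics/s15c.png

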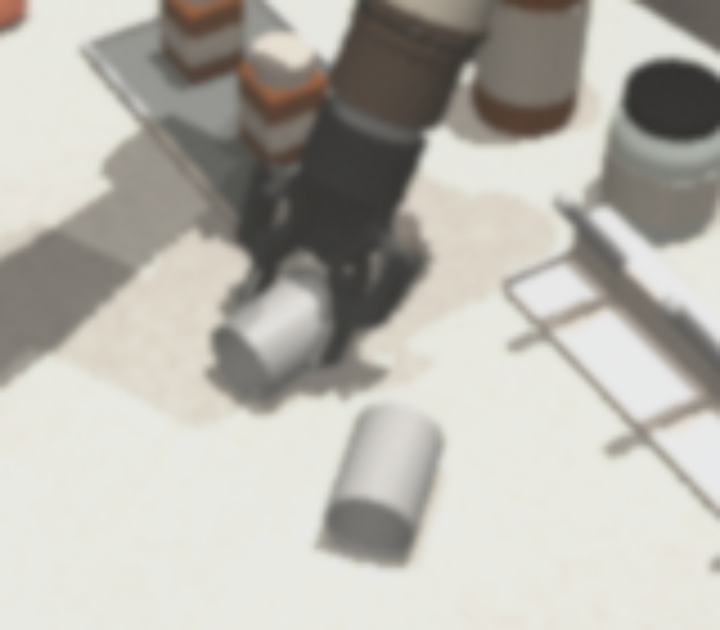

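```bash
cat >> jz.py <<'E'
def rows(qs,grip,P0=None,R0=None):
    """print rows (cm, rad) for joint waypoints, chunks of 5, each chunk relative to its predicted start"""
    for i in range(0,len(qs)-1,5):
        p0,r0=fk(qs[i],K)
        if i==0:
            S=bot.sense();p0=np.array(S['ee_pos']);r0=np.array(S['eef_rot'])
        out=[]
        for j in range(i+1,min(i+6,len(qs))):
            p,r=fk(qs[j],K); out.append([grip]+(r0.T@(p-p0)/10).round(1).tolist()+Ro.from_matrix(r0.T@r).as_rotvec().round(2).tolist())
        print(json.dumps(out))
E
cat > peg.py <<'E'
from jz import *
import sys
name,i,h=sys.argv[1],int(sys.argv[2]),float(sys.argv[3]); ys=int(sys.argv[4])
off=float(sys.argv[5]) if len(sys.argv)>5 else 0
N=.819*RX+np.array([0,0,.574])
P,R=place(name,TIPS[i]+h*U+off*N,-U,ys*RY); S=bot.sense(); print(P.round(1),np.round(S['ee_pos'],1),np.round(S['wrist_force'],1),round(S['opening'],3)); mv(P,R)
E
python3 - <<'E'
from jz import *
grip_save('cM',[455,-10,30.5],-tilt(4.1,90)[:,2])
S=bot.sense(); log(); q=np.array(S['q']); R0=np.array(S['eef_rot']); p0=np.array(S['ee_pos'])
q1=ik(p0+[0,0,200],R0,q)[0]; P,R=place('cM',TIPS[0]+90*U,-U,RY); print(P)
c=ik(P,R,q,12); print(c); q2=c[0]
for f in np.linspace(0,1,7):
    x=q1+f*(q2-q1); p,r=fk(x,K); o,a=map(np.array,json.load(open('/tmp/cM.json'))); print((p+r@o).round(0),(r@a).round(2),x.round(2),[t[2] for t in pts(x)])
mv(p0+[0,0,200],R0)
E
```

```text
off [ -5.7   0.7 -13.4] axis [-0.865  0.     0.502]
[ 542.84839085 -101.7212433   199.97099488]
[array([ 0.0549038 ,  0.51407077,  0.10257157, -0.09334686, -1.58329947,
       -1.77556236])]
[455. -10. 231.] [-1.   -0.07 -0.  ] [ 0.27  0.39 -0.09 -0.1  -1.61  1.39] [np.float64(683.0), np.float64(488.0), np.float64(474.0), np.float64(344.0)]
[471. -20. 228.] [-0.91  0.41 -0.07] [ 0.23  0.41 -0.06 -0.1  -1.6   0.86] [np.float64(679.0), np.float64(487.0), np.float64(473.0), np.float64(343.0)]
[489. -31. 225.] [-0.61  0.76 -0.24] [ 0.2   0.43 -0.03 -0.1  -1.6   0.34] [np.float64(674.0), np.float64(487.0), np.float64(473.0), np.float64(341.0)]
[507. -45. 221.] [-0.19  0.87 -0.45] [ 0.16  0.45  0.   -0.1  -1.59 -0.19] [np.float64(669.0), np.float64(487.0), np.float64(473.0), np.float64(340.0)]
[524. -62. 217.] [ 0.23  0.73 -0.64] [ 0.13  0.47  0.04 -0.1  -1.59 -0.72] [np.float64(664.0), np.float64(486.0), np.float64(472.0), np.float64(338.0)]
[540. -81. 213.] [ 0.51  0.37 -0.78] [ 0.09  0.49  0.07 -0.09 -1.59 -1.25] [np.float64(658.0), np.float64(485.0), np.float64(471.0), np.float64(336.0)]
[ 554. -103.  210.] [ 0.57 -0.1  -0.82] [ 0.05  0.51  0.1  -0.09 -1.58 -1.78] [np.float64(652.0), np.float64(484.0), np.float64(470.0), np.float64(334.0)]
shift [-10.04, 0.04, -17.3] turn [0.0, 0.0, 0.0] | dist 200 deg 0 q [0.27, 0.63, -0.27, -0.11, -1.18, 1.44] t 20.1
```

>>> servo_tool(
  motion=[
    [255,-1,0,-1.7,0,0,0],
    [255,-3.5,0,-6,0,0,0],
    [255,-6,0,-10.5,0,0,0],
    [255,-8.5,0,-14.5,0,0,0],
    [255,-10,0,-17.3,0,0,0],
  ],
)

```text
time_s: 20.72
ee_pos: [453.6, -8.8, 217.8]
eef_rot: [[0.864, 0.068, -0.498], [0.059, -0.998, -0.035], [-0.5, 0.001, -0.866]]
wrist_force: [0.2, 0.9, -1.0]
opening: 0.699
```

```bash
cat > tr.py <<'E'
from jz import *
import sys
name,i,h,ys,n=sys.argv[1],int(sys.argv[2]),float(sys.argv[3]),int(sys.argv[4]),int(sys.argv[5])
S=bot.sense(); q=np.array(S['q']); P,R=place(name,TIPS[i]+h*U,-U,ys*RY)
qq=ik(P,R,q,14); qq=[x for x in qq if abs(x[3])<1]; q2=qq[0]; print(q.round(2),q2.round(2),S['opening'],np.round(S['wrist_force'],1))
rows([q+f*(q2-q) for f in np.linspace(0,1,n+1)],255)
E
python3 tr.py cM 0 90 1 20
python3 - <<'E'
from jz import *
c=cap('side','s16'); s=c['color']; cv2.imwrite('pics/s16c.png',cv2.resize(s[100:280,240:440],None,fx=4,fy=4))
E
```

```text
[ 0.27  0.39 -0.09 -0.1  -1.61  1.39] [ 0.05  0.51  0.1  -0.09 -1.58 -1.78] 0.6989900710378378 [ 0.2  0.9 -1. ]
[[255, 0.4, 0.4, -0.2, 0.01, 0.0, 0.17], [255, 0.9, 0.8, -0.3, 0.01, 0.01, 0.33], [255, 1.3, 1.2, -0.5, 0.02, 0.01, 0.5], [255, 1.7, 1.7, -0.6, 0.03, 0.01, 0.67], [255, 2.2, 2.1, -0.8, 0.04, 0.01, 0.84]]
[[255, 0.6, -0.0, -0.2, 0.01, -0.0, 0.17], [255, 1.2, -0.0, -0.3, 0.01, -0.0, 0.33], [255, 1.9, -0.0, -0.4, 0.02, -0.01, 0.5], [255, 2.5, -0.0, -0.6, 0.03, -0.01, 0.67], [255, 3.1, 0.0, -0.7, 0.03, -0.02, 0.84]]
[[255, 0.4, -0.5, -0.1, 0.0, -0.01, 0.17], [255, 0.9, -0.9, -0.3, 0.01, -0.01, 0.34], [255, 1.4, -1.4, -0.4, 0.01, -0.02, 0.5], [255, 1.9, -1.8, -0.5, 0.01, -0.03, 0.67], [255, 2.3, -2.3, -0.6, 0.01, -0.03, 0.84]]
[[255, 0.0, -0.7, -0.1, -0.0, -0.01, 0.17], [255, 0.0, -1.3, -0.2, -0.0, -0.01, 0.34], [255, 0.0, -2.0, -0.4, -0.01, -0.02, 0.5], [255, 0.1, -2.7, -0.5, -0.01, -0.03, 0.67], [255, 0.1, -3.4, -0.6, -0.02, -0.03, 0.84]]
```

View pics/s16c.png

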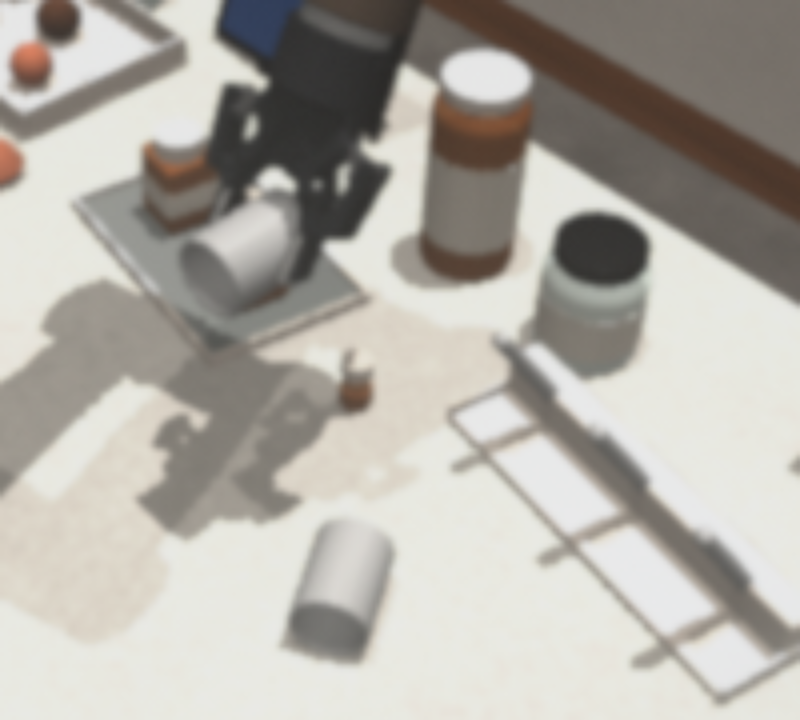

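The cup is held with its mouth at (215,280), facing the robot side. I'll spin it over toward peg 0.

>>> servo_tool(
  motion=[
    [255,0.4,0.4,-0.2,0.01,0,0.17],
    [255,0.9,0.8,-0.3,0.01,0.01,0.33],
    [255,1.3,1.2,-0.5,0.02,0.01,0.5],
    [255,1.7,1.7,-0.6,0.03,0.01,0.67],
    [255,2.2,2.1,-0.8,0.04,0.01,0.84],
  ],
)

```text
time_s: 21.4
ee_pos: [479.7, -28.2, 216.4]
eef_rot: [[0.623, -0.622, -0.474], [-0.707, -0.707, -0.002], [-0.334, 0.336, -0.881]]
wrist_force: [-0.4, 1.0, -0.3]
opening: 0.699
```

>>> servo_tool(
  motion=[
    [255,0.6,0,-0.2,0.01,0,0.17],
    [255,1.2,0,-0.3,0.01,0,0.33],
    [255,1.9,0,-0.4,0.02,-0.01,0.5],
    [255,2.5,0,-0.6,0.03,-0.01,0.67],
    [255,3.1,0,-0.7,0.03,-0.02,0.84],
  ],
)

```text
time_s: 22.02
ee_pos: [502.1, -49.9, 211.3]
eef_rot: [[-0.067, -0.887, -0.456], [-0.998, 0.061, 0.027], [0.003, 0.457, -0.889]]
wrist_force: [-0.2, 0.4, -0.7]
opening: 0.7
```

>>> servo_tool(
  motion=[
    [255,0.4,-0.5,-0.1,0,-0.01,0.17],
    [255,0.9,-0.9,-0.3,0.01,-0.01,0.34],
    [255,1.4,-1.4,-0.4,0.01,-0.02,0.5],
    [255,1.9,-1.8,-0.5,0.01,-0.03,0.67],
    [255,2.3,-2.3,-0.6,0.01,-0.03,0.84],
  ],
)

```text
time_s: 22.65
ee_pos: [523.5, -74.4, 205.3]
eef_rot: [[-0.722, -0.537, -0.437], [-0.615, 0.787, 0.049], [0.317, 0.304, -0.898]]
wrist_force: [-0.7, 0.3, -0.1]
opening: 0.701
```

```bash
python3 peg.py cM 0 90 1; python3 -c "
from h import *; print(bot.sense()['q'])"
```

```text
[ 542.8 -101.7  200. ] [523.5 -74.4 205.3] [-0.7  0.3 -0.1] 0.701
shift [0.12, -3.35, -0.5] turn [-0.015, -0.03, 0.815] | dist 34 deg 47 q [0.11, 0.48, 0.06, -0.1, -1.59, -1.01] t 22.6
[ 0.10792812  0.482991    0.05733488 -0.09642708 -1.59052813 -1.0069881 ]
```

>>> servo_tool(
  motion=[
    [255,0,-0.7,-0.1,0,-0.01,0.17],
    [255,0,-1.3,-0.2,0,-0.01,0.34],
    [255,0.1,-2,-0.3,-0.01,-0.02,0.5],
    [255,0.1,-2.7,-0.4,-0.01,-0.03,0.67],
    [255,0.1,-3.4,-0.5,-0.02,-0.03,0.815],
  ],
)

```text
time_s: 23.28
ee_pos: [543.0, -101.8, 198.8]
eef_rot: [[-0.893, 0.175, -0.416], [0.157, 0.985, 0.077], [0.423, 0.003, -0.906]]
wrist_force: [-0.4, 0.1, -0.4]
opening: 0.701
```

```bash
python3 peg.py cM 0 50 1; python3 - <<'E'
from jz import *
c=cap('side','s17'); s=c['color']; cv2.imwrite('pics/s17c.png',cv2.resize(s[120:260,310:470],None,fx=5,fy=5))
c=cap('top','t17'); s=c['color']; cv2.imwrite('pics/t17c.png',cv2.resize(s[90:210,300:460],None,fx=5,fy=5))
E
```

```text
[ 565.5 -105.6  167.2] [ 543.  -101.8  198.8] [-0.4  0.1 -0.4] 0.701
shift [-3.4, 0.01, 1.9] turn [0.006, -0.003, -0.005] | dist 39 deg 0 q [0.05, 0.52, 0.11, -0.1, -1.58, -1.78] t 23.3
```

View pics/s17c.png

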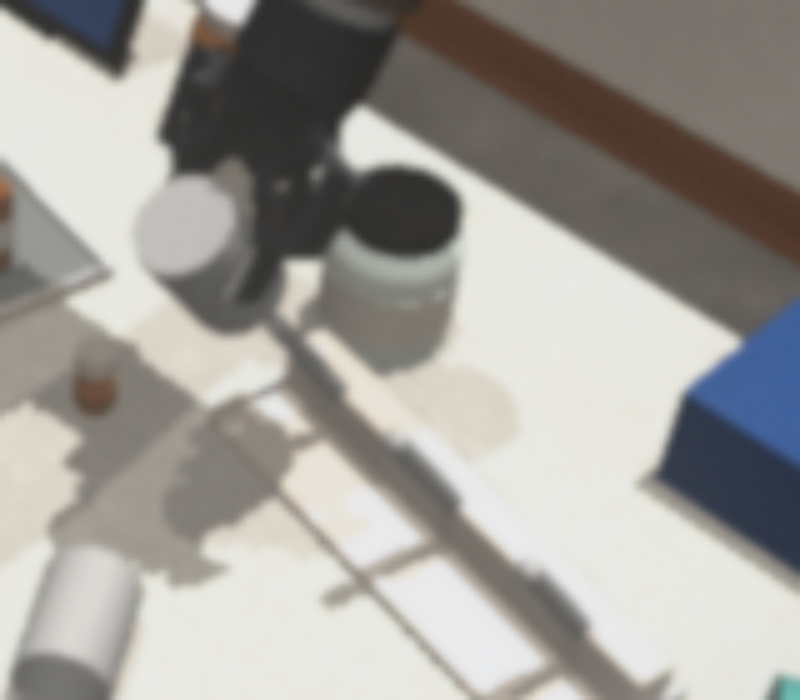

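View pics/t17c.png

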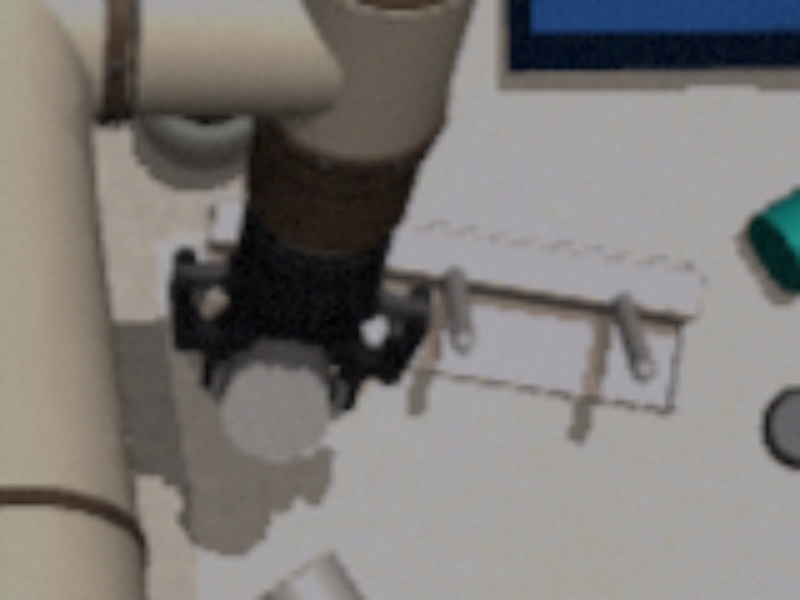

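```bash
python3 - <<'E'
from jz import *
s=dict(np.load('/tmp/s17.npz'));t=dict(np.load('/tmp/t17.npz'))
S=bot.sense(); o,a=map(np.array,json.load(open('/tmp/cM.json'))); R=np.array(S['eef_rot']); mid=S['ee_pos']+R@o; ax=R@a; b=mid-40*ax
print('mid',mid.round(1),'axis',ax.round(3),'want',(TIPS[0]+90*U).round(1),'-U',(-U).round(3)); print('bottom proj side',pr(s,b),'obs 347.6,165; top',pr(t,b),'obs 355.4 172.4')
Q=cloud(t); m=(np.linalg.norm(Q-b,axis=1)<27); q=Q[m]; c=q.mean(0); n=np.linalg.svd(q-c)[2][2]; print('disc fit top',len(q),c.round(1),n.round(3),'pred b',b.round(1))
Q=cloud(s); m=(np.linalg.norm(Q-b,axis=1)<26)&(abs((Q-b)@ax)<8); q=Q[m]; c=q.mean(0); n=np.linalg.svd(q-c)[2][2]; print('disc side',len(q),c.round(1),n.round(3))
i=[(341,105)]; print('wide jar',wz(t,341,105,110))
E
```

```text
mid [ 553.8 -103.5  208.2] axis [ 0.563 -0.094 -0.821] want [ 553.6 -102.9  209.7] -U [ 0.566 -0.096 -0.819]
bottom proj side [346.53302605 164.81398811] obs 347.6,165; top [354.90161024 171.40914097] obs 355.4 172.4
disc fit top 278 [531.1 -99.8 241.7] [-0.548  0.12   0.828] pred b [531.3 -99.7 241. ]
disc side 234 [ 530.5 -100.3  242.1] [-0.563  0.12   0.817]
wide jar [757.74733729 -71.02549755 110.        ]
```

The cup matches its predicted pose within about 1 mm in both views, so I'll slide it onto the peg.

>>> servo_tool(
  motion=[
    [255,-1.1,0,0.6,0.005,0,0],
    [255,-2.3,0,1.3,0.005,0,0],
    [255,-3.4,0,1.9,0.005,0,0],
    [255,-3.4,0,1.9,0.005,0,0],
  ],
)

```text
time_s: 23.88
ee_pos: [565.4, -105.9, 165.1]
eef_rot: [[-0.892, 0.169, -0.42], [0.153, 0.986, 0.072], [0.426, -0.0, -0.905]]
wrist_force: [0.7, 0.1, -1.4]
opening: 0.703
```

```bash
python3 peg.py cM 0 -25 1
```

```text
[ 607.9 -112.8  105.8] [ 565.4 -105.9  165.1] [ 0.7  0.1 -1.4] 0.703
shift [-6.42, 0.03, 3.53] turn [0.0, -0.006, -0.001] | dist 73 deg 0 q [0.05, 0.58, 0.13, -0.09, -1.55, -1.76] t 23.9
```

>>> servo_tool(
  motion=[
    [255,-1.6,0,0.9,0,0,0],
    [255,-3.2,0,1.8,0,0,0],
    [255,-4.8,0,2.65,0,0,0],
    [255,-6.4,0.03,3.5,0,0,0],
    [255,-6.4,0.03,3.5,0,0,0],
  ],
)

```text
time_s: 24.5
ee_pos: [607.7, -112.9, 103.9]
eef_rot: [[-0.89, 0.169, -0.423], [0.153, 0.986, 0.072], [0.429, -0.0, -0.903]]
wrist_force: [-0.5, 0.2, -1.8]
opening: 0.703
```

```bash
python3 peg.py cM 0 -36 1;python3 - <<'E'
from jz import *
c=cap('side','s18'); s=c['color']; cv2.imwrite('pics/s18c.png',cv2.resize(s[120:260,310:470],None,fx=5,fy=5))
E
```

```text
[ 614.1 -113.9   96.8] [ 607.7 -112.9  103.9] [-0.5  0.2 -1.8] 0.703
shift [-0.9, 0.01, 0.36] turn [-0.0, -0.01, -0.001] | dist 10 deg 1 q [0.03, 0.71, 0.2, -0.09, -1.5, -1.75] t 24.5
```

View pics/s18c.png

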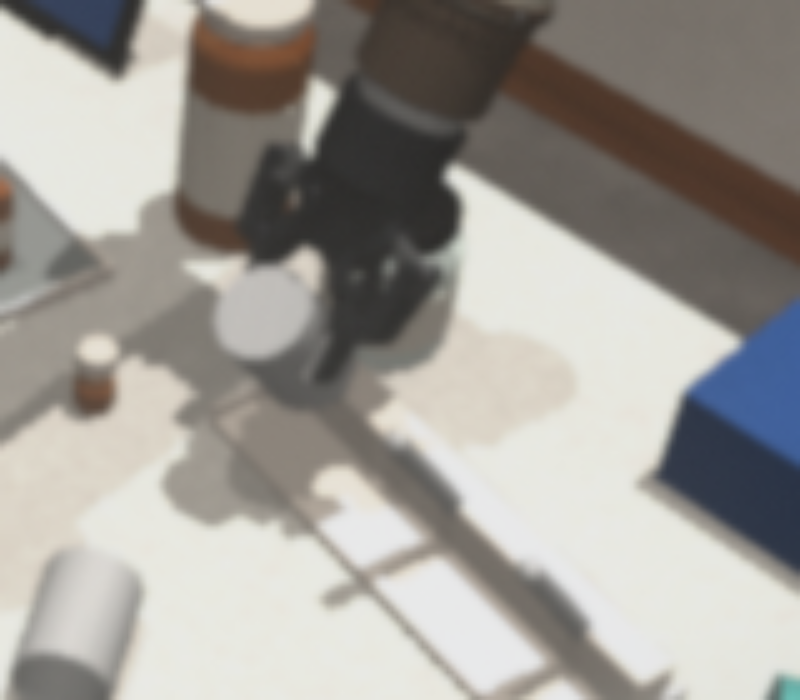

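The cup is over peg 0 without contact. I'll push on until the force rises.

>>> servo_tool(
  motion=[
    [255,-0.45,0,0.24,0,0,0],
    [255,-0.85,0,0.42,0,0,0],
    [255,-0.95,0,0.46,0,0,0],
    [255,-0.95,0,0.46,0,0,0],
  ],
)

```text
time_s: 25.05
ee_pos: [614.3, -114.0, 97.1]
eef_rot: [[-0.891, 0.169, -0.421], [0.153, 0.986, 0.072], [0.428, -0.0, -0.904]]
wrist_force: [-0.4, 0.6, -1.5]
opening: 0.705
```

>>> servo_tool(
  motion=[
    [255,-0.1,0,0.06,0,0,0],
    [255,-0.2,0,0.12,0,0,0],
    [255,-0.2,0,0.12,0,0,0],
  ],
)

```text
time_s: 25.42
ee_pos: [614.4, -114.1, 96.6]
eef_rot: [[-0.89, 0.168, -0.424], [0.152, 0.986, 0.072], [0.43, -0.001, -0.903]]
wrist_force: [-2.7, 2.0, 4.5]
opening: 0.7
```

>>> servo_tool(
  motion=[
    [255,-0.12,0,0.07,0,0,0],
    [255,-0.22,0,0.13,0,0,0],
    [255,-0.22,0,0.13,0,0,0],
  ],
)

```text
time_s: 25.8
ee_pos: [614.3, -114.1, 96.5]
eef_rot: [[-0.888, 0.167, -0.428], [0.151, 0.986, 0.071], [0.434, -0.002, -0.901]]
wrist_force: [-6.1, 4.2, 7.9]
opening: 0.702
```

```bash
python3 peg.py cM 0 -35 1 -16; python3 peg.py cM 0 -36 1 -20
```

```text
[ 600.7 -111.6   88.4] [ 614.3 -114.1   96.5] [-6.1  4.2  7.9] 0.702
shift [0.9, 0.03, 1.33] turn [-0.002, -0.015, -0.0] | dist 16 deg 1 q [0.03, 0.73, 0.22, -0.09, -1.5, -1.75] t 25.8
[ 598.  -111.1   85.3] [ 614.3 -114.1   96.5] [-6.1  4.2  7.9] 0.702
shift [1.01, 0.03, 1.73] turn [-0.002, -0.015, -0.0] | dist 20 deg 1 q [0.03, 0.73, 0.22, -0.09, -1.5, -1.75] t 25.8
```

>>> servo_tool(
  motion=[
    [255,0.25,0,0.3,0,-0.01,0],
    [255,0.45,0,0.65,0,-0.015,0],
    [255,0.7,0,1,0,-0.015,0],
    [255,0.9,0,1.33,0,-0.015,0],
    [255,0.9,0,1.33,0,-0.015,0],
  ],
)

```text
time_s: 26.42
ee_pos: [600.3, -111.8, 87.7]
eef_rot: [[-0.894, 0.168, -0.415], [0.153, 0.986, 0.069], [0.421, -0.002, -0.907]]
wrist_force: [0.2, 0.1, -1.5]
opening: 0.699
```

>>> servo_tool(
  motion=[
    [255,0.05,0,0.15,0,0,0],
    [255,0.1,0,0.3,0,0,0],
    [255,0.1,0,0.35,0,0,0],
  ],
)

```text
time_s: 26.8
ee_pos: [598.9, -111.7, 85.7]
eef_rot: [[-0.895, 0.167, -0.413], [0.152, 0.986, 0.068], [0.419, -0.002, -0.908]]
wrist_force: [2.7, -0.7, 3.3]
opening: 0.699
```

>>> servo_tool(
  motion=[
    [60,0,0,0,0,0,0],
    [40,0,0,0,0,0,0],
    [20,0,0,0,0,0,0],
    [0,0,0,0,0,0,0],
    [0,0,0,0,0,0,0],
  ],
)

```text
time_s: 27.42
ee_pos: [598.8, -111.6, 85.6]
eef_rot: [[-0.895, 0.167, -0.414], [0.152, 0.986, 0.068], [0.419, -0.002, -0.908]]
wrist_force: [-0.1, -0.7, -0.5]
opening: 1.0
```

>>> servo_tool(
  motion=[
    [0,0,0,-2,0,0,0],
    [0,0,0,-4.5,0,0,0],
    [0,0,0,-8,0,0,0],
    [0,0,0,-12,0,0,0],
    [0,0,0,-15,0,0,0],
  ],
)

```text
time_s: 28.05
ee_pos: [661.5, -122.1, 223.6]
eef_rot: [[-0.896, 0.167, -0.412], [0.153, 0.986, 0.068], [0.417, -0.002, -0.909]]
wrist_force: [0.7, -1.2, -0.3]
opening: 1.0
```

```bash
cat > hung.py <<'E'
from jz import *
import sys
i=int(sys.argv[1]); f=sys.argv[2]
b=TIPS[i]+4*U-20*(.819*RX+np.array([0,0,.574]))
for v in ('side','top'):
    c=cap(v,f+v); Q=cloud(c); m=(np.linalg.norm(Q-b,axis=1)<27); q=Q[m]
    if len(q)>20:
        cc=np.median(q,0)
        for _ in range(3):
            n=np.linalg.svd(q-q.mean(0))[2][2]; q=q[abs((q-q.mean(0))@n)<4]
        print(v,len(q),'disc',q.mean(0).round(1),n.round(3),'along U rel tip (4 = seated)',((q.mean(0)-TIPS[i])@U).round(1))
    u,w=pr(c,TIPS[1]).astype(int); cv2.imwrite(f'pics/{f}{v}c.png',cv2.resize(c['color'][w-60:w+60,u-80:u+80],None,fx=5,fy=5))
E
python3 hung.py 0 h0
```

```text
side 203 disc [ 587.5 -109.5  126.3] [-0.679  0.144  0.72 ] along U rel tip (4 = seated) 1.9
top 206 disc [ 587.7 -108.4  126.9] [-0.661  0.148  0.736] along U rel tip (4 = seated) 2.4
```

View pics/h0sidec.png

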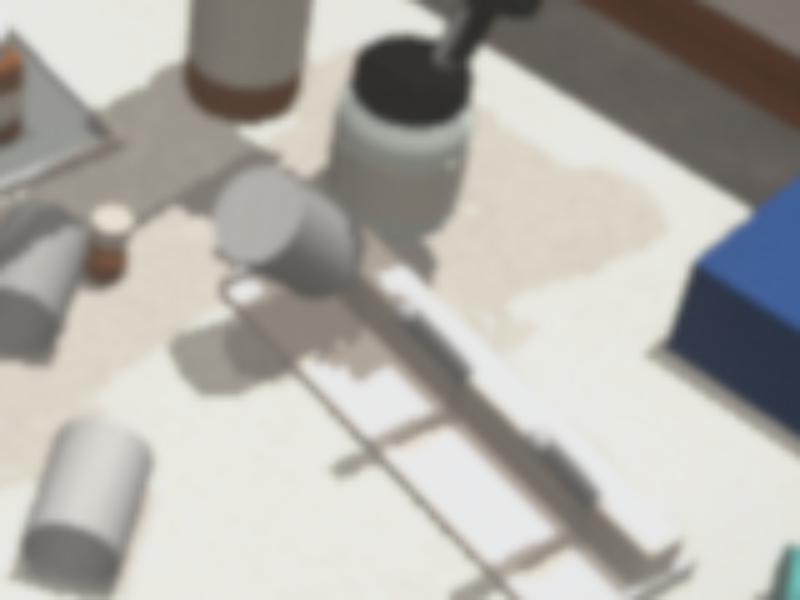

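Cup M is seated on peg 0. However, an unexpected cup shows near the left edge of the crop at (40,270), so I'll check the full views.

View pics/h0side.png

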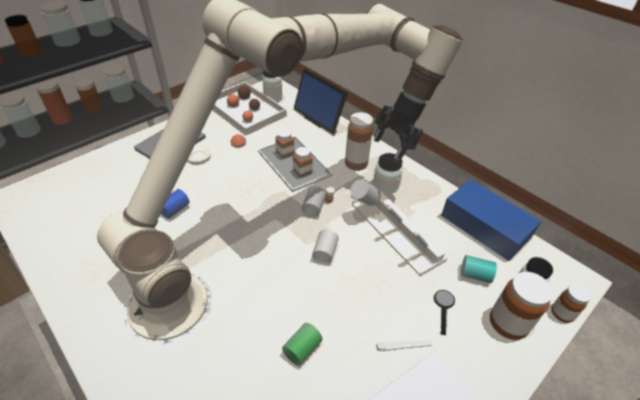

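View pics/h0top.png

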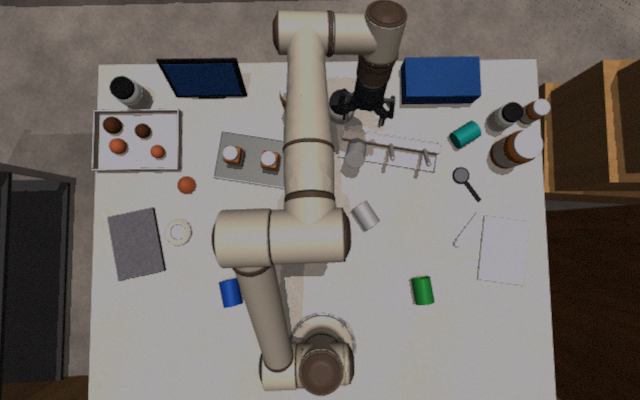

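```bash
python3 - <<'E'
from jz import *
c=dict(np.load('/tmp/h0side.npz')); Q=cloud(c)
p=wz(c,314,200,30); print(p)
m=(np.hypot(Q[:,0]-p[0],Q[:,1]-p[1])<65)&(Q[:,2]>12)&(Q[:,2]<70); print(m.sum(),cv2.minAreaRect(Q[m][:,:2].astype(np.float32)),np.percentile(Q[m][:,2],[50,95]))
print('vial',wz(dict(np.load('/tmp/top0.npz')),320,169,50))
s=c['color'];cv2.imwrite('pics/x1.png',cv2.resize(s[170:270,270:370],None,fx=6,fy=6,interpolation=cv2.INTER_CUBIC))
E
```

```text
[520.61470635  12.0121756   30.        ]
507 ((528.3052978515625, 1.8366851806640625), (100.6453857421875, 79.21707153320312), 31.506513595581055) [52.7868734  62.32908129]
vial [568.06876135  -2.34290657  50.        ]
```

View pics/x1.png

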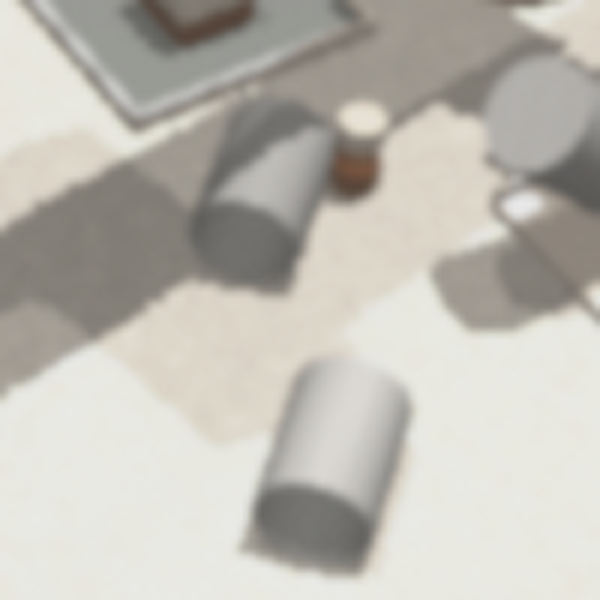

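```bash
python3 goC.py R 1 120;  python3 - <<'E'
from jz import *
S=bot.sense();q=np.array(S['q']); P,R=cpick('R',1); W=P-120*R[:,2]; q2=ik(W,R,q)[0]
qs=[q+f*(q2-q) for f in np.linspace(0,1,6)]
for x in qs: print(fk(x,K)[0].round(),x.round(2))
rows(qs,0)
E
```

```text
[ 470.9 -113.7  117.6] [ 662.9 -122.4  225.1]
shift [12.95, -2.33, 17.67] turn [0.33, 0.094, -0.647] | dist 220 deg 42 q [0.02, 0.71, 0.52, -0.08, -1.8, -1.76] t 28.1
[ 663. -122.  225.] [ 0.02  0.71  0.52 -0.08 -1.8  -1.76]
[ 632. -115.  201.] [ 0.06  0.67  0.35 -0.03 -1.69 -1.67]
[ 597. -111.  177.] [ 0.1   0.62  0.19  0.03 -1.59 -1.58]
[ 558. -109.  156.] [ 0.13  0.58  0.02  0.08 -1.48 -1.5 ]
[ 516. -110.  136.] [ 0.17  0.53 -0.15  0.13 -1.37 -1.41]
[ 471. -114.  118.] [ 0.21  0.49 -0.32  0.18 -1.27 -1.32]
[[0, 1.9, 0.2, 3.6, 0.07, 0.01, -0.11], [0, 4.2, 0.1, 7.1, 0.14, 0.02, -0.23], [0, 6.8, -0.4, 10.7, 0.2, 0.04, -0.36], [0, 9.7, -1.2, 14.2, 0.27, 0.06, -0.5], [0, 12.9, -2.3, 17.7, 0.33, 0.09, -0.65]]
```

>>> servo_tool(
  motion=[
    [0,1.5,0,-2,0,0,0],
    [0,3.5,0,-1,0.04,0.01,-0.08],
    [0,5.5,0,1,0.1,0.02,-0.2],
    [0,7.5,-0.5,4,0.15,0.04,-0.3],
    [0,10,-1,7.5,0.2,0.05,-0.42],
  ],
)

```text
time_s: 28.78
ee_pos: [539.6, -111.8, 196.5]
eef_rot: [[-0.848, -0.297, -0.439], [-0.265, 0.955, -0.135], [0.459, 0.002, -0.888]]
wrist_force: [1.1, -0.1, 0.4]
opening: 0.996
```

```bash
python3 goC.py R 1 120
```

```text
[ 470.9 -113.7  117.6] [ 539.6 -111.8  196.5]
shift [2.25, 1.84, 10.05] turn [0.125, 0.046, -0.224] | dist 105 deg 15 q [0.13, 0.52, 0.02, 0.08, -1.54, -1.42] t 28.8
```

>>> servo_tool(
  motion=[
    [0,0.6,0.5,2.5,0.03,0.01,-0.06],
    [0,1.2,1,5,0.06,0.02,-0.12],
    [0,1.8,1.5,7.5,0.1,0.03,-0.18],
    [0,2.25,1.8,10,0.125,0.046,-0.224],
    [0,2.25,1.8,10,0.125,0.046,-0.224],
  ],
)

```text
time_s: 29.4
ee_pos: [468.7, -114.1, 116.9]
eef_rot: [[-0.732, -0.53, -0.428], [-0.458, 0.848, -0.265], [0.504, 0.002, -0.864]]
wrist_force: [0.3, -0.1, 0.4]
opening: 1.001
```

```bash
python3 - <<'E'
from jz import *
for v in ('side','top'):
    c=cap(v,'k1'+v); Q=cloud(c)
    u,w=pr(c,[440,-90,30]).astype(int); cv2.imwrite(f'pics/k1{v}c.png',cv2.resize(c['color'][w-60:w+60,u-70:u+70],None,fx=5,fy=5))
    m=(np.hypot(Q[:,0]-420,Q[:,1]+145)<62)&(Q[:,2]>12)&(Q[:,2]<66); print(v,m.sum(),cv2.minAreaRect(Q[m][:,:2].astype(np.float32)))
E
python3 goC.py R 1 0
```

```text
side 522 ((421.0186462402344, -146.45863342285156), (83.13688659667969, 59.79458236694336), 32.280372619628906)
top 458 ((418.58807373046875, -144.29833984375), (79.5220718383789, 58.28864669799805), 32.73469161987305)
[ 420.  -145.5   13.7] [ 471.9 -114.1  118.5]
shift [0.03, 0.09, 12.11] turn [-0.001, 0.001, -0.001] | dist 121 deg 0 q [0.21, 0.49, -0.32, 0.18, -1.27, -1.32] t 29.5
```

View pics/k1topc.png

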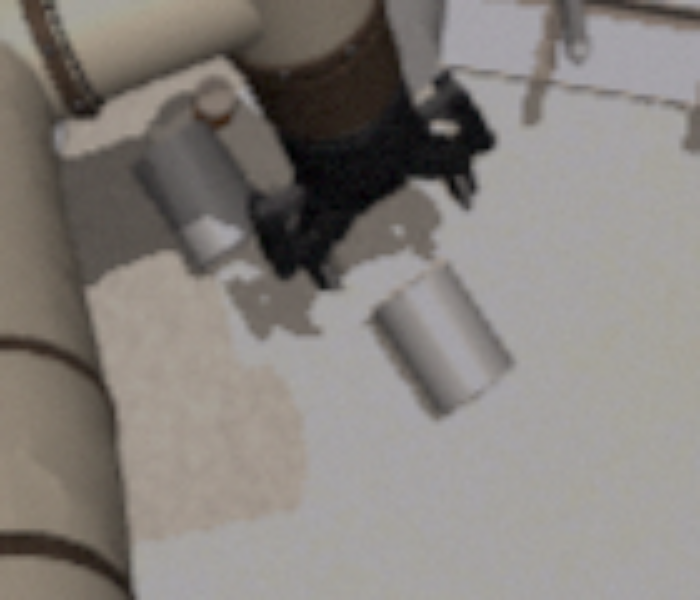

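View pics/k1sidec.png

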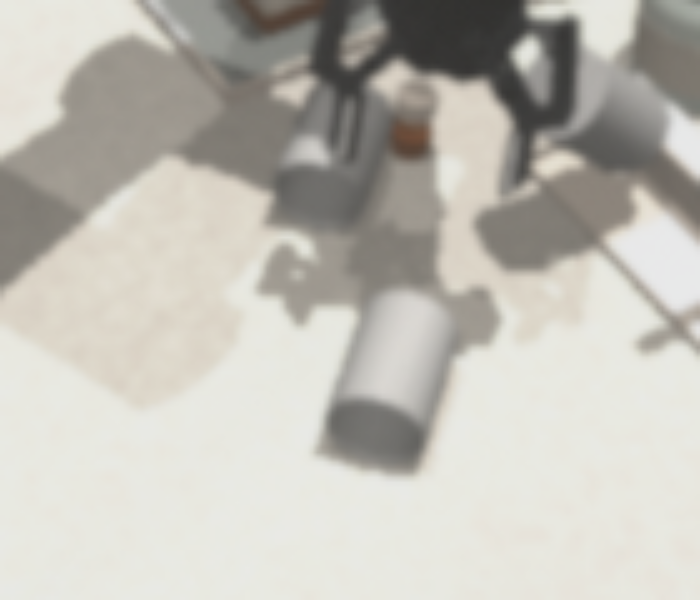

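The third cup now lies beside the vial at about (200,190) in the top crop. The gripper is aligned over cup R at (440,340), so I'll grasp that now.

>>> servo_tool(
  motion=[
    [0,0,0.05,4,0,0,0],
    [0,0,0.1,7,0,0,0],
    [0,0,0.1,9.5,0,0,0],
    [0,0,0.1,11.6,0,0,0],
    [0,0,0.1,11.9,0,0,0],
  ],
)

```text
time_s: 30.12
ee_pos: [421.3, -145.2, 15.2]
eef_rot: [[-0.736, -0.528, -0.424], [-0.457, 0.849, -0.265], [0.499, -0.001, -0.866]]
wrist_force: [-0.2, -0.1, 0.1]
opening: 1.0
```

>>> servo_tool(
  motion=[
    [0,0,0,0,0,0,0],
    [120,0,0,0,0,0,0],
    [255,0,0,0,0,0,0],
    [255,0,0,0,0,0,0],
    [255,0,0,0,0,0,0],
  ],
  force=35,
)

```text
time_s: 30.75
ee_pos: [422.6, -144.9, 16.1]
eef_rot: [[-0.736, -0.529, -0.421], [-0.458, 0.848, -0.265], [0.498, -0.002, -0.867]]
wrist_force: [1.0, 1.7, 6.3]
opening: 0.697
```

```bash
python3 - <<'E'
from jz import *
S=bot.sense();print(S['opening'],S['wrist_force'],S['ee_pos'])
grip_save('cR',[420,-145.5,30.5],-tilt(32.2,90)[:,2])
mv(np.array(S['ee_pos'])+[0,0,200],np.array(S['eef_rot']))
E
```

```text
0.6974593247429953 [1.01728715 1.73892705 6.33247135] [ 422.61703087 -144.920223     16.10402301]
off [  9.4   0.9 -11.2] axis [0.867 0.    0.498]
shift [9.96, -0.05, -17.35] turn [0.0, 0.0, 0.0] | dist 200 deg 0 q [0.17, 0.58, -0.53, 0.24, -0.96, -1.36] t 30.8
```

>>> servo_tool(
  motion=[
    [255,1,0,-1.7,0,0,0],
    [255,3.5,0,-6,0,0,0],
    [255,6,0,-10.5,0,0,0],
    [255,8.5,0,-14.5,0,0,0],
    [255,10,0,-17.3,0,0,0],
  ],
)

```text
time_s: 31.38
ee_pos: [421.9, -144.7, 217.9]
eef_rot: [[-0.738, -0.529, -0.419], [-0.458, 0.848, -0.264], [0.495, -0.003, -0.869]]
wrist_force: [0.7, 0.4, -1.4]
opening: 0.693
```

```bash
python3 tr.py cR 2 90 -1 20; python3 - <<'E'
from jz import *
S=bot.sense(); q=np.array(S['q']); P,R=place('cR',TIPS[2]+90*U,-U,-RY); q2=[x for x in ik(P,R,q,14) if abs(x[3])<1][0]
o,a=map(np.array,json.load(open('/tmp/cR.json')))
for f in np.linspace(0,1,7):
    x=q+f*(q2-q); p,r=fk(x,K); print((p+r@o).round(0),(r@a).round(2),p.round())
E
```

```text
[ 0.17  0.3  -0.33  0.19 -1.43 -1.26] [-0.27  0.57  0.16  0.04 -1.6   1.66] 0.6929029356541455 [ 0.7  0.4 -1.4]
[[255, -0.2, -0.8, -0.1, -0.02, -0.01, -0.12], [255, -0.3, -1.6, -0.1, -0.03, -0.01, -0.25], [255, -0.4, -2.5, -0.2, -0.05, -0.02, -0.37], [255, -0.5, -3.3, -0.2, -0.06, -0.04, -0.5], [255, -0.6, -4.2, -0.2, -0.07, -0.05, -0.62]]
[[255, 0.5, -0.8, -0.1, -0.01, -0.02, -0.12], [255, 1.0, -1.5, -0.1, -0.01, -0.03, -0.25], [255, 1.5, -2.3, -0.1, -0.02, -0.05, -0.37], [255, 2.1, -3.1, -0.1, -0.02, -0.07, -0.5], [255, 2.7, -3.8, -0.1, -0.01, -0.09, -0.62]]
[[255, 0.9, -0.3, -0.0, 0.0, -0.02, -0.12], [255, 1.9, -0.5, -0.0, 0.01, -0.03, -0.25], [255, 2.9, -0.7, -0.0, 0.02, -0.05, -0.37], [255, 3.9, -0.9, -0.0, 0.03, -0.06, -0.5], [255, 4.9, -1.1, 0.0, 0.05, -0.07, -0.63]]
[[255, 0.9, 0.5, -0.0, 0.01, -0.01, -0.13], [255, 1.9, 1.0, -0.0, 0.03, -0.01, -0.25], [255, 2.8, 1.6, -0.0, 0.05, -0.02, -0.38], [255, 3.7, 2.2, 0.0, 0.07, -0.02, -0.5], [255, 4.7, 2.8, 0.1, 0.08, -0.02, -0.63]]
[ 419. -145.  232.] [-0.85 -0.53 -0.  ] [ 422. -145.  218.]
[ 440. -170.  231.] [-0.63 -0.77 -0.07] [ 441. -166.  218.]
[ 460. -197.  229.] [-0.36 -0.91 -0.23] [ 458. -190.  216.]
[ 479. -226.  225.] [-0.06 -0.9  -0.43] [ 473. -217.  214.]
[ 495. -256.  220.] [ 0.22 -0.74 -0.63] [ 486. -248.  211.]
[ 508. -287.  215.] [ 0.44 -0.46 -0.77] [ 496. -281.  208.]
[ 517. -320.  210.] [ 0.57 -0.1  -0.82] [ 504. -317.  204.]
```

>>> servo_tool(
  motion=[
    [255,-0.2,-0.8,-0.1,-0.02,-0.01,-0.12],
    [255,-0.3,-1.6,-0.1,-0.03,-0.01,-0.25],
    [255,-0.4,-2.5,-0.2,-0.05,-0.02,-0.37],
    [255,-0.5,-3.3,-0.2,-0.06,-0.04,-0.5],
    [255,-0.6,-4.2,-0.2,-0.07,-0.05,-0.62],
  ],
)

```text
time_s: 32.0
ee_pos: [449.3, -177.1, 216.5]
eef_rot: [[-0.319, -0.839, -0.441], [-0.883, 0.432, -0.182], [0.343, 0.331, -0.879]]
wrist_force: [-0.3, 0.5, -0.4]
opening: 0.697
```

>>> servo_tool(
  motion=[
    [255,0.5,-0.8,-0.1,-0.01,-0.02,-0.12],
    [255,1,-1.5,-0.1,-0.01,-0.03,-0.25],
    [255,1.5,-2.3,-0.1,-0.02,-0.05,-0.37],
    [255,2.1,-3.1,-0.1,-0.02,-0.07,-0.5],
    [255,2.7,-3.8,-0.1,-0.01,-0.09,-0.62],
  ],
)

```text
time_s: 32.62
ee_pos: [473.0, -217.2, 213.3]
eef_rot: [[0.193, -0.875, -0.444], [-0.981, -0.169, -0.093], [0.006, 0.454, -0.891]]
wrist_force: [0.5, -0.1, -1.5]
opening: 0.703
```

>>> servo_tool(
  motion=[
    [255,0.9,-0.3,0,0,-0.02,-0.12],
    [255,1.9,-0.5,0,0.01,-0.03,-0.25],
    [255,2.9,-0.7,0,0.02,-0.05,-0.37],
    [255,3.9,-0.9,0,0.03,-0.06,-0.5],
    [255,4.9,-1.1,0,0.05,-0.07,-0.63],
  ],
)

```text
time_s: 33.25
ee_pos: [491.9, -263.4, 207.9]
eef_rot: [[0.652, -0.621, -0.436], [-0.692, -0.721, -0.008], [-0.31, 0.307, -0.9]]
wrist_force: [-0.3, 0.3, -1.0]
opening: 0.7
```

```bash
python3 peg.py cR 2 90 -1
```

```text
[ 503.7 -316.7  203.5] [ 491.9 -263.4  207.9] [-0.3  0.3 -1. ] 0.7
shift [4.59, 2.98, -0.08] turn [0.08, -0.019, -0.612] | dist 55 deg 35 q [-0.16, 0.51, 0.04, 0.08, -1.55, 0.95] t 33.2
```

>>> servo_tool(
  motion=[
    [255,0.9,0.5,0,0.01,0,-0.13],
    [255,1.9,1,0,0.03,-0.01,-0.25],
    [255,2.8,1.6,0,0.05,-0.02,-0.38],
    [255,3.7,2.3,0,0.07,-0.02,-0.5],
    [255,4.6,3,-0.1,0.08,-0.02,-0.61],
  ],
)

```text
time_s: 33.88
ee_pos: [503.5, -317.1, 203.1]
eef_rot: [[0.892, -0.167, -0.42], [-0.15, -0.986, 0.073], [-0.426, -0.002, -0.905]]
wrist_force: [-0.1, 0.3, -0.6]
opening: 0.702
```

```bash
cat > chk.py <<'E'
from jz import *
import sys
name,i,f=sys.argv[1],int(sys.argv[2]),sys.argv[3]
S=bot.sense(); o,a=map(np.array,json.load(open(f'/tmp/{name}.json'))); R=np.array(S['eef_rot']); mid=S['ee_pos']+R@o; ax=R@a; b=mid-40*ax
for v in ('side','top'):
    c=cap(v,f+v);Q=cloud(c); q=Q[(np.linalg.norm(Q-b,axis=1)<26)&(abs((Q-b)@ax)<9)]
    if len(q)>20:
        n=np.linalg.svd(q-q.mean(0))[2][2]; d=q.mean(0)-b; print(v,len(q),'disc-pred axial',(d@-ax).round(1),'lat',(d+ax*(d@-ax)).round(1),'n',n.round(3),'ax',ax.round(3))
    u,w=pr(c,TIPS[1]).astype(int); cv2.imwrite(f'pics/{f}{v}c.png',cv2.resize(c['color'][w-60:w+60,u-80:u+80],None,fx=5,fy=5))
E
python3 chk.py cR 2 c2; python3 peg.py cR 2 50 -1
```

```text
side 341 disc-pred axial -0.8 lat [-0.1 -0.1 -0. ] n [-0.553  0.076  0.83 ] ax [ 0.565 -0.094 -0.82 ]
top 263 disc-pred axial -0.6 lat [-0.  -0.2 -0. ] n [-0.554  0.093  0.827] ax [ 0.565 -0.094 -0.82 ]
[ 526.3 -320.5  170.8] [ 503.4 -317.6  202.9] [ 0.5  0.6 -0.6] 0.701
shift [3.46, -0.11, 1.93] turn [-0.001, 0.002, -0.004] | dist 40 deg 0 q [-0.27, 0.57, 0.16, 0.04, -1.6, 1.66] t 34.0
```

View pics/c2sidec.png

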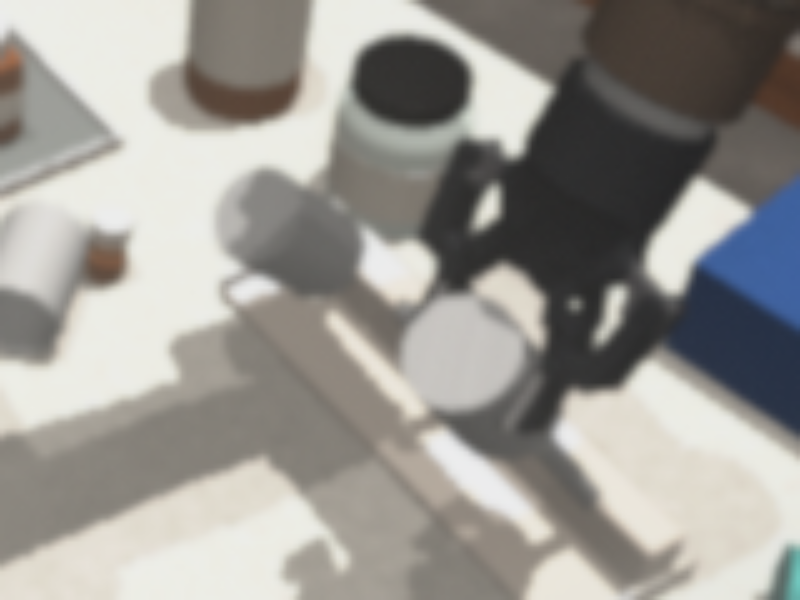

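>>> servo_tool(
  motion=[
    [255,1.1,0,0.6,0,0,0],
    [255,2.3,-0.05,1.3,0,0,0],
    [255,3.5,-0.1,1.9,0,0,0],
    [255,3.5,-0.1,1.9,0,0,0],
  ],
)

```text
time_s: 34.48
ee_pos: [527.0, -320.2, 168.9]
eef_rot: [[0.89, -0.171, -0.423], [-0.155, -0.985, 0.074], [-0.429, -0.0, -0.903]]
wrist_force: [0.2, -0.2, -1.1]
opening: 0.701
```

```bash
python3 peg.py cR 2 -27 -1
```

```text
[ 569.9 -328.   107.7] [ 527.  -320.2  168.9] [ 0.2 -0.2 -1.1] 0.701
shift [6.57, 0.04, 3.66] turn [-0.002, 0.005, -0.003] | dist 75 deg 0 q [-0.26, 0.64, 0.19, 0.04, -1.57, 1.65] t 34.5
```

>>> servo_tool(
  motion=[
    [255,1.6,0,0.9,0,0,0],
    [255,3.3,0,1.8,0,0,0],
    [255,4.9,0,2.7,0,0.005,0],
    [255,6.5,0.04,3.65,0,0.005,0],
    [255,6.5,0.04,3.65,0,0.005,0],
  ],
)

```text
time_s: 35.1
ee_pos: [569.1, -327.6, 105.6]
eef_rot: [[0.891, -0.171, -0.421], [-0.155, -0.985, 0.074], [-0.428, -0.001, -0.904]]
wrist_force: [-0.0, -0.6, -1.2]
opening: 0.695
```

```bash
python3 peg.py cR 2 -35 -1
```

```text
[ 574.4 -328.7  101.1] [ 569.1 -327.6  105.6] [-0.  -0.6 -1.2] 0.695
shift [0.68, 0.02, 0.17] turn [-0.002, 0.004, -0.003] | dist 7 deg 0 q [-0.26, 0.76, 0.26, 0.04, -1.51, 1.65] t 35.1
```

>>> servo_tool(
  motion=[
    [255,0.4,0,0.15,0,0,0],
    [255,0.7,0,0.22,0,0,0],
    [255,0.75,0,0.25,0,0,0],
    [255,0.75,0,0.25,0,0,0],
  ],
)

```text
time_s: 35.6
ee_pos: [573.4, -328.5, 101.5]
eef_rot: [[0.889, -0.172, -0.424], [-0.155, -0.985, 0.075], [-0.43, -0.001, -0.903]]
wrist_force: [-5.1, 1.3, 3.4]
opening: 0.701
```

>>> servo_tool(
  motion=[
    [255,0.1,0,0.06,0,0,0],
    [255,0.2,0,0.12,0,0,0],
    [255,0.2,0,0.12,0,0,0],
  ],
)

```text
time_s: 35.98
ee_pos: [573.3, -328.5, 101.3]
eef_rot: [[0.888, -0.172, -0.427], [-0.155, -0.985, 0.075], [-0.434, -0.001, -0.901]]
wrist_force: [-5.7, 2.8, 6.5]
opening: 0.7
```

>>> servo_tool(
  motion=[
    [255,0.1,0,0.06,0,0,0],
    [255,0.2,0,0.12,0,0,0],
    [255,0.2,0,0.12,0,0,0],
  ],
)

```text
time_s: 36.35
ee_pos: [573.2, -328.5, 101.2]
eef_rot: [[0.886, -0.172, -0.43], [-0.155, -0.985, 0.075], [-0.437, -0.0, -0.899]]
wrist_force: [-7.0, 4.1, 7.3]
opening: 0.696
```

```bash
python3 peg.py cR 2 -35.5 -1 -19
```

```text
[ 559.4 -326.2   89.8] [ 573.2 -328.5  101.2] [-7.   4.1  7.3] 0.696
shift [-0.76, 0.01, 1.64] turn [-0.002, 0.014, -0.003] | dist 18 deg 1 q [-0.26, 0.77, 0.27, 0.04, -1.52, 1.65] t 36.4
```

Seated (steady force up the peg). I'll lower the wall onto the peg and release.

>>> servo_tool(
  motion=[
    [255,-0.25,0,0.4,0,0.014,0],
    [255,-0.4,0,0.8,0,0.014,0],
    [255,-0.6,0,1.2,0,0.014,0],
    [255,-0.75,0,1.6,0,0.014,0],
    [255,-0.75,0,1.6,0,0.014,0],
  ],
)

```text
time_s: 36.98
ee_pos: [559.3, -326.8, 91.4]
eef_rot: [[0.892, -0.172, -0.418], [-0.156, -0.985, 0.072], [-0.425, 0.001, -0.905]]
wrist_force: [-3.2, 0.5, 6.1]
opening: 0.698
```

>>> servo_tool(
  motion=[
    [60,0,0,0,0,0,0],
    [40,0,0,0,0,0,0],
    [20,0,0,0,0,0,0],
    [0,0,0,0,0,0,0],
    [0,0,0,0,0,0,0],
  ],
)

```text
time_s: 37.6
ee_pos: [559.4, -326.8, 91.2]
eef_rot: [[0.892, -0.172, -0.418], [-0.156, -0.985, 0.072], [-0.425, 0.001, -0.905]]
wrist_force: [-0.2, -0.3, 0.3]
opening: 0.997
```

>>> servo_tool(
  motion=[
    [0,0,0,-2,0,0,0],
    [0,0,0,-4.5,0,0,0],
    [0,0,0,-8,0,0,0],
    [0,0,0,-12,0,0,0],
    [0,0,0,-16,0,0,0],
  ],
)

```text
time_s: 38.22
ee_pos: [626.6, -338.3, 237.4]
eef_rot: [[0.892, -0.172, -0.418], [-0.156, -0.985, 0.072], [-0.424, 0.001, -0.905]]
wrist_force: [0.1, -0.3, 0.2]
opening: 0.999
```

```bash
python3 hung.py 2 h2;python3 hung.py 0 h2; python3 - <<'E'
from jz import *
for v in ('side','top'):
    c=dict(np.load(f'/tmp/h2{v}.npz')); Q=cloud(c); u,w=pr(c,[520,15,30]).astype(int); cv2.imwrite(f'pics/y{v}.png',cv2.resize(c['color'][w-40:w+40,u-50:u+50],None,fx=7,fy=7,interpolation=cv2.INTER_CUBIC)); print(u-50,w-40)
    m=(np.hypot(Q[:,0]-517,Q[:,1]-15)<62)&(Q[:,2]>12)&(Q[:,2]<66); print(v,m.sum(),cv2.minAreaRect(Q[m][:,:2].astype(np.float32)),np.percentile(Q[m][:,2],95))
E
```

```text
side 303 disc [ 549.4 -325.7  126.6] [-0.659  0.151  0.737] along U rel tip (4 = seated) 2.8
top 208 disc [ 549.1 -325.9  127.4] [-0.657  0.129  0.742] along U rel tip (4 = seated) 3.6
side 211 disc [ 587.5 -109.2  126.3] [-0.691  0.145  0.708] along U rel tip (4 = seated) 1.9
top 147 disc [ 588.9 -102.2  126.8] [ 0.667 -0.12  -0.736] along U rel tip (4 = seated) 2.2
263 159
side 486 ((526.405029296875, 2.9640464782714844), (94.64850616455078, 75.75151824951172), 32.12717056274414) 62.364771608788345
264 144
top 218 ((548.9328002929688, 8.018699645996094), (79.43718719482422, 57.2774658203125), 75.5590591430664) 61.73970121512568
```

View pics/h2sidec.png

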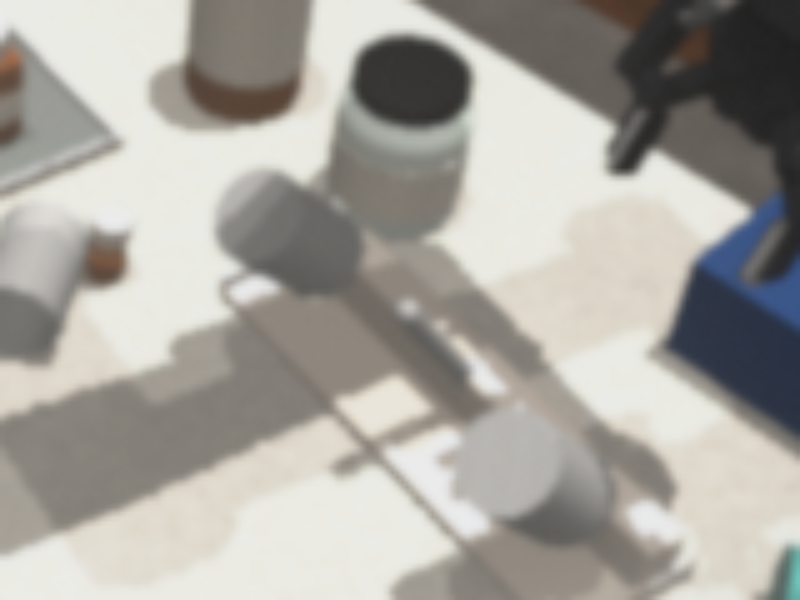

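View pics/ytop.png

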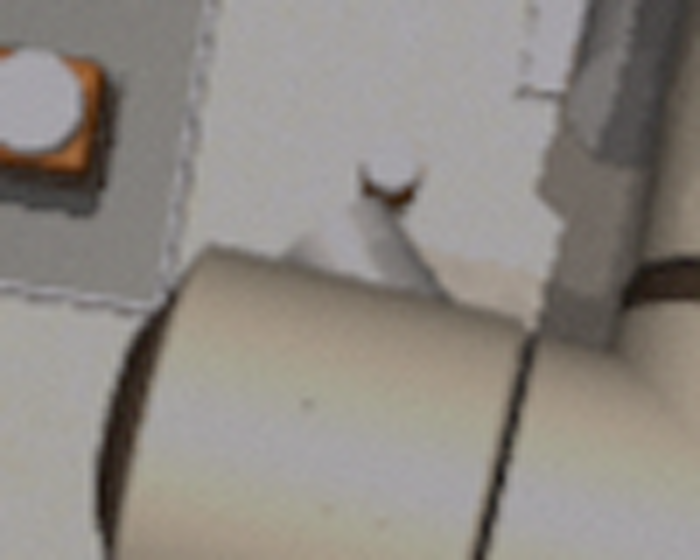

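View pics/yside.png

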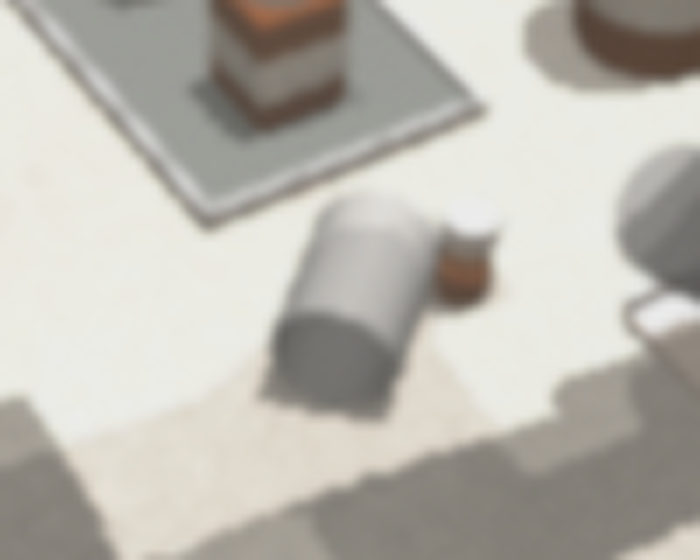

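```bash
cat > cupfit.py <<'E'
from jz import *
import sys
def fit(c,c0,excl=None):
    Q=cloud(c); m=(np.hypot(Q[:,0]-c0[0],Q[:,1]-c0[1])<58)&(Q[:,2]>12)&(Q[:,2]<66)
    if excl is not None: m&=np.hypot(Q[:,0]-excl[0],Q[:,1]-excl[1])>20
    return Q[m]
if __name__=='__main__':
    f=sys.argv[1]; V=wz(dict(np.load('/tmp/top0.npz')),320,169,50)
    for v in sys.argv[2:]:
        c=dict(np.load(f'/tmp/{f}{v}.npz')); q=fit(c,(515,18),V); print(v,len(q),cv2.minAreaRect(q[:,:2].astype(np.float32)))
        def res(x):
            e=np.array([-np.sin(x[2]),np.cos(x[2])]); return np.hypot((q[:,:2]-x[:2])@e,q[:,2]-30.7)-30
        up=q[:,2]>30
        r=least_squares(lambda x:res(x)[up],[515,18,np.radians(32)],loss='soft_l1'); e=np.array([np.cos(r.x[2]),np.sin(r.x[2])]); al=(q[:,:2]-r.x[:2])@e
        g=abs(res(r.x))<3; print('angle',np.degrees(r.x[2]).round(1),'axial range',np.percentile(al[g],[1,99]).round(1),'center',(r.x[:2]+e*np.mean(np.percentile(al[g],[1,99]))).round(1))
    print('vial',V)
E
python3 cupfit.py h2 side; python3 - <<'E'
from jz import *
t=dict(np.load('/tmp/h2top.npz')); s=dict(np.load('/tmp/h2side.npz')); s0=dict(np.load('/tmp/side0.npz'));t0=dict(np.load('/tmp/top0.npz'))
for n,c in (('t0',t0),('t',t)):
    Q=cloud(c); m=(np.hypot(Q[:,0]-568,Q[:,1]+2)<25)&(Q[:,2]>44)&(Q[:,2]<56); print(n,m.sum(),Q[m].mean(0))
print(bot.sense()['ee_pos'])
E
```

```text
side 400 ((517.005859375, 7.358562469482422), (83.40277862548828, 58.31153106689453), 32.12717056274414)
angle 33.7 axial range [289.9 369.1] center [515.4   7.8]
vial [568.06876135  -2.34290657  50.        ]
t0 52 [573.54171197   2.0799225   50.49864019]
t 66 [570.46888137   2.33550063  50.24826962]
[ 626.60671123 -338.13646941  236.16329611]
```

```bash
sed -i 's/<58)/<70)/' cupfit.py; python3 cupfit.py k1 top side
```

```text
top 418 ((514.947265625, 10.0211181640625), (79.84608459472656, 58.45946502685547), 32.89365005493164)
angle 34.2 axial range [-55.3  22.6] center [514.9  10.2]
side 292 ((515.9769287109375, 6.614234924316406), (81.9758071899414, 57.884132385253906), 32.395503997802734)
angle 33.8 axial range [ 31.  109.5] center [514.8   7.6]
vial [568.06876135  -2.34290657  50.        ]
```

```bash
sed -i "s/CUPS=dict(L=((329.5,291),33.5)/CUPS=dict(L=((514.5,9.7),33.5)/" jz.py; cat > goL.py <<'E'
from jz import *
import sys
P,R=cpick('L',-1,70,-8); S=bot.sense(); b=float(sys.argv[1]); T=P-b*R[:,2]
q=np.array(S['q']); x=ik(T,R,q,8); print(T.round(1),np.round(S['ee_pos'],1),[k.round(2).tolist() for k in x if abs(k[3])<1]); mv(T,R)
if len(sys.argv)>2:
    q2=[k for k in x if abs(k[3])<1][0]; qs=[q+f*(q2-q) for f in np.linspace(0,1,int(sys.argv[2])+1)]
    for k in qs[::2]: print(fk(k,K)[0].round(),[t[2] for t in pts(k)])
    rows(qs,0)
E
python3 goL.py 120 10
python3 - <<'E'
from jz import *
P,R=cpick('L',-1,70,-8); o=R.T@(np.array([515,9,30.5])-P); m=-tilt(33.5,90)[:,2]; json.dump([o.tolist(),(R.T@m).tolist()],open('/tmp/tmp.json','w'))
for h in (90,-36):
    Pp,Rp=place('tmp',TIPS[1]+h*U,-U,RY); print(Rp[:,2].round(2),ik(Pp,Rp,bot.sense()['q'],10))
E
```

```text
[536.3  24.2 125. ] [ 626.6 -338.1  236.2] [[0.39, 0.49, -0.18, 0.07, -1.24, 1.73]]
shift [-8.98, -34.15, 16.45] turn [-0.29, 0.084, -0.7] | dist 390 deg 44 q [-0.25, 0.78, 0.64, 0.04, -1.86, 1.65] t 38.4
[ 627. -338.  236.] [np.float64(561.0), np.float64(500.0), np.float64(506.0), np.float64(370.0)]
[ 638. -254.  214.] [np.float64(583.0), np.float64(479.0), np.float64(486.0), np.float64(349.0)]
[ 633. -173.  191.] [np.float64(604.0), np.float64(458.0), np.float64(465.0), np.float64(327.0)]
[613. -98. 169.] [np.float64(624.0), np.float64(436.0), np.float64(445.0), np.float64(305.0)]
[580. -31. 146.] [np.float64(641.0), np.float64(416.0), np.float64(424.0), np.float64(284.0)]
[536.  24. 125.] [np.float64(658.0), np.float64(396.0), np.float64(405.0), np.float64(264.0)]
[[0, 0.5, -4.3, 1.0, -0.03, 0.01, -0.07], [0, 0.7, -8.4, 2.2, -0.06, 0.02, -0.13], [0, 0.5, -12.5, 3.5, -0.09, 0.03, -0.2], [0, -0.1, -16.4, 5.0, -0.12, 0.04, -0.27], [0, -0.9, -20.0, 6.6, -0.15, 0.04, -0.34]]
[[0, 0.1, -3.8, 1.2, -0.03, 0.01, -0.07], [0, -0.2, -7.5, 2.5, -0.06, 0.02, -0.14], [0, -0.9, -11.0, 4.0, -0.08, 0.03, -0.21], [0, -1.8, -14.3, 5.5, -0.11, 0.04, -0.28], [0, -3.0, -17.3, 7.1, -0.14, 0.04, -0.36]]
[-0.57  0.1  -0.82] [array([-0.11291506,  0.64296092,  0.20987999, -0.03252758, -1.7473154 ,
       -1.62231688])]
[-0.57  0.1  -0.82] [array([-0.11799547,  0.84952054,  0.35081523, -0.02929311, -1.68186258,
       -1.61568387])]
```

>>> servo_tool(
  motion=[
    [0,-0.5,-4.3,-1.5,-0.03,0.01,-0.07],
    [0,-1.5,-8.4,-2,-0.06,0.02,-0.13],
    [0,-2.5,-12.5,-1.5,-0.09,0.03,-0.2],
    [0,-3.2,-16.4,-0.5,-0.12,0.04,-0.27],
    [0,-3.9,-20,0.3,-0.15,0.04,-0.34],
  ],
)

```text
time_s: 39.05
ee_pos: [623.4, -133.3, 248.5]
eef_rot: [[0.902, 0.201, -0.381], [0.185, -0.98, -0.077], [-0.389, -0.001, -0.921]]
wrist_force: [0.1, 0.5, 0.8]
opening: 1.0
```

```bash
python3 goL.py 150
```

```text
[544.9  29.8 153.2] [ 623.4 -133.3  248.5] [[0.39, 0.48, -0.12, 0.07, -1.32, 1.74]]
shift [-0.36, -17.55, 10.52] turn [-0.141, 0.05, -0.356] | dist 205 deg 22 q [0.07, 0.6, 0.33, 0.05, -1.7, 1.7] t 39.0
```

>>> servo_tool(
  motion=[
    [0,0,-4.4,1.5,-0.03,0.01,-0.08],
    [0,-0.1,-8.8,3.5,-0.06,0.02,-0.17],
    [0,-0.2,-13.2,6.5,-0.1,0.04,-0.26],
    [0,-0.35,-17.5,10.5,-0.14,0.05,-0.356],
    [0,-0.35,-17.5,10.5,-0.14,0.05,-0.356],
  ],
)

```text
time_s: 39.67
ee_pos: [539.7, 30.8, 149.8]
eef_rot: [[0.778, 0.555, -0.294], [0.521, -0.832, -0.191], [-0.351, -0.004, -0.936]]
wrist_force: [0.5, -0.3, 0.3]
opening: 1.001
```

```bash
python3 goL.py 0; python3 - <<'E'
from jz import *
for v in ('side','top'):
    c=cap(v,'k3'+v); u,w=pr(c,[525,10,30]).astype(int); cv2.imwrite(f'pics/k3{v}c.png',cv2.resize(c['color'][w-45:w+45,u-50:u+50],None,fx=6.5,fy=6.5,interpolation=cv2.INTER_CUBIC))
E
python3 cupfit.py k3 side top
```

```text
[502.1   1.5  12.2] [539.7  30.8 149.8] [[0.37, 0.59, -0.37, 0.09, -0.95, 1.72]]
shift [0.38, 0.41, 14.55] turn [-0.003, 0.009, 0.005] | dist 146 deg 1 q [0.39, 0.48, -0.13, 0.07, -1.31, 1.74] t 39.7
side 392 ((517.4125366210938, 7.463592529296875), (84.78738403320312, 57.97547912597656), 32.89768981933594)
angle 33.6 axial range [289.4 370.1] center [515.8   8.2]
top 446 ((524.9977416992188, 11.661113739013672), (98.59896087646484, 66.61746215820312), 32.718875885009766)
angle 33.1 axial range [-147.3  -68.8] center [514.6   9.7]
vial [568.06876135  -2.34290657  50.        ]
```

View pics/k3topc.png

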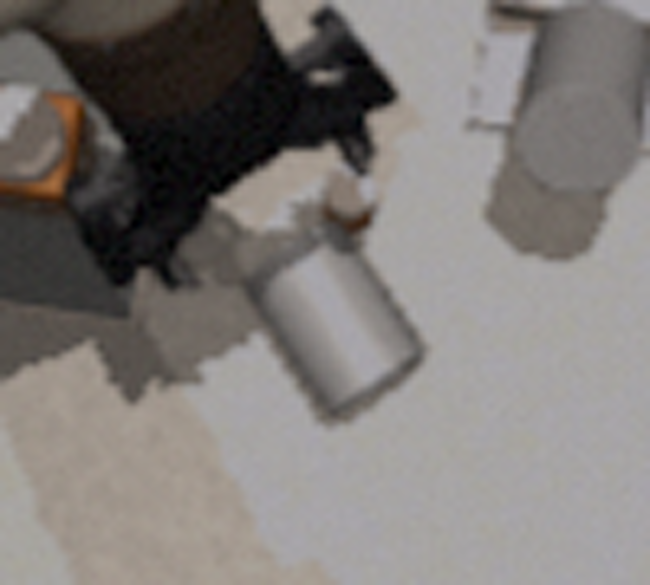

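View pics/k3sidec.png

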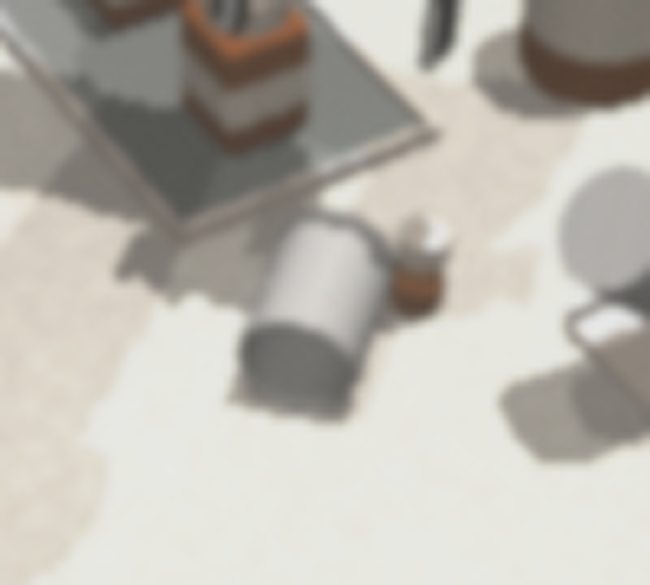

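In the top crop the vial at (345,205) touches the cup's far right corner. My grip nearer the mouth clears it, so I'll advance.

>>> servo_tool(
  motion=[
    [0,0.3,0.3,4,0,0.01,0],
    [0,0.38,0.4,8,0,0.01,0],
    [0,0.38,0.4,11,0,0.01,0],
    [0,0.38,0.4,13.7,0,0.01,0],
    [0,0.38,0.4,14.3,0,0.01,0],
  ],
)

```text
time_s: 40.4
ee_pos: [507.9, -0.4, 16.2]
eef_rot: [[0.786, 0.551, -0.281], [0.519, -0.835, -0.184], [-0.336, -0.001, -0.942]]
wrist_force: [0.5, -0.6, 0.4]
opening: 0.999
```

```bash
python3 goL.py 0; python3 - <<'E'
from jz import *
print(bot.sense()['wrist_force'])
for v in ('side','top'):
    c=cap(v,'k4'+v); u,w=pr(c,[525,10,30]).astype(int); cv2.imwrite(f'pics/k4{v}c.png',cv2.resize(c['color'][w-45:w+45,u-50:u+50],None,fx=6.5,fy=6.5,interpolation=cv2.INTER_CUBIC))
E
```

```text
[502.1   1.5  12.2] [ 5.079e+02 -4.000e-01  1.620e+01] [[0.37, 0.59, -0.37, 0.09, -0.95, 1.72]]
shift [-0.22, -0.47, 0.5] turn [-0.002, -0.006, -0.001] | dist 7 deg 0 q [0.36, 0.59, -0.36, 0.09, -0.96, 1.73] t 40.4
[ 0.50140155 -0.64155834  0.37632361]
```

View pics/k4sidec.png

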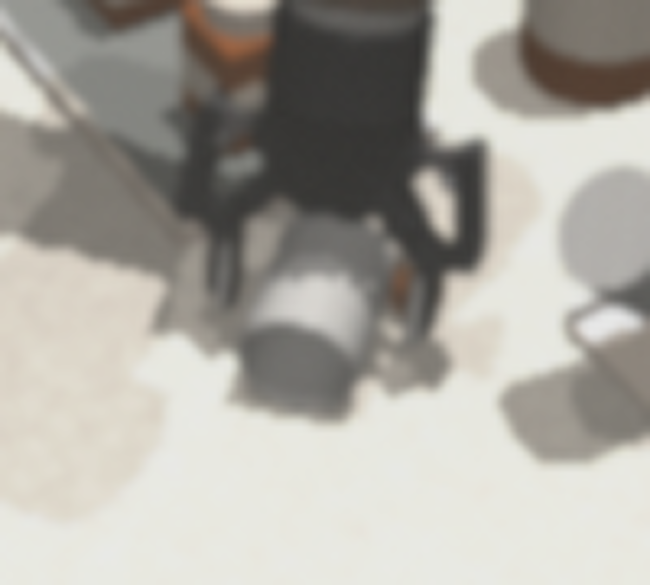

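>>> servo_tool(
  motion=[
    [0,-0.2,-0.45,0.3,0,0,0],
    [0,-0.2,-0.45,0.3,0,0,0],
    [0,-0.2,-0.45,0.3,0,0,0],
  ],
)

```text
time_s: 40.88
ee_pos: [504.7, 2.9, 15.6]
eef_rot: [[0.786, 0.552, -0.277], [0.521, -0.834, -0.184], [-0.333, -0.0, -0.943]]
wrist_force: [-0.3, -0.4, 0.7]
opening: 0.998
```

>>> servo_tool(
  motion=[
    [40,0,0,0,0,0,0],
    [120,0,0,0,0,0,0],
    [255,0,0,0,0,0,0],
    [255,0,0,0,0,0,0],
    [255,0,0,0,0,0,0],
  ],
  force=35,
)

```text
time_s: 41.5
ee_pos: [505.1, 3.0, 16.2]
eef_rot: [[0.786, 0.552, -0.276], [0.521, -0.834, -0.184], [-0.332, 0.0, -0.943]]
wrist_force: [-1.3, 0.4, 4.7]
opening: 0.689
```

```bash
python3 goL.py 0; python3 - <<'E'
from jz import *
S=bot.sense();print(S['opening'],S['wrist_force'],S['ee_pos'])
for v in ('side','top'):
    c=cap(v,'k5'+v); u,w=pr(c,[525,10,30]).astype(int); cv2.imwrite(f'pics/k5{v}c.png',cv2.resize(c['color'][w-45:w+45,u-50:u+50],None,fx=6.5,fy=6.5,interpolation=cv2.INTER_CUBIC))
E
python3 cupfit.py k5 side
```

```text
[502.1   1.5  12.2] [505.1   3.   16.2] [[0.37, 0.59, -0.37, 0.09, -0.95, 1.72]]
shift [-0.18, -0.04, 0.48] turn [0.001, -0.011, 0.001] | dist 5 deg 1 q [0.37, 0.58, -0.37, 0.09, -0.95, 1.72] t 41.5
0.6885653535750585 [-1.31317125  0.38695892  4.71645877] [505.13008953   2.97489146  16.16359743]
side 470 ((509.0985107421875, 7.570148468017578), (82.27508544921875, 83.17288970947266), 10.107948303222656)
angle 33.3 axial range [ 33.1 108.9] center [513.1   8.7]
vial [568.06876135  -2.34290657  50.        ]
```

View pics/k5sidec.png

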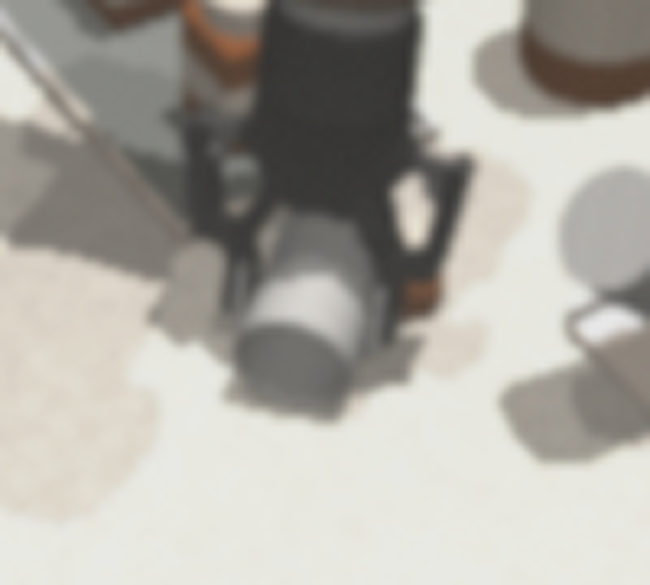

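```bash
python3 - <<'E'
from jz import *
S=bot.sense()
grip_save('cL',[514.8,9,30.5],-tilt(33.4,90)[:,2])
o,a=json.load(open('/tmp/cL.json')); print(o); o[1]=0.3; json.dump([o,a],open('/tmp/cL.json','w'))
p=np.array(S['ee_pos']);R=np.array(S['eef_rot'])
for d in ([-10,4,15],[-20,10,60],[-20,10,210]): mv(p+d,R)
E
```

```text
off [  6.    0.3 -17.3] axis [-0.943  0.     0.332]
[5.995678783611134, 0.31521663694139496, -17.305735247994665]
shift [-1.08, -0.89, -1.21] turn [0.0, 0.0, 0.0] | dist 18 deg 0 q [0.37, 0.58, -0.37, 0.09, -0.95, 1.72] t 41.6
shift [-3.04, -1.94, -5.29] turn [0.0, 0.0, 0.0] | dist 64 deg 0 q [0.37, 0.58, -0.37, 0.09, -0.95, 1.72] t 41.6
shift [-8.02, -1.93, -19.44] turn [0.0, 0.0, 0.0] | dist 211 deg 0 q [0.37, 0.58, -0.37, 0.09, -0.95, 1.72] t 41.6
```

>>> servo_tool(
  motion=[
    [255,-1.1,-0.9,-1.2,0,0,0],
    [255,-2,-1.4,-3,0,0,0],
    [255,-3.5,-1.9,-7,0,0,0],
    [255,-5.5,-1.9,-12.5,0,0,0],
    [255,-8,-1.9,-19.4,0,0,0],
  ],
)

```text
time_s: 42.22
ee_pos: [483.8, 12.9, 216.3]
eef_rot: [[0.786, 0.552, -0.278], [0.521, -0.834, -0.183], [-0.333, -0.001, -0.943]]
wrist_force: [1.0, 0.3, -2.2]
opening: 0.685
```

```bash
python3 tr.py cL 1 90 1 20; python3 - <<'E'
from jz import *
S=bot.sense(); q=np.array(S['q']); P,R=place('cL',TIPS[1]+90*U,-U,RY); q2=[x for x in ik(P,R,q,14) if abs(x[3])<1][0]
o,a=map(np.array,json.load(open('/tmp/cL.json')))
for f in np.linspace(0,1,7):
    x=q+f*(q2-q); p,r=fk(x,K); print((p+r@o).round(0),(r@a).round(2),p.round())
c=cap('side','k6'); u,w=pr(c,[525,10,30]).astype(int); cv2.imwrite(f'pics/k6c.png',cv2.resize(c['color'][w-85:w+45,u-70:u+70],None,fx=5,fy=5))
E
```

```text
[ 0.4   0.32 -0.2   0.06 -1.39  1.73] [-0.11  0.65  0.23 -0.03 -1.77 -1.62] 0.6854215771992628 [ 1.   0.3 -2.2]
[[255, -0.1, 1.0, 0.1, 0.01, -0.01, 0.19], [255, -0.2, 2.1, 0.2, 0.03, -0.03, 0.39], [255, -0.4, 3.1, 0.3, 0.04, -0.05, 0.58], [255, -0.6, 4.2, 0.4, 0.04, -0.07, 0.77], [255, -0.8, 5.2, 0.6, 0.05, -0.1, 0.96]]
[[255, 0.8, 0.8, 0.1, 0.0, -0.02, 0.19], [255, 1.5, 1.6, 0.2, -0.0, -0.04, 0.38], [255, 2.2, 2.5, 0.3, -0.01, -0.06, 0.57], [255, 3.0, 3.3, 0.5, -0.02, -0.09, 0.77], [255, 3.7, 4.2, 0.7, -0.03, -0.11, 0.96]]
[[255, 1.2, -0.1, 0.1, -0.02, -0.02, 0.19], [255, 2.3, -0.1, 0.2, -0.03, -0.03, 0.38], [255, 3.5, -0.1, 0.4, -0.05, -0.04, 0.57], [255, 4.7, -0.1, 0.5, -0.08, -0.05, 0.76], [255, 5.9, -0.0, 0.7, -0.1, -0.06, 0.95]]
[[255, 0.8, -1.0, 0.1, -0.02, -0.0, 0.19], [255, 1.6, -1.9, 0.2, -0.05, 0.0, 0.38], [255, 2.4, -2.9, 0.4, -0.07, 0.01, 0.57], [255, 3.3, -3.8, 0.5, -0.09, 0.02, 0.75], [255, 4.1, -4.7, 0.7, -0.12, 0.03, 0.94]]
[494.  19. 231.] [-0.83 -0.55  0.  ] [484.  13. 216.]
[510. -17. 229.] [-1.    0.04  0.  ] [499. -19. 214.]
[522. -55. 226.] [-0.8   0.59 -0.09] [511. -53. 212.]
[530. -94. 223.] [-0.34  0.9  -0.28] [521. -90. 208.]
[ 534. -133.  220.] [ 0.18  0.84 -0.51] [ 527. -128.  203.]
[ 535. -172.  216.] [ 0.53  0.45 -0.72] [ 530. -169.  198.]
[ 535. -211.  210.] [ 0.57 -0.1  -0.82] [ 530. -211.  192.]
```

View pics/k6c.png

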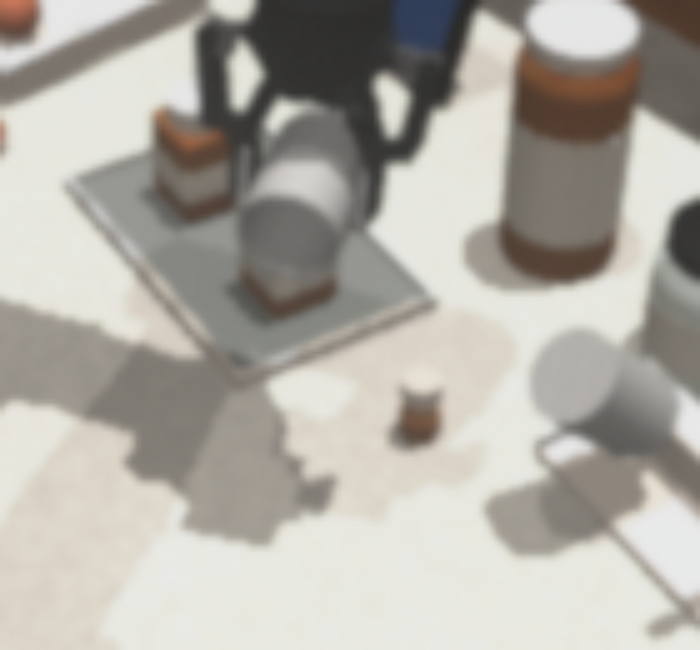

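The cup lifted clear, and the vial still stands at (420,410). I'll carry it to peg 1.

>>> servo_tool(
  motion=[
    [255,-0.1,1,0,0.01,-0.01,0.18],
    [255,-0.2,2,0.1,0.02,-0.03,0.36],
    [255,-0.3,3,0.2,0.03,-0.05,0.54],
    [255,-0.5,4,0.3,0.04,-0.07,0.72],
    [255,-0.7,4.9,0.4,0.05,-0.09,0.9],
  ],
)

```text
time_s: 42.9
ee_pos: [508.0, -32.0, 223.6]
eef_rot: [[0.892, -0.282, -0.353], [-0.349, -0.926, -0.142], [-0.286, 0.25, -0.925]]
wrist_force: [-0.0, 0.6, -1.4]
opening: 0.686
```

```bash
python3 tr.py cL 1 90 1 15
```

```text
[ 0.28  0.39 -0.08  0.04 -1.49  0.95] [-0.11  0.65  0.23 -0.03 -1.77 -1.62] 0.6856084178145057 [-0.   0.6 -1.4]
[[255, 0.7, 0.9, 0.2, 0.0, -0.02, 0.2], [255, 1.4, 1.7, 0.4, -0.0, -0.04, 0.39], [255, 2.1, 2.6, 0.6, -0.01, -0.07, 0.59], [255, 2.8, 3.6, 0.8, -0.02, -0.09, 0.78], [255, 3.5, 4.5, 1.0, -0.03, -0.11, 0.98]]
[[255, 1.2, -0.0, 0.2, -0.02, -0.02, 0.19], [255, 2.4, -0.0, 0.4, -0.03, -0.03, 0.39], [255, 3.6, 0.0, 0.6, -0.06, -0.04, 0.58], [255, 4.8, 0.1, 0.8, -0.08, -0.05, 0.78], [255, 6.0, 0.2, 1.1, -0.11, -0.06, 0.97]]
[[255, 0.8, -1.0, 0.2, -0.02, -0.0, 0.19], [255, 1.6, -1.9, 0.4, -0.05, 0.0, 0.39], [255, 2.5, -2.9, 0.6, -0.07, 0.01, 0.58], [255, 3.3, -3.8, 0.8, -0.1, 0.02, 0.77], [255, 4.2, -4.8, 1.1, -0.12, 0.04, 0.96]]
```

>>> servo_tool(
  motion=[
    [255,0.6,0.8,0,0,-0.02,0.18],
    [255,1.3,1.6,0.1,0,-0.04,0.36],
    [255,2,2.4,0.2,-0.01,-0.06,0.54],
    [255,2.6,3.3,0.3,-0.02,-0.08,0.72],
    [255,3.2,4.1,0.5,-0.03,-0.1,0.9],
  ],
)

```text
time_s: 43.52
ee_pos: [522.4, -81.6, 219.7]
eef_rot: [[0.298, -0.849, -0.436], [-0.953, -0.288, -0.091], [-0.048, 0.443, -0.895]]
wrist_force: [0.1, -0.6, -1.6]
opening: 0.685
```

```bash
python3 tr.py cL 1 90 1 10
```

```text
[ 0.16  0.46  0.02  0.02 -1.59  0.15] [-0.11  0.65  0.23 -0.03 -1.77 -1.62] 0.6849739690895545 [ 0.1 -0.6 -1.6]
[[255, 1.2, 0.0, 0.2, -0.02, -0.02, 0.2], [255, 2.5, 0.1, 0.5, -0.03, -0.04, 0.4], [255, 3.7, 0.2, 0.7, -0.06, -0.05, 0.6], [255, 5.0, 0.4, 1.0, -0.08, -0.06, 0.8], [255, 6.3, 0.5, 1.3, -0.11, -0.07, 1.0]]
[[255, 0.9, -1.0, 0.2, -0.03, -0.0, 0.2], [255, 1.7, -2.0, 0.5, -0.05, 0.0, 0.4], [255, 2.6, -3.0, 0.7, -0.08, 0.01, 0.6], [255, 3.6, -3.9, 1.0, -0.1, 0.02, 0.8], [255, 4.6, -4.9, 1.4, -0.13, 0.03, 1.0]]
```

>>> servo_tool(
  motion=[
    [255,1.1,0,0,-0.02,-0.02,0.18],
    [255,2.2,0.1,0.1,-0.03,-0.03,0.36],
    [255,3.4,0.2,0.3,-0.05,-0.05,0.54],
    [255,4.5,0.3,0.5,-0.07,-0.06,0.72],
    [255,5.7,0.4,0.7,-0.1,-0.07,0.9],
  ],
)

```text
time_s: 44.15
ee_pos: [532.2, -137.4, 212.2]
eef_rot: [[-0.493, -0.702, -0.513], [-0.816, 0.579, -0.008], [0.302, 0.415, -0.858]]
wrist_force: [1.8, 0.8, -0.4]
opening: 0.687
```

```bash
python3 tr.py cL 1 90 1 6
```

```text
[ 0.04  0.55  0.13 -0.01 -1.69 -0.65] [-0.11  0.65  0.23 -0.03 -1.77 -1.62] 0.687021441258046 [ 1.8  0.8 -0.4]
[[255, 0.9, -0.9, 0.3, -0.02, -0.0, 0.18], [255, 1.7, -1.7, 0.5, -0.04, -0.0, 0.37], [255, 2.6, -2.5, 0.8, -0.06, -0.0, 0.55], [255, 3.6, -3.3, 1.2, -0.09, 0.01, 0.73], [255, 4.5, -4.1, 1.5, -0.11, 0.01, 0.91]]
[[255, -0.0, -1.3, 0.3, -0.02, 0.01, 0.18]]
```

>>> servo_tool(
  motion=[
    [255,0.9,-0.9,0.1,-0.02,0,0.18],
    [255,1.7,-1.7,0.3,-0.04,0,0.36],
    [255,2.6,-2.5,0.6,-0.06,0,0.54],
    [255,3.6,-3.3,0.9,-0.09,0.01,0.72],
    [255,4.5,-4.1,1.3,-0.11,0.01,0.9],
  ],
)

```text
time_s: 44.78
ee_pos: [531.6, -197.6, 196.9]
eef_rot: [[-0.827, 0.005, -0.563], [-0.049, 0.995, 0.082], [0.561, 0.096, -0.823]]
wrist_force: [-0.2, 0.7, -1.9]
opening: 0.69
```

```bash
python3 peg.py cL 1 90 1
```

```text
[ 529.9 -210.7  192.1] [ 531.6 -197.6  196.9] [-0.2  0.7 -1.9] 0.69
shift [-0.06, -1.36, 0.38] turn [-0.015, 0.015, 0.189] | dist 14 deg 11 q [-0.09, 0.63, 0.21, -0.03, -1.76, -1.45] t 44.8
```

>>> servo_tool(
  motion=[
    [255,0,-0.7,0.2,-0.01,0.01,0.1],
    [255,-0.06,-1.36,0.38,-0.015,0.015,0.189],
    [255,-0.06,-1.36,0.38,-0.015,0.015,0.189],
    [255,-0.06,-1.36,0.38,-0.015,0.015,0.189],
  ],
)

```text
time_s: 45.28
ee_pos: [529.6, -210.3, 192.1]
eef_rot: [[-0.802, 0.167, -0.574], [0.135, 0.986, 0.098], [0.582, 0.001, -0.813]]
wrist_force: [0.2, -0.6, 0.1]
opening: 0.688
```

```bash
python3 chk.py cL 1 c1; python3 peg.py cL 1 50 1
```

```text
side 277 disc-pred axial 0.0 lat [-0.1 -0.5 -0. ] n [-0.575  0.11   0.811] ax [ 0.566 -0.095 -0.819]
top 261 disc-pred axial 0.4 lat [ 0.1 -0.1  0.1] n [-0.56   0.106  0.822] ax [ 0.566 -0.095 -0.819]
[ 552.5 -214.6  159.4] [ 529.8 -210.3  192.3] [-0.4 -0.2 -0.9] 0.689
shift [-3.79, -0.05, 1.33] turn [-0.0, 0.0, 0.001] | dist 40 deg 0 q [-0.11, 0.65, 0.23, -0.03, -1.77, -1.62] t 45.4
```

View pics/c1sidec.png

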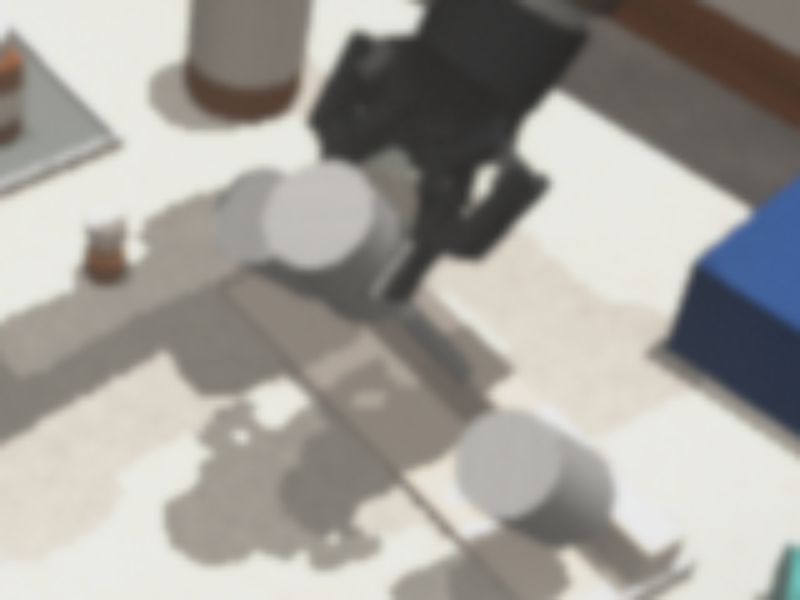

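>>> servo_tool(
  motion=[
    [255,-1.2,0,0.4,0,0,0],
    [255,-2.5,-0.05,0.85,0,0,0],
    [255,-3.8,-0.05,1.3,0,0,0],
    [255,-3.8,-0.05,1.3,0,0,0],
  ],
)

```text
time_s: 45.88
ee_pos: [552.7, -214.6, 157.5]
eef_rot: [[-0.8, 0.167, -0.576], [0.135, 0.986, 0.098], [0.585, 0.001, -0.811]]
wrist_force: [0.1, 0.4, -2.2]
opening: 0.69
```

```bash
python3 peg.py cL 1 -27 1
```

```text
[ 596.1 -222.    96.3] [ 552.7 -214.6  157.5] [ 0.1  0.4 -2.2] 0.69
shift [-7.15, -0.01, 2.39] turn [0.0, -0.003, 0.001] | dist 75 deg 0 q [-0.11, 0.71, 0.26, -0.03, -1.74, -1.62] t 45.9
```

>>> servo_tool(
  motion=[
    [255,-1.8,0,0.6,0,0,0],
    [255,-3.6,0,1.2,0,0,0],
    [255,-5.4,0,1.8,0,0,0],
    [255,-7.1,0,2.4,0,0,0],
    [255,-7.1,0,2.4,0,0,0],
  ],
)

```text
time_s: 46.5
ee_pos: [595.4, -221.7, 94.1]
eef_rot: [[-0.798, 0.167, -0.579], [0.135, 0.986, 0.099], [0.588, 0.001, -0.809]]
wrist_force: [0.4, -0.2, -0.9]
opening: 0.689
```

>>> servo_tool(
  motion=[
    [255,-0.4,0,0.1,0,0,0],
    [255,-0.65,0,0.2,0,0,0],
    [255,-0.75,0,0.22,0,0,0],
    [255,-0.75,0,0.22,0,0,0],
  ],
)

```text
time_s: 47.0
ee_pos: [599.6, -222.4, 88.9]
eef_rot: [[-0.797, 0.167, -0.58], [0.135, 0.986, 0.099], [0.588, 0.001, -0.809]]
wrist_force: [-2.5, 0.2, 1.1]
opening: 0.69
```

```bash
python3 peg.py cL 1 -36 1
```

```text
[ 601.2 -222.9   89. ] [ 599.6 -222.4   88.9] [-2.5  0.2  1.1] 0.69
shift [-0.13, -0.02, -0.1] turn [0.0, -0.008, 0.001] | dist 2 deg 0 q [-0.12, 0.85, 0.37, -0.03, -1.71, -1.62] t 47.0
```

Contact has begun, so I'll push slightly more to seat it.

>>> servo_tool(
  motion=[
    [255,-0.15,0,0.05,0,0,0],
    [255,-0.25,0,0.08,0,0,0],
    [255,-0.25,0,0.08,0,0,0],
  ],
)

```text
time_s: 47.38
ee_pos: [599.6, -222.5, 88.7]
eef_rot: [[-0.794, 0.167, -0.584], [0.135, 0.986, 0.099], [0.592, 0.0, -0.806]]
wrist_force: [-5.5, 2.3, 6.9]
opening: 0.691
```

>>> servo_tool(
  motion=[
    [255,-0.15,0,0.05,0,0,0],
    [255,-0.25,0,0.08,0,0,0],
    [255,-0.25,0,0.08,0,0,0],
  ],
)

```text
time_s: 47.75
ee_pos: [599.4, -222.5, 88.6]
eef_rot: [[-0.791, 0.167, -0.588], [0.134, 0.986, 0.1], [0.597, -0.0, -0.802]]
wrist_force: [-7.2, 1.7, 6.9]
opening: 0.689
```

```bash
python3 peg.py cL 1 -36 1 -19
```

```text
[ 585.9 -220.3   78. ] [ 599.4 -222.5   88.6] [-7.2  1.7  6.9] 0.689
shift [0.47, -0.01, 1.67] turn [-0.001, -0.018, 0.001] | dist 17 deg 1 q [-0.12, 0.86, 0.37, -0.03, -1.72, -1.62] t 47.8
```

>>> servo_tool(
  motion=[
    [255,0.15,0,0.4,0,-0.018,0],
    [255,0.25,0,0.8,0,-0.018,0],
    [255,0.4,0,1.2,0,-0.018,0],
    [255,0.47,0,1.6,0,-0.018,0],
    [255,0.47,0,1.6,0,-0.018,0],
  ],
)

```text
time_s: 48.38
ee_pos: [585.4, -220.3, 78.5]
eef_rot: [[-0.8, 0.167, -0.576], [0.136, 0.986, 0.098], [0.584, -0.0, -0.812]]
wrist_force: [-2.4, 0.1, 2.8]
opening: 0.685
```

>>> servo_tool(
  motion=[
    [60,0,0,0,0,0,0],
    [40,0,0,0,0,0,0],
    [20,0,0,0,0,0,0],
    [0,0,0,0,0,0,0],
    [0,0,0,0,0,0,0],
  ],
)

```text
time_s: 49.0
ee_pos: [585.5, -220.3, 78.4]
eef_rot: [[-0.8, 0.167, -0.576], [0.136, 0.986, 0.097], [0.584, -0.0, -0.812]]
wrist_force: [0.8, -0.2, 1.0]
opening: 1.003
```

>>> servo_tool(
  motion=[
    [0,0,0,-2,0,0,0],
    [0,0,0,-4.5,0,0,0],
    [0,0,0,-8,0,0,0],
    [0,0,0,-12,0,0,0],
    [0,0,0,-16,0,0,0],
  ],
)

```text
time_s: 49.62
ee_pos: [678.0, -236.0, 209.7]
eef_rot: [[-0.801, 0.167, -0.575], [0.136, 0.986, 0.097], [0.584, -0.0, -0.812]]
wrist_force: [0.7, -0.0, -0.4]
opening: 1.0
```

```bash
for i in 0 1 2; do python3 hung.py $i e; done; python3 - <<'E'
from jz import *
c=dict(np.load('/tmp/etop.npz')); Q=cloud(c)
for sg in (1,-1):
    C=(TC+sg*TY*60); m=(np.hypot(*(Q[:,:2]-C[:2]).T)<30)&(Q[:,2]>88)&(Q[:,2]<110); print(m.sum(),np.median(Q[m],0))
print(bot.sense()['wrist_force'],bot.sense()['ee_pos'])
E
```

```text
side 214 disc [ 587.7 -109.2  126.2] [-0.668  0.15   0.729] along U rel tip (4 = seated) 1.7
side 243 disc [ 568.8 -217.3  126.5] [-0.668  0.166  0.725] along U rel tip (4 = seated) 2.2
top 211 disc [ 568.3 -217.   127.4] [-0.662  0.177  0.729] along U rel tip (4 = seated) 3.3
side 301 disc [ 549.7 -325.5  126.8] [-0.655  0.148  0.741] along U rel tip (4 = seated) 2.8
top 209 disc [ 549.5 -325.4  127.4] [-0.652  0.161  0.741] along U rel tip (4 = seated) 3.5
177 [617.40764852 275.85107062  97.77390894]
133 [603.42355486 160.64846127  97.76090009]
[0.55017908 0.08927953 0.29569871] [ 676.88512027 -235.63228119  207.03865377]
```

View pics/esidec.png

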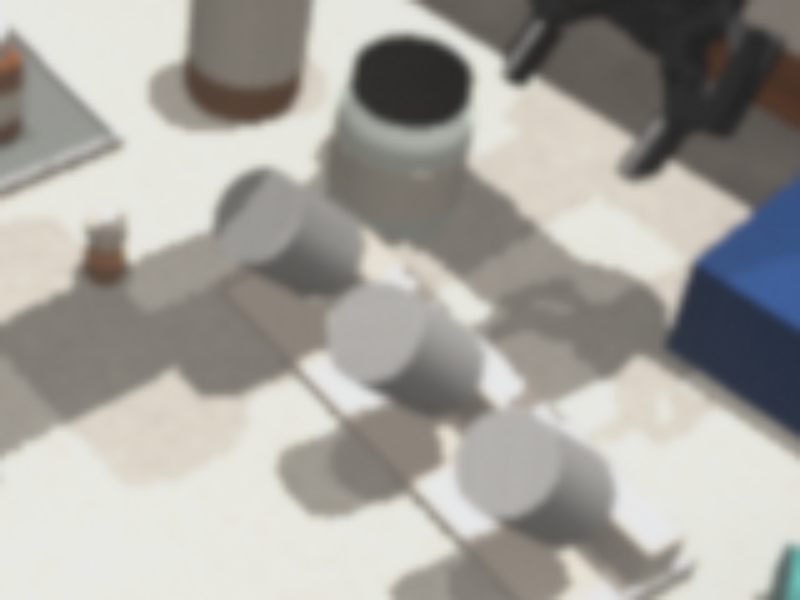

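View pics/eside.png

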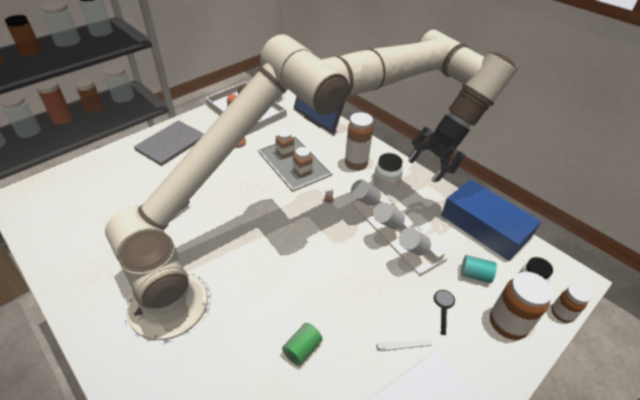

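View pics/etop.png

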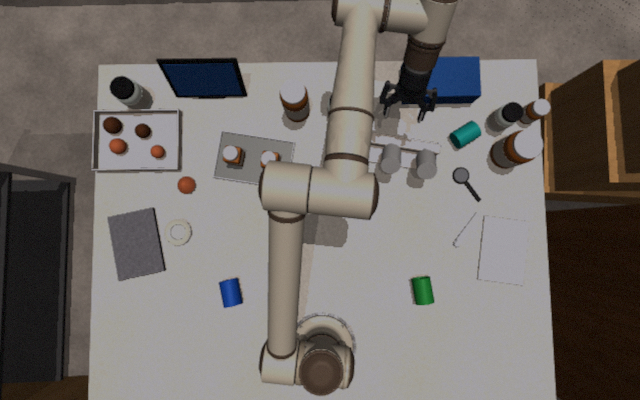

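All three beakers hang on their own pegs (disc faces at (260,215), (375,335) and (510,465) in the crop). Both jars stand in the tray and the gripper is clear. Handing in.

```bash
python3 - <<'E'
from h import *
print(bot.finish_job())
E
```

```text
the job is handed in; nothing more can be done
None
```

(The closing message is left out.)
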